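# Load the ring dryer, shut it and switch it on

## Robot

A 6-joint arm with a two-finger parallel gripper is mounted at the origin on the work surface. World frame = base frame: x ahead of the robot, y to its left, z up, the work surface at z = 0. Lengths are in m, angles in rad, forces in N, time in s.
With the tool pointing down it reaches from about 0.3 to 0.85 m from the base axis. Payload 4.2 kg.
Tool frame: the origin (TCP) lies midway between the tips of the shut fingers; the grasp point (between the pads) lies 19 mm behind it; z points along the fingers, y is the direction in which the jaws open and shut (so a half turn about z gives the same grasp; the last joint's range is limited). The gripper opens to 91 mm and grips with 3 to 60 N. Pads are 32 mm wide; open, the fingers measure 118 mm over their backs; the gripper's body (76 mm by 178 mm) begins 60 mm behind the grasp point.
Start: joints at [1.154, 0.32, 1.565, -0, 1.257, -0.02], TCP at [0.222, 0.53, 0.214] pointing down, gripper open.
Joint ranges: [-3.11, 3.11], [-0.84, 2.01], [0.21, 2.61], [-1.34, 4.49], [0.05, 2.63], [-2.56, 2.56]. Speed limits (rad/s): [2.57, 2.57, 3.14, 3.14, 3.14, 3.14].

## Interface

Orientations are given as a 3x3 rotation matrix whose columns are the frame's x, y, z axes.
In Python, from rig import bot gives the robot as it stands. The module is installed in compiled form; this text tells all that it offers.
- The arm moves only by the tool apply_moves, never from a script. Its argument "moves" is a list of rows, each an object with "fingers": the closure in counts, from 0 (fully open) to 255 (shut); "xyz": the shift along the world's x, y, z in m, a list of three; "rotation": the turn, a rotation vector about the world's x, y, z in rad, a list of three. A call has 1 to 12 rows; each row is the pose to reach, as a shift and turn from the pose commanded when the call began; what a row does not reach only later rows make up. A row lasts 1/10 s, in which the tool goes at most 50 mm and 8.59 degrees, less where a joint would pass 70% of its speed; a pose out of reach is approached as far as the arm can. A call with a gripper value outside its range is refused whole. The fingers move at their own pace and stop on an object; the grip force is fixed at half the most. Time passes only in rows, so rows that repeat a pose let the fingers close. It gives the time, the measured TCP pose, the force and the opening at its end, in the units of the state.
- bot.get_state(): the state, without advancing time (a new reading comes with each control period).
- bot.get_image(name): name is "scene" or "top" or "wrist"; returns a dict with "pixels" (420x560x3 uint8, blue, green, red), "fx", "fy", "cx", "cy" (pixels), "rvec" (rotation vector, rad) and "tvec" (3), from world to camera coordinates, as OpenCV has them. Camera axes: x right, y down, z forward; pixel columns grow to the right and rows downward; lengths in m; the calibration is good to about 2 mm. A picture is of the moment at which its call begins. There is no depth.
- bot.hand_in(): hands the job in, once; it reports no verdict.
The state is a dict: "time": time; "q": joint angles; "joint_vel": joint speeds; "effort": joint torques, N m; "ee_pos": TCP position; "eef_rot": TCP orientation; "force": force on the tool from outside, world axes, zero at the start; "wrist_torque": the same for the moment, N m; "finger_gap": finger opening in m.
Only numpy, scipy, OpenCV 4.12 (cv2) and the standard library are available. Lean on these libraries where they do the work, as an engineer would, in place of code of your own. Each camera call takes 0.05 s, during which the arm holds its last target.

## Task

Pull the dryer's door all the way down and slide every silver ring lying on the bench over a post of its own on the rack inside the door, right down onto the plate: wide rings on the stout posts, narrow rings on the slim ones. Then push the door back up until it is fully shut with the rings still in place, and only after that throw the switch lever fully over to on. Leave the weight, jar, hammer and dish where they are.

Things in the scene. Friction and masses are not known exactly. Their poses are not given: they have to be found in the camera images.
- door (a joint): dryer door: bottom-hinged aluminium panel 270 mm wide, 165 mm tall, 12 mm thick, in the front of a grey box-shaped dryer (280 wide, 230 deep, 225 mm tall). 0 rad = shut (upright), grows as the top comes down towards the robot, 1.36 = fully down (stop). It has a stiff hinge and roughly stays where it is left
- door_hinge (a point): middle of the door's hinge line, 45 mm above the table. Its axes turn with the door: y along the hinge, z along the panel from hinge to free edge, x through the panel (to the inside); with the door shut they are the dryer's axes: -x out of its front, z up
- door_bar (a point): middle of the door's pull bar, a round steel bar 12 mm thick and 140 mm long, parallel to the hinge and 215 mm from it, on two stays 45 mm beyond the panel's free edge (in the panel's plane), so that it can be pinched from above. Shut, it is 260 mm above the table and 35 mm above the dryer's roof
- dryer: the grey dryer; origin on the table under the middle of the hinge line, front faces its -x, z up. The housing spans x 8 to 238 mm, y +-140 mm, z 0 to 225 mm. A control box (110 x 70 mm, 50 mm high) with the switch stands at its right side, centre at x 0, y -220 mm
- rack (a point): steel rack plate (75 x 245 mm) with five brass posts 45 mm tall, on the inside of the door and moving with it; this point: middle of the plate's top, at the foot of the middle post. Posts at 48 mm spacing along the hinge direction: slim, stout, slim, stout, slim. With the door fully down the plate is level, 95 mm above the table and 110 mm in front of the hinge, and the posts are upright
- switch (a joint): toggle lever on the control box: 0 = off (leans to the dryer's -x), 1.0 rad = on (leans to its +x, away from the robot); stays where it is left
- switch_tip (a point): tip of the black toggle lever (lever 70 mm long, swings in the dryer's x-z plane)
- stout1 (a point): on stout post 1 (32 mm diameter, 45 mm tall, bevelled top, brass): point on its axis 15 mm above the rack plate it stands on, where the centre of a fully seated wide ring lies
- stout2 (a point): on stout post 2 (32 mm diameter, 45 mm tall, bevelled top, brass): point on its axis 15 mm above the rack plate it stands on, where the centre of a fully seated wide ring lies
- slim1 (a point): on slim post 1 (14 mm diameter, 45 mm tall, brass): point on its axis 7 mm above the rack plate, where the centre of a fully seated narrow ring lies
- slim2 (a point): on slim post 2 (14 mm diameter, 45 mm tall, brass): point on its axis 7 mm above the rack plate, where the centre of a fully seated narrow ring lies
- slim3 (a point): on slim post 3 (14 mm diameter, 45 mm tall, brass): point on its axis 7 mm above the rack plate, where the centre of a fully seated narrow ring lies
- wide1: wide silver napkin ring: outside 46 mm, bore 40 mm, 30 mm high, open both ends; origin at its centre, z along its axis; starts lying flat on the table; may be absent
- wide2: wide silver napkin ring: outside 46 mm, bore 40 mm, 30 mm high, open both ends; origin at its centre, z along its axis; starts lying flat on the table; may be absent
- narrow1: narrow silver finger ring: outside 27 mm, bore 20 mm, 14 mm high; origin at its centre, z along its axis; starts lying flat on the table; may be absent
- narrow2: narrow silver finger ring: outside 27 mm, bore 20 mm, 14 mm high; origin at its centre, z along its axis; starts lying flat on the table; may be absent
- narrow3: narrow silver finger ring: outside 27 mm, bore 20 mm, 14 mm high; origin at its centre, z along its axis; starts lying flat on the table; may be absent
- weight: brass weight, 22 mm diameter, 30 mm tall, among the rings; origin under its middle (bystander)
- jar: brown glass jar with steel cap, 60 mm diameter, 90 mm tall; origin under its middle (bystander)
- hammer: hammer, 240 mm long, lying flat; origin under its middle (bystander)
- dish: white ceramic dish, 100 mm across, 35 mm high; origin under its middle (bystander)
Not all that is in view belongs to the job. Leave any blue, green or red look-alike of the wide1 alone.

How it is judged:
On the way, in this order (a step that is already met when the one before it is completed fails the run):
1. the door is pulled all the way down (value of joint door above 1.25 rad), for 0.2 s.
2. with the door down, every ring is seated on a post of its kind (value of joint door above 1.2 rad and (distance between wide1 and stout1 below 0.01 m or distance between wide1 and stout2 below 0.01 m) and (distance between wide2 and stout1 below 0.01 m or distance between wide2 and stout2 below 0.01 m) and (distance between narrow1 and slim1 below 0.01 m or distance between narrow1 and slim2 below 0.01 m or distance between narrow1 and slim3 below 0.01 m) and (distance between narrow2 and slim1 below 0.01 m or distance between narrow2 and slim2 below 0.01 m or distance between narrow2 and slim3 below 0.01 m) and (distance between narrow3 and slim1 below 0.01 m or distance between narrow3 and slim2 below 0.01 m or distance between narrow3 and slim3 below 0.01 m)), for 0.3 s.
3. the door is shut with the rings still on their posts (value of joint door below 0.06 rad and (distance between wide1 and stout1 below 0.01 m or distance between wide1 and stout2 below 0.01 m) and (distance between wide2 and stout1 below 0.01 m or distance between wide2 and stout2 below 0.01 m) and (distance between narrow1 and slim1 below 0.01 m or distance between narrow1 and slim2 below 0.01 m or distance between narrow1 and slim3 below 0.01 m) and (distance between narrow2 and slim1 below 0.01 m or distance between narrow2 and slim2 below 0.01 m or distance between narrow2 and slim3 below 0.01 m) and (distance between narrow3 and slim1 below 0.01 m or distance between narrow3 and slim2 below 0.01 m or distance between narrow3 and slim3 below 0.01 m)), for 0.3 s.
4. the switch is thrown to on (value of joint switch above 0.8 rad), for 0.2 s.
At the end, for the whole second after the job is handed in: The door is shut (within 0.06 rad), the switch is over 0.8 rad, every ring present is at rest with its centre within 10 mm of the seat point of a post of its kind (wide on stout, narrow on slim) (all of step 3 and value of joint switch above 0.8 rad and linear speed of each of wide1, wide2, narrow1, narrow2, narrow3 below 0.03 m/s); the robot touches nothing.
It fails at once if the weight is moved more than 40 mm (distance of weight from where it was at the start of the episode above 0.04 m).
It fails at once if the jar is moved more than 40 mm (distance of jar from where it was at the start of the episode above 0.04 m).
It fails at once if the hammer is moved more than 40 mm (distance of hammer from where it was at the start of the episode above 0.04 m).
It fails at once if the dish is moved more than 40 mm (distance of dish from where it was at the start of the episode above 0.04 m).
Of wide1, wide2, narrow1, narrow2, narrow3 only 3 to 5 are there at a start; the rules pass over those that are not, and their reading is None.
At some moment in a run one of wide1, wide2, narrow1, narrow2, narrow3 may be knocked a few centimetres aside while the robot is not near it.
It also fails if it takes over 210 s, if anything falls off the work surface, if the arm or the gripper's body presses on something with over 40 N, if the wrist force passes 120 N, or if a joint passes its speed limit or range.

## Working session

There is one attempt and no reset: what is moved stays moved. The work goes in short steps, Python scripts to look and compute and a tool call to move; the robot and the scene stay as the last step left them, time stands still between calls to the robot, and variables do not carry over. Pictures are saved under pics/ and viewed, and the job is handed in when it is done.

Besides the shell and the picture viewer there is one more tool, called after ">>>" by a JSON object that holds its "method" and its "body". apply_moves: Moves the arm, as the interface text tells. Its arguments: {"type":"object","properties":{"moves":{"type":"array","items":{"type":"object","properties":{"fingers":{"type":"number"},"xyz":{"type":"array","items":{"type":"number"}},"rotation":{"type":"array","items":{"type":"number"}}}}}},"required":["moves"]}

```bash
mkdir -p pics
cat > h.py <<'E'
import numpy as np, cv2
from rig import bot
def snap(name,fn,crop=None,scale=1):
    im=bot.get_image(name); p=np.ascontiguousarray(im["pixels"])
    np.savez('last_%s.npz'%name,**{k:np.array(v) for k,v in im.items()})
    if crop: 
        x0,y0,x1,y1=crop; p=p[y0:y1,x0:x1]
    if scale!=1: p=cv2.resize(p,None,fx=scale,fy=scale,interpolation=cv2.INTER_CUBIC)
    cv2.imwrite('pics/'+fn,p); return im
def last(name): return np.load('last_%s.npz'%name)
def cam(im):
    R=cv2.Rodrigues(np.array(im["rvec"],float))[0]; t=np.array(im["tvec"],float).ravel()
    return R,t
def ray(im,u,v):
    R,t=cam(im); d=R.T@np.array([(u-im["cx"])/im["fx"],(v-im["cy"])/im["fy"],1]); return -R.T@t,d
def onz(im,u,v,z):
    c,d=ray(im,u,v); return c+d*(z-c[2])/d[2]
def proj(im,P):
    R,t=cam(im); c=np.atleast_2d(P)@R.T+t
    return np.c_[im["fx"]*c[:,0]/c[:,2]+im["cx"],im["fy"]*c[:,1]/c[:,2]+im["cy"]]
def tri(ims,uvs):
    A=np.zeros((3,3));b=np.zeros(3)
    for im,(u,v) in zip(ims,uvs):
        c,d=ray(im,u,v); d/=np.linalg.norm(d); M=np.eye(3)-np.outer(d,d); A+=M;b+=M@c
    return np.linalg.solve(A,b)
def crop(name,fn,c,s):
    p=last(name)["pixels"]; x0,y0,x1,y1=c
    cv2.imwrite('pics/'+fn,cv2.resize(p[y0:y1,x0:x1],None,fx=s,fy=s,interpolation=cv2.INTER_CUBIC))
E
python3 - <<'E'
from h import *
np.set_printoptions(precision=4,suppress=True)
for n in("scene","top","wrist"):
    im=snap(n,n+'0.png'); R,t=cam(im); print(n,im['fx'],im['cx'],im['cy'],-R.T@t, R[2])
print(bot.get_state())
E
```

```text
scene 518.6239878168876 271.71538325422733 204.31104828544906 [ 1.4841 -0.6704  0.9608] [-0.6941  0.4529 -0.5596]
top 405.96766636158077 283.55006515260294 210.41357381772698 [ 0.2951 -0.0178  1.4894] [ 0.1416  0.0208 -0.9897]
wrist 329.48100040144095 279.9150185126797 209.19098996945075 [0.145  0.5617 0.3844] [ 0.2703 -0.1148 -0.9559]
{'time': 0.15, 'q': array([ 1.154 ,  0.3202,  1.5654,  0.    ,  1.2574, -0.02  ]), 'joint_vel': array([ 0.0012, -0.0005, -0.0021,  0.0006, -0.001 , -0.0002]), 'effort': array([  0.0001, -41.2776, -23.2155,   0.0727,   0.0435,  -0.0001]), 'ee_pos': array([0.2221, 0.53  , 0.2133]), 'eef_rot': array([[-0.9223,  0.3865, -0.0006],
       [ 0.3865,  0.9223, -0.0012],
       [ 0.    , -0.0014, -1.    ]]), 'force': array([ 0.0813, -0.1698,  1.2343]), 'wrist_torque': array([-0.0294, -0.0235,  0.0108]), 'finger_gap': 0.09122841240809328}
```

View pics/scene0.png

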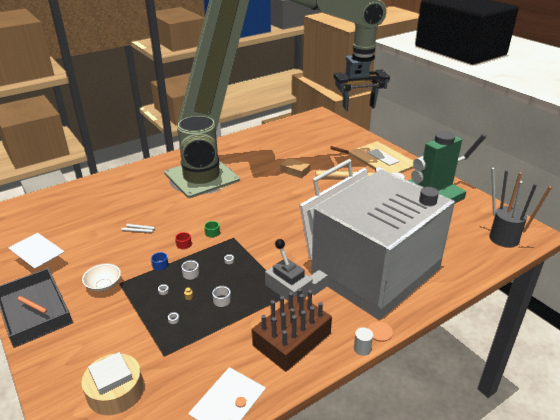

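View pics/top0.png

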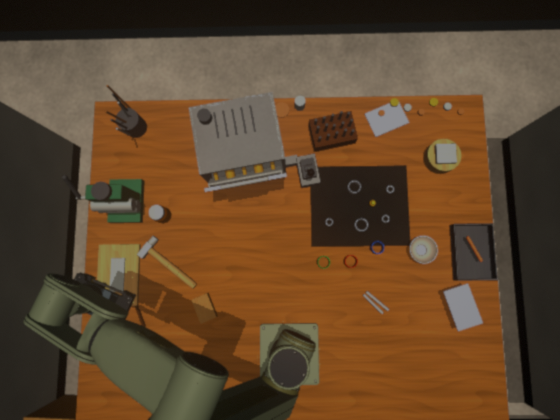

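View pics/wrist0.png

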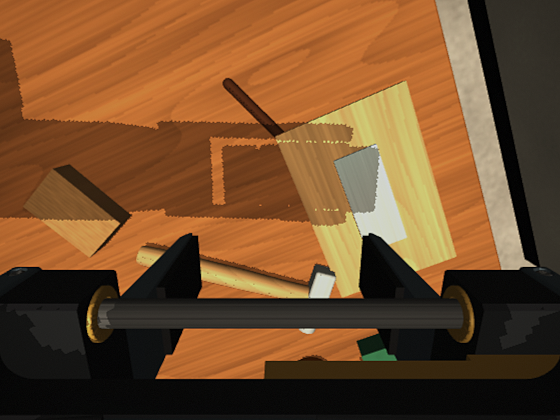

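The top view shows the dryer at about (238,140) with the door bar on its front, and the switch box at (309,170). On the mat are five silver rings: wide at (354,187) and (362,225), narrow at (390,189), (329,222) and (385,219). The weight is at (373,203). The coloured look-alikes and the dish lie nearer the robot, the hammer is at (167,262) and the jar at about (157,213). I'll enlarge it.

Run:
```python
from h import *
crop("top","t_rings.png",(300,160,420,260),6)
crop("top","t_dry.png",(180,85,330,200),5)
crop("scene","s_rings.png",(115,200,295,345),4)
crop("scene","s_dry.png",(240,140,460,310),3)
```

```text
(no output)
```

View pics/t_rings.png

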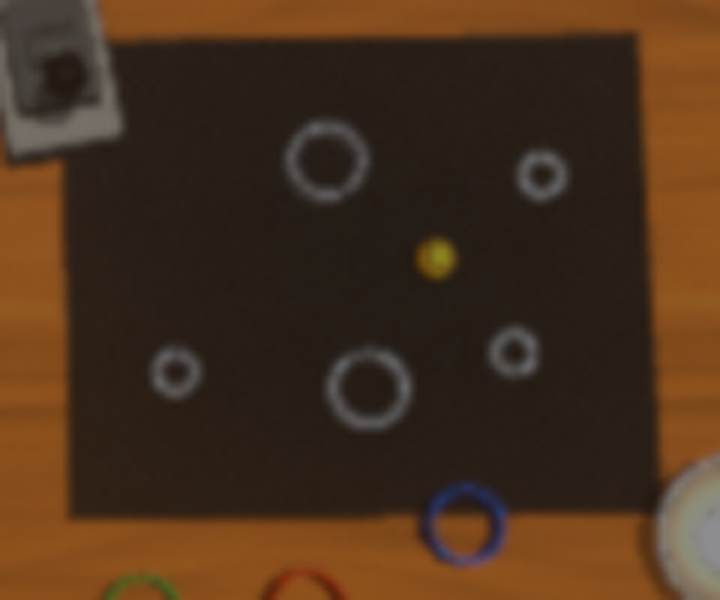

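View pics/t_dry.png

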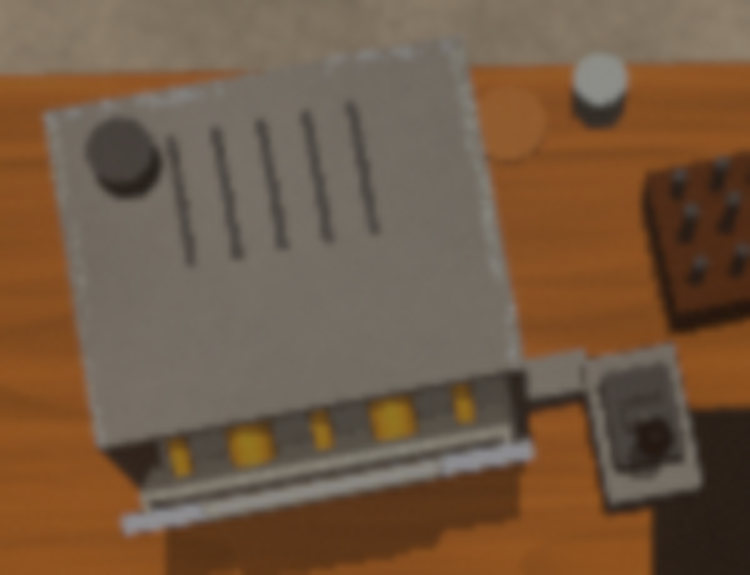

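View pics/s_rings.png

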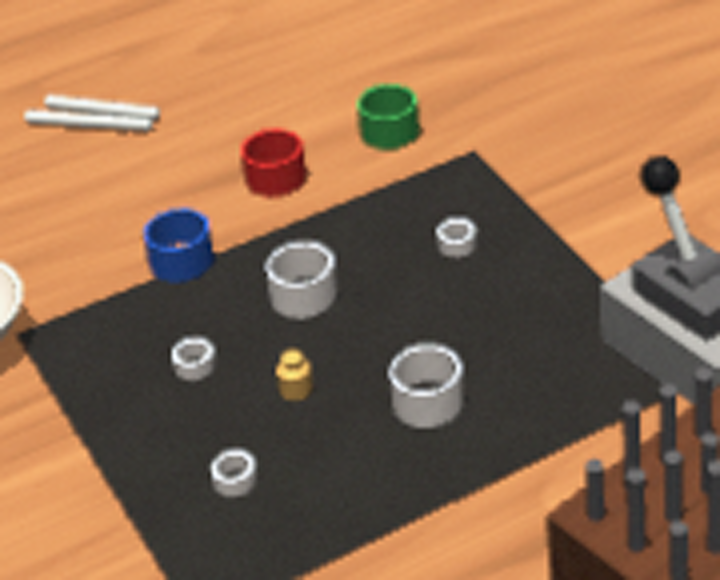

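View pics/s_dry.png

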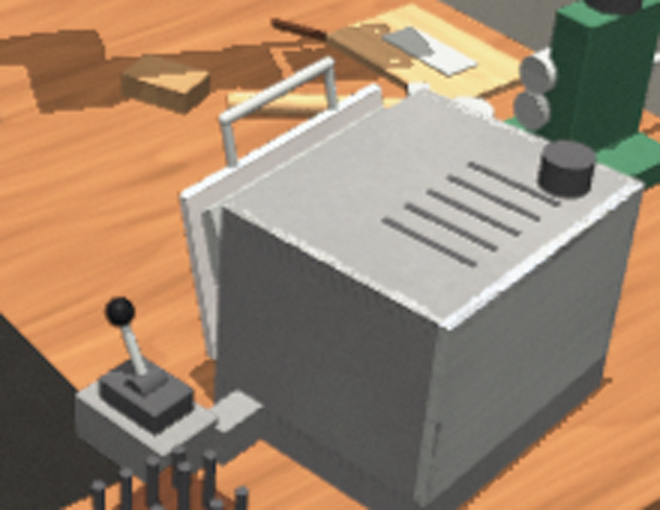

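The door already stands slightly ajar: the posts show in the gap. Next I fit the dryer's pose and measure the rings from both cameras.

```bash
cat >> h.py <<'E'
def Rz(a): c,s=np.cos(a),np.sin(a); return np.array([[c,-s,0],[s,c,0],[0,0,1.]])
E
python3 - <<'E'
from h import *
from scipy.optimize import least_squares
np.set_printoptions(precision=4,suppress=True)
T,S=last("top"),last("scene")
L=np.array([[.238,.14,.225],[.238,-.14,.225],[.008,-.14,.225],[.008,.14,.225]])
tp=np.array([[189,107.6],[272.4,93],[284,159.4],[199.6,174]])
sp=np.array([[453.3,201.7],[389,248.3],[315,209.3],[380.7,170.7]])
def W(p): return L@Rz(p[2]).T+[p[0],p[1],0]
f=lambda p:np.r_[(proj(T,W(p))-tp).ravel(),(proj(S,W(p))-sp).ravel()]
r=least_squares(f,[.5,.15,0.1]); print(r.x,r.fun)
for which,im in(("t",T),("s",S)):
    g=least_squares(lambda p:(proj(im,W(p))-(tp if which=="t" else sp)).ravel(),r.x); print(which,g.x,g.fun)
p=r.x
# bar ends
t=lambda x,y:(x/5+180,y/5+85); s=lambda x,y:(x/3+240,y/3+140)
# switch knob
print("knob",tri([T,S],[t(655,437),s(120,311)]))
print("knob local",Rz(-p[2])@(tri([T,S],[t(655,437),s(120,311)])-[p[0],p[1],0]))
# bar ends top (silver ends visible)
for nm,uv in (("barL scene",s(330,65)),("barR scene",s(226,120))):
    c,d=ray(S,*uv); print(nm,[ (z,(Rz(-p[2])@((c+d*(z-c[2])/d[2])-[p[0],p[1],0]))) for z in(.245,.25,.255)])
# rings
tr={'wA':(327,161),'wB':(370,389),'nA':(542,175),'nB':(176,372),'nC':(515,352),'wt':(437,258)}
sr={'wB':(300,264),'wA':(426,372),'nB':(456,230),'nC':(193,352),'nA':(233,465),'wt':(294,355)}
for k in tr:
    h={'w':.03,'n':.014}[k[0]]
    u=(tr[k][0]/6+300,tr[k][1]/6+160); v=(sr[k][0]/4+115,sr[k][1]/4+200)
    print(k,onz(T,*u,h),onz(S,*v,h),tri([T,S],[u,v]))
E
```

```text
[0.6115 0.1386 0.1726] [-0.2576 -0.4753  0.2219 -1.2002  1.2261 -0.7521 -0.3658  0.4151  1.4324
 -1.0947 -0.096   0.9113 -1.8078 -1.5322  0.2472 -2.3928]
t [0.6098 0.1402 0.1653] [-0.2661 -0.3358  0.324  -0.4855  0.8222  0.0911 -0.8868  0.6538]
s [0.6138 0.136  0.1782] [ 1.4499 -0.6987  0.4267  1.7446 -1.838  -0.6591 -0.0933 -1.9031]
knob [ 0.6195 -0.0835  0.1332]
knob local [-0.0303 -0.2202  0.1332]
barL scene [(0.245, array([-0.0556,  0.0792,  0.245 ])), (0.25, array([-0.0501,  0.0721,  0.25  ])), (0.255, array([-0.0447,  0.0649,  0.255 ]))]
barR scene [(0.245, array([-0.0569, -0.0623,  0.245 ])), (0.25, array([-0.0515, -0.0685,  0.25  ])), (0.255, array([-0.0461, -0.0747,  0.255 ]))]
wA [ 0.5878 -0.2467  0.03  ] [ 0.5948 -0.2479  0.03  ] [ 0.5894 -0.2465  0.0249]
wB [ 0.4483 -0.2679  0.03  ] [ 0.4537 -0.2679  0.03  ] [ 0.4492 -0.2674  0.0265]
nA [ 0.5807 -0.3802  0.014 ] [ 0.5842 -0.3796  0.014 ] [ 0.5815 -0.3798  0.0118]
nB [ 0.4616 -0.1535  0.014 ] [ 0.4655 -0.1531  0.014 ] [ 0.4624 -0.1527  0.0116]
nC [ 0.4716 -0.359   0.014 ] [ 0.476  -0.3588  0.014 ] [ 0.4724 -0.3587  0.0111]
wt [ 0.5274 -0.3109  0.03  ] [ 0.5327 -0.311   0.03  ] [ 0.5284 -0.3106  0.0264]
```

>>> {"method": "apply_moves", "body": {"moves": [{"fingers":60,"xyz":[0,0,0.05],"rotation":[0,0,0]},{"fingers":60,"xyz":[0.0,-0.0,0.1],"rotation":[0,0,-0.1]},{"fingers":60,"xyz":[0.338,-0.4,0.146],"rotation":[0,0,-1.004]},{"fingers":60,"xyz":[0.338,-0.4,0.146],"rotation":[0,0,-1.004]},{"fingers":60,"xyz":[0.338,-0.4,0.146],"rotation":[0,0,-1.004]},{"fingers":60,"xyz":[0.338,-0.4,0.146],"rotation":[0,0,-1.004]},{"fingers":60,"xyz":[0.338,-0.4,0.146],"rotation":[0,0,-1.004]},{"fingers":60,"xyz":[0.338,-0.4,0.146],"rotation":[0,0,-1.004]},{"fingers":60,"xyz":[0.338,-0.4,0.146],"rotation":[0,0,-1.004]},{"fingers":60,"xyz":[0.338,-0.4,0.146],"rotation":[0,0,-1.004]},{"fingers":60,"xyz":[0.338,-0.4,0.146],"rotation":[0,0,-1.004]},{"fingers":60,"xyz":[0.338,-0.4,0.146],"rotation":[0,0,-1.004]}]}}

```text
time: 1.35
ee_pos: [0.5446, 0.148, 0.3577]
eef_rot: [[-0.169, 0.986, -0.0], [0.986, 0.169, 0.0], [0.0, -0.0, -1.0]]
force: [0.3, 1.0, 0.3]
finger_gap: 0.0698
```

>>> {"method": "apply_moves", "body": {"moves": [{"fingers":60,"xyz":[0,0,0],"rotation":[0,0,0]},{"fingers":60,"xyz":[0,0,0],"rotation":[0,0,0]}]}}

```text
time: 1.55
ee_pos: [0.5439, 0.1492, 0.357]
eef_rot: [[-0.167, 0.986, -0.002], [0.986, 0.167, 0.0], [0.001, -0.002, -1.0]]
force: [-1.0, 0.2, -0.1]
finger_gap: 0.0696
```

Run:
```python
from h import *
snap("wrist","w1.png"); s=bot.get_state(); print(s['ee_pos'],s['eef_rot'],s['time'],s['finger_gap'])
snap("top","t1.png",(180,85,330,200),5)
```

```text
[0.54327659 0.15006812 0.35722079] [[-1.68766369e-01  9.85655042e-01 -1.43220244e-03]
 [ 9.85655883e-01  1.68767081e-01  3.90767586e-04]
 [ 6.26870667e-04 -1.34571033e-03 -9.99998898e-01]] 1.6 0.06983096932071096
```

View pics/w1.png

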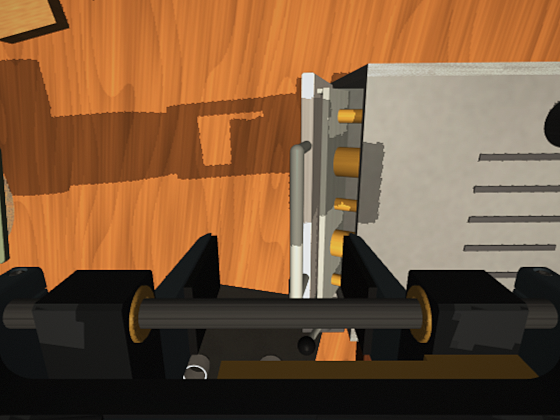

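View pics/t1.png

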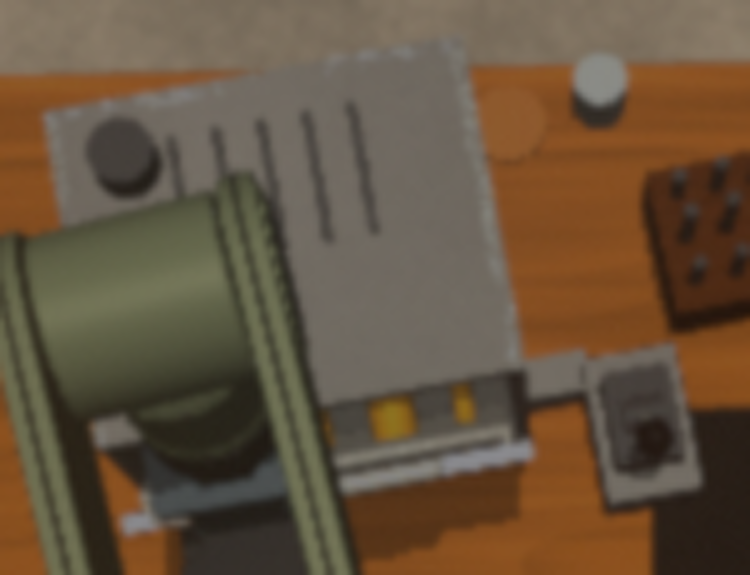

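The wrist view shows the bar running vertically at column ~297, from row 148 down behind the fingers. The roof edge is at column ~368.

Run:
```python
from h import *
np.set_printoptions(precision=4,suppress=True)
W=last("wrist"); s=bot.get_state()
p=[.6098,.1402,.168]
for z in(.25,.255,.26):
    for uv in((297,150),(297,280)):
        P=onz(W,*uv,z); print(z,uv,P, Rz(-p[2])@(P-[p[0],p[1],0]), 'tool', s['eef_rot'].T@(P-s['ee_pos']))
# roof front edge
for uv in((368,66),(359,230)):
    P=onz(W,*uv,.225); print('roof',P,Rz(-p[2])@(P-[p[0],p[1],0]))
a,b=onz(W,370,65,.225),onz(W,560,61,.225); print('side edge dir',np.arctan2(*(b-a)[[1,0]]))
a,b=onz(W,368,66,.225),onz(W,358.5,240,.225); print('front edge yaw',np.arctan2(*(a-b)[[1,0]])-np.pi/2)
a,b=onz(W,297,150,.254),onz(W,297,280,.254); print('bar yaw',np.arctan2(*(a-b)[[1,0]])-np.pi/2)
```

```text
0.25 (297, 150) [0.5494 0.2    0.25  ] [-0.0495  0.0691  0.25  ] tool [0.0475 0.0148 0.1074]
0.25 (297, 280) [0.5716 0.0802 0.25  ] [-0.0477 -0.0528  0.25  ] tool [-0.0744  0.0163  0.1074]
0.255 (297, 150) [0.5491 0.2006 0.255 ] [-0.0498  0.0697  0.255 ] tool [0.0481 0.0146 0.1024]
0.255 (297, 280) [0.5708 0.0829 0.255 ] [-0.048 -0.05   0.255] tool [-0.0716  0.0161  0.1024]
0.26 (297, 150) [0.5487 0.2011 0.26  ] [-0.05    0.0703  0.26  ] tool [0.0487 0.0143 0.0974]
0.26 (297, 280) [0.5701 0.0856 0.26  ] [-0.0483 -0.0472  0.26  ] tool [-0.0688  0.0158  0.0974]
roof [0.5977 0.2769 0.225 ] [0.0109 0.1368 0.225 ]
roof [0.6253 0.1309 0.225 ] [ 0.0137 -0.0118  0.225 ]
side edge dir 0.18715181054342048
front edge yaw 0.18705412294870372
bar yaw 0.18305676528603865
```

>>> {"method": "apply_moves", "body": {"moves": [{"fingers":60,"xyz":[0.019,-0.018,0],"rotation":[0,0,0.01]},{"fingers":60,"xyz":[0.019,-0.018,-0.05],"rotation":[0,0,0.01]},{"fingers":60,"xyz":[0.019,-0.018,-0.09],"rotation":[0,0,0.01]},{"fingers":60,"xyz":[0.019,-0.018,-0.117],"rotation":[0,0,0.01]},{"fingers":60,"xyz":[0.019,-0.018,-0.117],"rotation":[0,0,0.01]},{"fingers":255,"xyz":[0.019,-0.018,-0.117],"rotation":[0,0,0.01]},{"fingers":255,"xyz":[0.019,-0.018,-0.117],"rotation":[0,0,0.01]},{"fingers":255,"xyz":[0.019,-0.018,-0.117],"rotation":[0,0,0.01]},{"fingers":255,"xyz":[0.019,-0.018,-0.117],"rotation":[0,0,0.01]},{"fingers":255,"xyz":[0.019,-0.018,-0.117],"rotation":[0,0,0.01]}]}}

```text
time: 2.65
ee_pos: [0.563, 0.132, 0.2415]
eef_rot: [[-0.179, 0.984, 0.001], [0.984, 0.179, 0.0], [0.0, 0.001, -1.0]]
force: [0.1, 0.5, 0.7]
finger_gap: 0.0325
```

Run:
```python
from h import *
np.set_printoptions(precision=4,suppress=True)
snap("scene","s2.png",(240,100,460,310),3); s=bot.get_state(); print(s['ee_pos'],s['force'],s['finger_gap'])
# pull arc
yaw=.175; h=np.array([-np.sin(yaw),np.cos(yaw),0]); fx=np.array([np.cos(yaw),np.sin(yaw),0])
th0=.23
for th in np.arange(.23,1.45,.1):
    d=-.215*(np.sin(th)-np.sin(th0))*fx+np.array([0,0,.215*(np.cos(th)-np.cos(th0))])
    phi=.55*(th-th0)
    # bar sits b behind tcp: keep it at same tool point
    b=.014; tilt=lambda f: np.array([np.sin(f)*fx[0],np.sin(f)*fx[1],-np.cos(f)])  # tool z after tilt
    d=d+b*(tilt(phi)-tilt(0))
    print('%.2f'%th,d,-phi*h)
```

```text
[0.5629 0.1319 0.2412] [ 0.1694  0.157  -0.2983] 0.028601677785866014
0.23 [0. 0. 0.] [ 0. -0. -0.]
0.33 [-0.0196 -0.0035 -0.0059] [ 0.0096 -0.0542 -0.    ]
0.43 [-0.0385 -0.0068 -0.0138] [ 0.0192 -0.1083 -0.    ]
0.53 [-0.0565 -0.01   -0.0236] [ 0.0287 -0.1625 -0.    ]
0.63 [-0.0735 -0.013  -0.0353] [ 0.0383 -0.2166 -0.    ]
0.73 [-0.0892 -0.0158 -0.0486] [ 0.0479 -0.2708 -0.    ]
0.83 [-0.1035 -0.0183 -0.0635] [ 0.0575 -0.325  -0.    ]
0.93 [-0.1163 -0.0206 -0.0798] [ 0.067  -0.3791 -0.    ]
1.03 [-0.1274 -0.0225 -0.0973] [ 0.0766 -0.4333 -0.    ]
1.13 [-0.1367 -0.0242 -0.1159] [ 0.0862 -0.4874 -0.    ]
1.23 [-0.1441 -0.0255 -0.1354] [ 0.0958 -0.5416 -0.    ]
1.33 [-0.1495 -0.0264 -0.1556] [ 0.1053 -0.5958 -0.    ]
1.43 [-0.1529 -0.027  -0.1762] [ 0.1149 -0.6499 -0.    ]
```

View pics/s2.png

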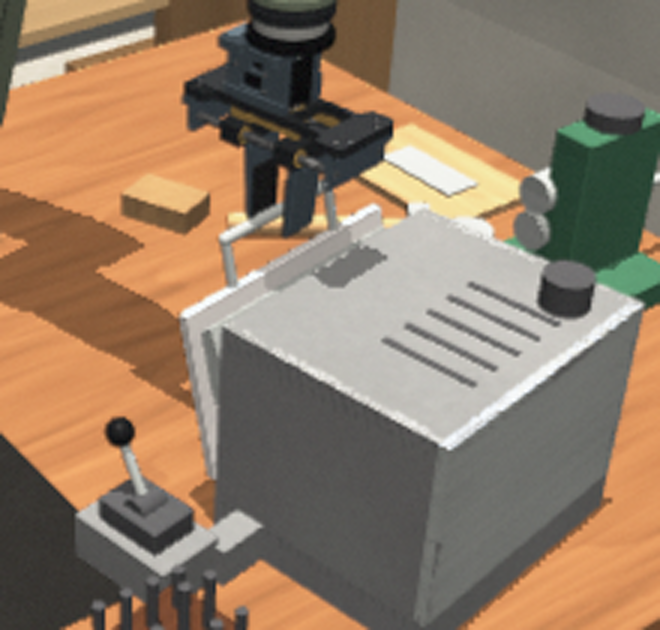

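The fingers straddle the bar and are still closing. I'll finish closing, then pull.

>>> {"method": "apply_moves", "body": {"moves": [{"fingers":255,"xyz":[0,0,0],"rotation":[0,0,0]},{"fingers":255,"xyz":[0,0,0],"rotation":[0,0,0]},{"fingers":255,"xyz":[0,0,0],"rotation":[0,0,0]},{"fingers":255,"xyz":[0,0,0],"rotation":[0,0,0]},{"fingers":255,"xyz":[0,0,0],"rotation":[0,0,0]}]}}

```text
time: 3.2
ee_pos: [0.5622, 0.1317, 0.2407]
eef_rot: [[-0.179, 0.984, -0.001], [0.984, 0.179, -0.0], [-0.0, -0.001, -1.0]]
force: [-2.7, -1.1, 2.6]
finger_gap: 0.0114
```

>>> {"method": "apply_moves", "body": {"moves": [{"fingers":255,"xyz":[-0.0098,-0.0018,-0.003],"rotation":[0.005,-0.027,0]},{"fingers":255,"xyz":[-0.0196,-0.0035,-0.0059],"rotation":[0.0096,-0.0542,0]},{"fingers":255,"xyz":[-0.029,-0.0052,-0.0098],"rotation":[0.0144,-0.081,0]},{"fingers":255,"xyz":[-0.0385,-0.0068,-0.0138],"rotation":[0.0192,-0.1083,0]},{"fingers":255,"xyz":[-0.0385,-0.0068,-0.0138],"rotation":[0.0192,-0.1083,0]}]}}

```text
time: 3.7
ee_pos: [0.5237, 0.1249, 0.2267]
eef_rot: [[-0.179, 0.978, 0.11], [0.984, 0.178, 0.019], [-0.001, 0.111, -0.994]]
force: [1.4, -0.7, -3.9]
finger_gap: 0.0115
```

>>> {"method": "apply_moves", "body": {"moves": [{"fingers":255,"xyz":[-0.018,-0.0032,-0.0098],"rotation":[0.0095,-0.0542,0]},{"fingers":255,"xyz":[-0.035,-0.0062,-0.0215],"rotation":[0.019,-0.1083,0]},{"fingers":255,"xyz":[-0.0507,-0.009,-0.0348],"rotation":[0.0287,-0.1625,0]},{"fingers":255,"xyz":[-0.065,-0.0115,-0.0497],"rotation":[0.0383,-0.2166,0]},{"fingers":255,"xyz":[-0.0778,-0.0138,-0.066],"rotation":[0.048,-0.2708,0]},{"fingers":255,"xyz":[-0.0889,-0.0157,-0.0835],"rotation":[0.0575,-0.325,0]},{"fingers":255,"xyz":[-0.0982,-0.0174,-0.1021],"rotation":[0.067,-0.3791,0]},{"fingers":255,"xyz":[-0.0982,-0.0174,-0.1021],"rotation":[0.067,-0.3791,0]}]}}

```text
time: 4.5
ee_pos: [0.4256, 0.108, 0.1237]
eef_rot: [[-0.179, 0.865, 0.469], [0.984, 0.158, 0.084], [-0.002, 0.476, -0.879]]
force: [1.8, 5.0, -5.9]
finger_gap: 0.0115
```

Run:
```python
from h import *
snap("scene","s3.png",(200,60,460,280),3); print(bot.get_state()['force'])
```

```text
[ 1.21918899  4.84560126 -4.4689279 ]
```

View pics/s3.png

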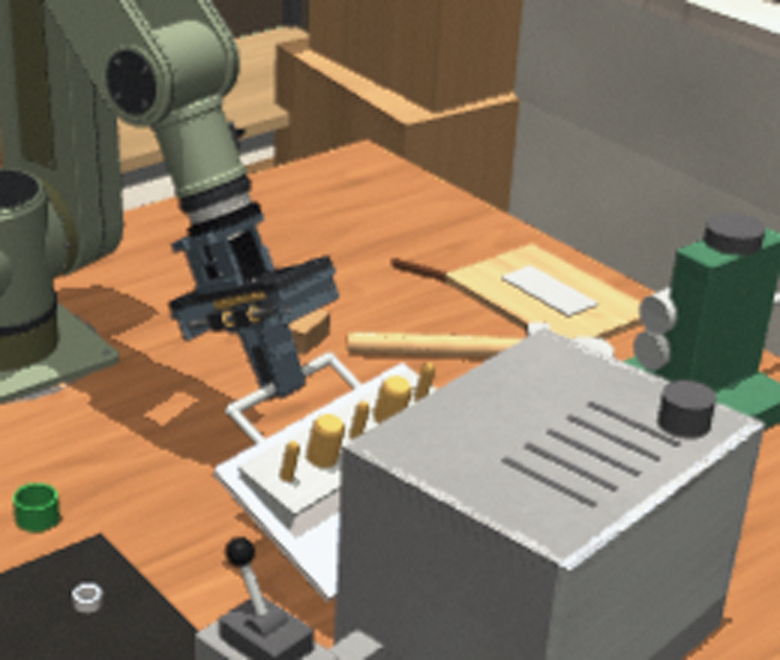

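>>> {"method": "apply_moves", "body": {"moves": [{"fingers":255,"xyz":[-0.0037,-0.0007,-0.01],"rotation":[0.0048,-0.027,0]},{"fingers":255,"xyz":[-0.0074,-0.0013,-0.0195],"rotation":[0.0095,-0.054,0]},{"fingers":255,"xyz":[-0.01,-0.0018,-0.03],"rotation":[0.0144,-0.081,0]},{"fingers":255,"xyz":[-0.0128,-0.0022,-0.0397],"rotation":[0.019,-0.108,0]},{"fingers":255,"xyz":[-0.0138,-0.0025,-0.046],"rotation":[0.021,-0.12,0]},{"fingers":255,"xyz":[-0.0138,-0.0025,-0.046],"rotation":[0.021,-0.12,0]}]}}

```text
time: 5.15
ee_pos: [0.4174, 0.1061, 0.0994]
eef_rot: [[-0.177, 0.813, 0.555], [0.984, 0.149, 0.096], [-0.005, 0.563, -0.827]]
force: [13.7, 1.1, -3.5]
finger_gap: 0.0114
```

Run:
```python
from h import *
np.set_printoptions(precision=3,suppress=True)
s=bot.get_state();print(s['q'],s['joint_vel'],s['ee_pos'],s['force'])
snap("scene","s4.png",(200,60,460,280),3)
```

```text
[ 0.262  0.037  2.488 -1.193  0.056  1.259] [-0.005  0.005  0.059 -2.171 -0.062  2.174] [0.417 0.106 0.099] [13.681  1.147 -3.533]
```

View pics/s4.png

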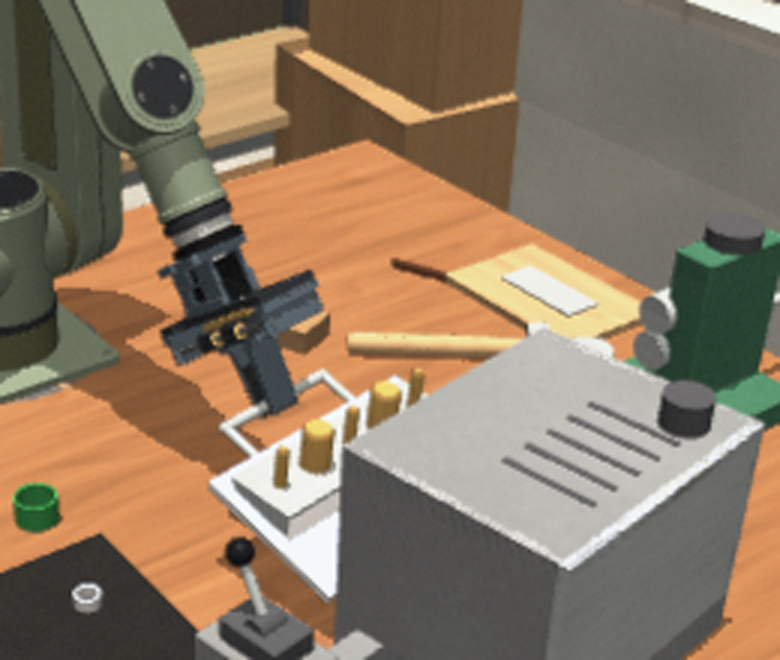

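Joint 5 reached its limit from the tilt. I'll tilt the tool back while holding the bar, then finish lowering.

>>> {"method": "apply_moves", "body": {"moves": [{"fingers":255,"xyz":[-0.0005,0,0],"rotation":[-0.009,0.05,0]},{"fingers":255,"xyz":[-0.001,0,-0.0005],"rotation":[-0.018,0.1,0]},{"fingers":255,"xyz":[-0.002,0,-0.001],"rotation":[-0.027,0.15,0]},{"fingers":255,"xyz":[-0.003,0,-0.001],"rotation":[-0.035,0.2,0]},{"fingers":255,"xyz":[-0.0035,0,-0.001],"rotation":[-0.044,0.25,0]},{"fingers":255,"xyz":[-0.004,0,-0.0015],"rotation":[-0.052,0.295,0]},{"fingers":255,"xyz":[-0.004,0,-0.0015],"rotation":[-0.052,0.295,0]}]}}

```text
time: 5.9
ee_pos: [0.4149, 0.1021, 0.0979]
eef_rot: [[-0.177, 0.941, 0.289], [0.984, 0.173, 0.04], [-0.012, 0.291, -0.957]]
force: [5.4, -11.3, 0.0]
finger_gap: 0.0111
```

Run:
```python
from h import *
np.set_printoptions(precision=3,suppress=True)
s=bot.get_state();print(s['q'],s['joint_vel'],s['ee_pos'],s['force'])
```

```text
[ 0.237  0.086  2.264 -0.061  0.498  0.106] [ 0.006 -0.01   0.043 -0.021 -0.08   0.024] [0.415 0.102 0.098] [  5.385 -11.253   0.05 ]
```

>>> {"method": "apply_moves", "body": {"moves": [{"fingers":255,"xyz":[-0.003,0.0015,-0.01],"rotation":[0,0,0]},{"fingers":255,"xyz":[-0.006,0.0015,-0.02],"rotation":[-0.005,0.03,0]},{"fingers":255,"xyz":[-0.008,0.001,-0.027],"rotation":[-0.01,0.05,0]},{"fingers":255,"xyz":[-0.008,0.001,-0.031],"rotation":[-0.01,0.05,0]},{"fingers":255,"xyz":[-0.008,0.001,-0.031],"rotation":[-0.01,0.05,0]}]}}

```text
time: 6.4
ee_pos: [0.4114, 0.1054, 0.0712]
eef_rot: [[-0.177, 0.951, 0.255], [0.984, 0.174, 0.036], [-0.01, 0.257, -0.966]]
force: [-2.3, -6.3, 29.6]
finger_gap: 0.0117
```

Run:
```python
from h import *
np.set_printoptions(precision=3,suppress=True)
s=bot.get_state();print(s['q'],s['joint_vel'],s['ee_pos'],s['force'])
snap("scene","s5.png",(200,60,460,280),3)
```

```text
[ 0.245  0.141  2.282 -0.061  0.46   0.117] [-0.001  0.     0.002 -0.002 -0.004 -0.002] [0.411 0.105 0.071] [-2.302 -6.299 29.615]
```

View pics/s5.png

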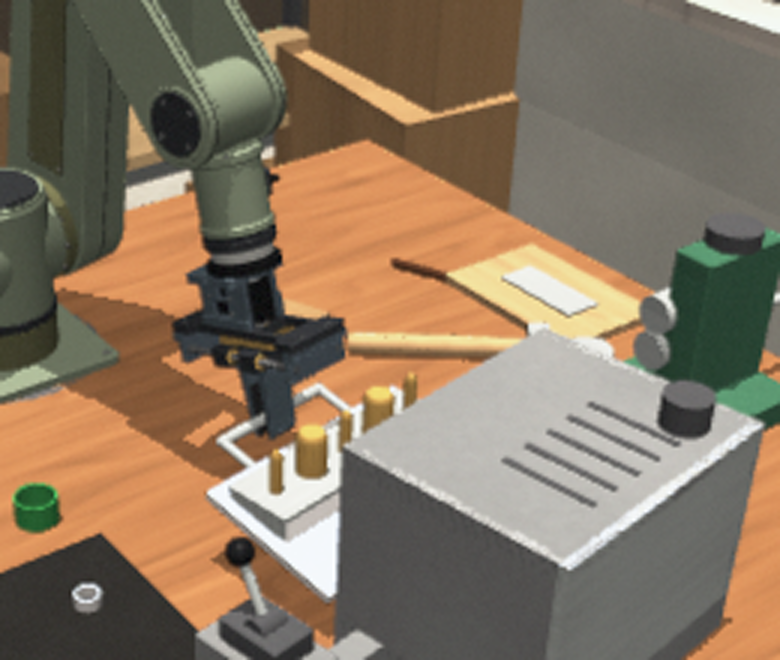

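The door is at its stop (30 N upward, no further motion). I'll release and retract.

>>> {"method": "apply_moves", "body": {"moves": [{"fingers":255,"xyz":[0,0,0.004],"rotation":[0,0,0]},{"fingers":80,"xyz":[0,0,0.004],"rotation":[0,0,0]},{"fingers":80,"xyz":[0,0,0.004],"rotation":[0,0,0]},{"fingers":80,"xyz":[0,0,0.004],"rotation":[0,0,0]},{"fingers":80,"xyz":[0,0,0.004],"rotation":[0,0,0]},{"fingers":80,"xyz":[-0.006,0,0.03],"rotation":[0,0,0]},{"fingers":80,"xyz":[-0.012,0,0.08],"rotation":[0,0,0]},{"fingers":60,"xyz":[-0.012,0,0.13],"rotation":[-0.03,0.1,0]},{"fingers":60,"xyz":[-0.012,0,0.18],"rotation":[-0.045,0.25,0]},{"fingers":60,"xyz":[-0.01,0,0.22],"rotation":[-0.045,0.255,0]},{"fingers":60,"xyz":[-0.01,0,0.22],"rotation":[-0.045,0.255,0]}]}}

```text
time: 7.55
ee_pos: [0.3968, 0.1049, 0.2901]
eef_rot: [[-0.179, 0.984, -0.007], [0.984, 0.179, -0.01], [-0.008, -0.009, -1.0]]
force: [-0.6, -0.3, -1.5]
finger_gap: 0.0693
```

Run:
```python
from h import *
np.set_printoptions(precision=4,suppress=True)
s=bot.get_state();print(s['q'],s['ee_pos'],s['eef_rot'],s['finger_gap'])
snap("wrist","w6.png");snap("scene","s6.png",(100,140,360,340),3);snap("top","t6.png",(180,110,420,270),3)
```

```text
[ 0.2369  0.0161  1.7515 -0.008   1.3834  0.0583] [0.3968 0.1049 0.2901] [[-0.1792  0.9838 -0.0074]
 [ 0.9838  0.1791 -0.0098]
 [-0.0084 -0.009  -0.9999]] 0.06934414722079313
```

View pics/w6.png

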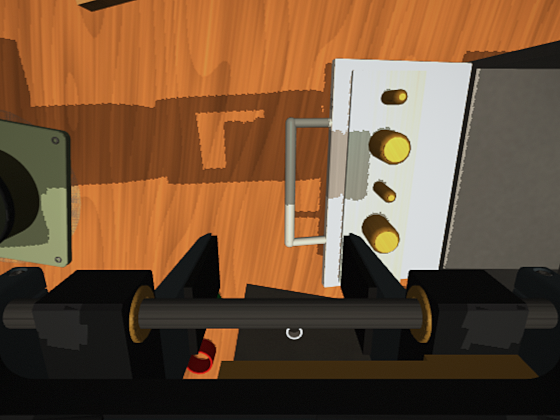

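View pics/s6.png

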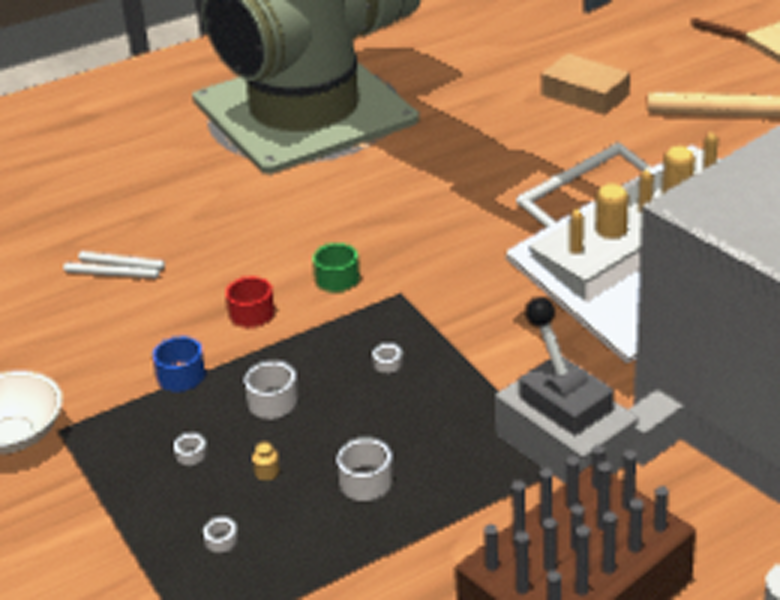

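View pics/t6.png

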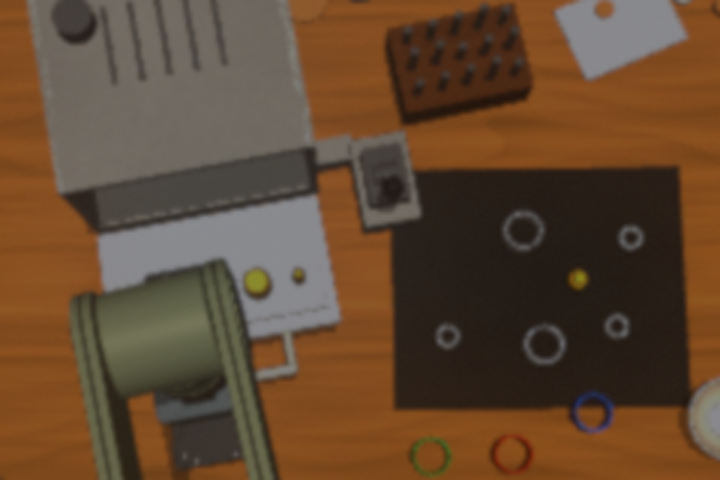

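The door is fully down: rack level, posts upright, rings undisturbed. I'll enlarge the posts in this wrist view.

```bash
cp last_wrist.npz rackview.npz
python3 - <<'E'
from h import *
np.set_printoptions(precision=4,suppress=True)
crop("wrist","w6c.png",(330,70,450,290),3.5*0.8)
W=last("wrist")
c=lambda u,v:(u,v)
E
```

View pics/w6c.png

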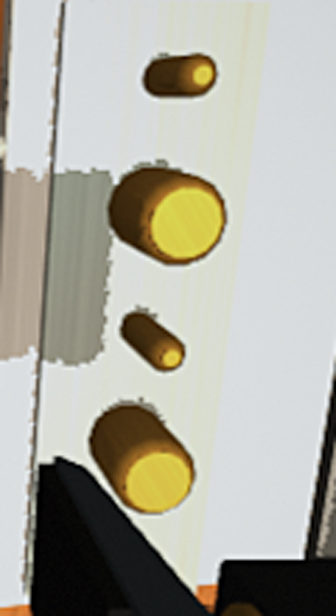

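>>> {"method": "apply_moves", "body": {"moves": [{"fingers":60,"xyz":[0.01,-0.05,0],"rotation":[0.01,-0.007,0]},{"fingers":60,"xyz":[0.052,-0.373,-0.1],"rotation":[0.01,-0.007,0]},{"fingers":60,"xyz":[0.052,-0.373,-0.1],"rotation":[0.01,-0.007,0]},{"fingers":60,"xyz":[0.052,-0.373,-0.1],"rotation":[0.01,-0.007,0]},{"fingers":60,"xyz":[0.052,-0.373,-0.1],"rotation":[0.01,-0.007,0]},{"fingers":60,"xyz":[0.052,-0.373,-0.1],"rotation":[0.01,-0.007,0]},{"fingers":60,"xyz":[0.052,-0.373,-0.1],"rotation":[0.01,-0.007,0]},{"fingers":60,"xyz":[0.052,-0.373,-0.1],"rotation":[0.01,-0.007,0]},{"fingers":60,"xyz":[0.052,-0.373,-0.1],"rotation":[0.01,-0.007,0]},{"fingers":60,"xyz":[0.052,-0.373,-0.1],"rotation":[0.01,-0.007,0]},{"fingers":60,"xyz":[0.052,-0.373,-0.1],"rotation":[0.01,-0.007,0]},{"fingers":60,"xyz":[0.052,-0.373,-0.1],"rotation":[0.01,-0.007,0]}]}}

```text
time: 8.9
ee_pos: [0.4451, -0.2674, 0.1858]
eef_rot: [[-0.181, 0.983, -0.007], [0.984, 0.181, -0.001], [-0.0, -0.007, -1.0]]
force: [-1.0, -0.8, 0.1]
finger_gap: 0.0696
```

Run:
```python
from h import *
np.set_printoptions(precision=4,suppress=True)
s=bot.get_state();print(s['q'],s['ee_pos'],s['eef_rot'],s['finger_gap'])
W=snap("wrist","w7.png")
S=snap("scene","s7.png",(250,150,360,260),6)
T=snap("top","t7.png",(190,150,310,250),6)
```

```text
[-0.56    0.2556  1.7308 -0.0054  1.1604 -0.7397] [ 0.4451 -0.2674  0.1858] [[-0.1809  0.9835 -0.007 ]
 [ 0.9835  0.1809 -0.0014]
 [-0.0001 -0.0072 -1.    ]] 0.06961974915451336
```

View pics/w7.png

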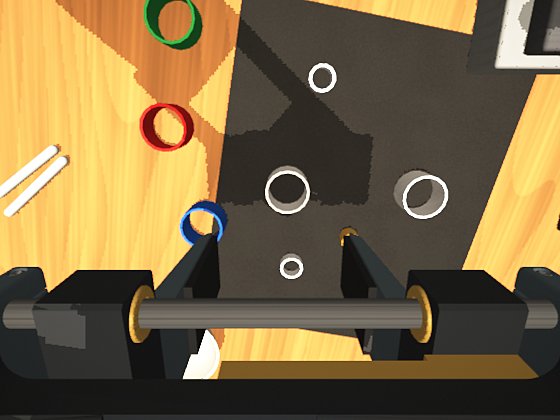

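View pics/s7.png

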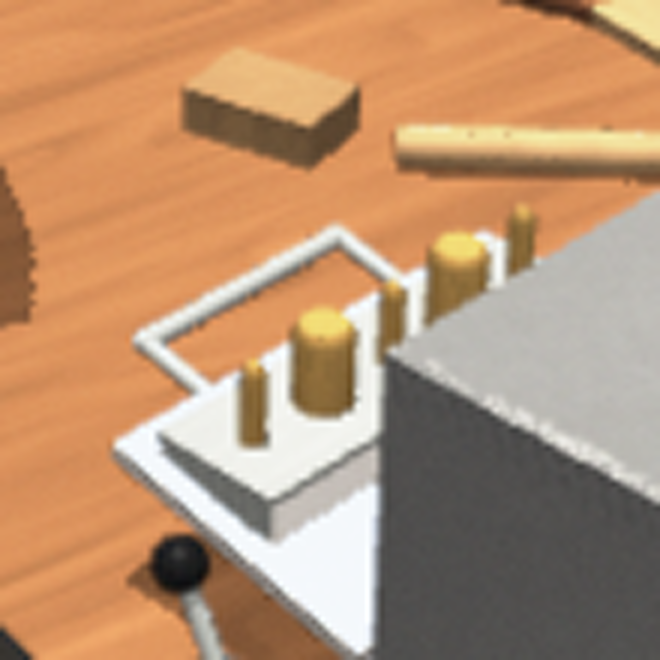

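View pics/t7.png

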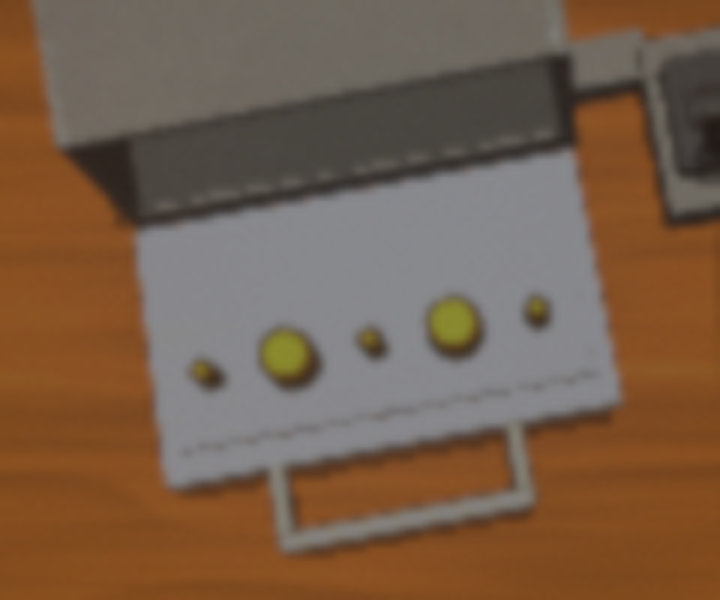

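Wrist view w7 shows wide ring B's rim at about (287,188), narrow B at (322,77), wide A at (425,196) and narrow C at (291,267). The weight is behind the right finger at (348,236). Now I'll compute positions.

```bash
cp last_wrist.npz w7.npz
python3 - <<'E'
from h import *
from scipy.optimize import least_squares
np.set_printoptions(precision=4,suppress=True)
T,S=last("top"),last("scene"); R=np.load("rackview.npz"); W=np.load("w7.npz")
tp=np.array([(200,371),(286,353),(369,338),(453,322),(537,305)])/6+[190,150]
sp=np.array([(521,210),(460,250),(393,287),(326,323),(253,365)])/6+[250,150]
wp=np.array([(205,74),(187,222),(172,358),(158,480)])/2.8+[330,70]
L=np.c_[np.zeros(5),np.array([96,48,0,-48,-96])/1e3,np.zeros(5)]
M=lambda p:L@Rz(p[2]).T+[p[0],p[1],.140]
ft=lambda p:(proj(T,M(p))-tp).ravel()
fs=lambda p:(proj(S,M(p))-sp).ravel()
fw=lambda p:(proj(R,M(p)[:4])-wp).ravel()
for n,f in(("top",ft),("scene",fs),("wrist",fw),("all",lambda p:np.r_[ft(p),fs(p),fw(p)])):
    r=least_squares(f,[.5,.12,.17]); print(n,r.x,np.abs(r.fun).max())
for k,(u,v,z) in dict(wB=(287,188,.03),nC=(291,266.5,.014),nB=(322,77,.014),wA=(425,196,.03),blue=(204,222,.03)).items(): print(k,onz(W,u,v,z))
E
python3 - <<'E'
import sys; sys.path.insert(0,'.')
from h import *
W=np.load('w7.npz'); p=W['pixels'][50:290,180:480]
cv2.imwrite('pics/w7c.png',cv2.resize(p,None,fx=2.5,fy=2.5,interpolation=cv2.INTER_CUBIC))
s=bot.get_state(); print(proj(W,s['ee_pos']))
E
```

```text
top [0.5033 0.1184 0.1825] 0.17912907924190336
scene [0.5089 0.1167 0.1804] 0.4385369887553452
wrist [0.5065 0.1203 0.171 ] 0.4099047481348066
all [0.5063 0.12   0.1712] 1.283897540764002
wB [ 0.45   -0.2616  0.03  ]
nC [ 0.4728 -0.3554  0.014 ]
nB [ 0.4636 -0.1507  0.014 ]
wA [ 0.5903 -0.244   0.03  ]
blue [ 0.371  -0.3136  0.03  ]
[[280.81306556 261.03154178]]
```

View pics/w7c.png

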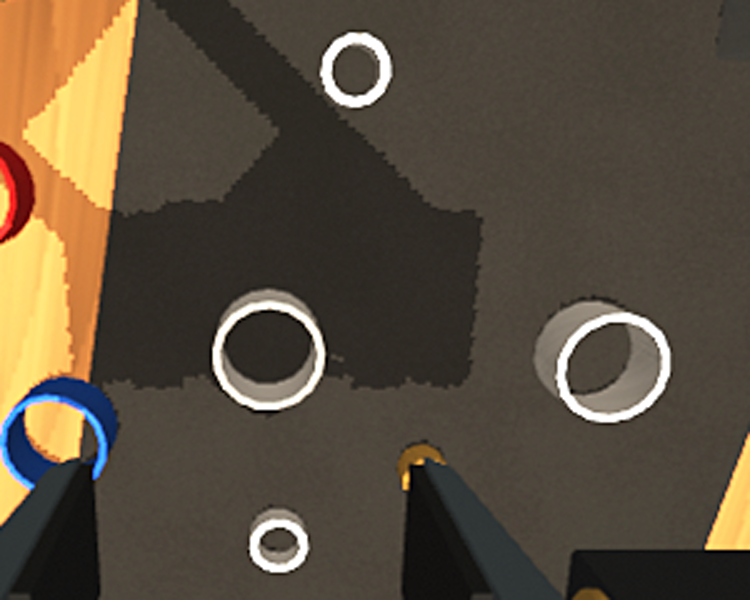

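Run:
```python
from h import *
np.set_printoptions(precision=4,suppress=True)
W=np.load("w7.npz"); s=bot.get_state()
for k,(u,v,z) in dict(wB=(287.6,192.4,.03),nC=(291.6,268,.014),nB=(322.4,77.6,.014),wA=(425.6,196.8,.03),blue=(204,226,.03),wt=(348,236,.03)).items(): print(k,onz(W,u,v,z))
R=np.load("rackview.npz")
```

```text
wB [ 0.4515 -0.266   0.03  ]
nC [ 0.4738 -0.3572  0.014 ]
nB [ 0.4641 -0.1512  0.014 ]
wA [ 0.5911 -0.2447  0.03  ]
blue [ 0.3715 -0.3181  0.03  ]
wt [ 0.5236 -0.3012  0.03  ]
```

>>> {"method": "apply_moves", "body": {"moves": [{"fingers":60,"xyz":[0.006,0.001,-0.05],"rotation":[0.001,-0.007,0]},{"fingers":60,"xyz":[0.006,0.001,-0.096],"rotation":[0.001,-0.007,0]},{"fingers":60,"xyz":[0.006,0.001,-0.096],"rotation":[0.001,-0.007,0]},{"fingers":60,"xyz":[0.006,0.001,-0.096],"rotation":[0.001,-0.007,0]}]}}

```text
time: 9.45
ee_pos: [0.4516, -0.2677, 0.0903]
eef_rot: [[-0.18, 0.984, -0.0], [0.984, 0.18, -0.001], [-0.001, -0.0, -1.0]]
force: [0.7, -0.6, 0.1]
finger_gap: 0.0701
```

```bash
cat >> h.py <<'E'
def st():
    s=bot.get_state(); print('t %.2f'%s['time'],'pos',s['ee_pos'].round(4),'z',s['eef_rot'][:,2].round(4),'yaw %.4f'%np.arctan2(s['eef_rot'][1,1],s['eef_rot'][0,1]),'F',s['force'].round(1),'gap %.4f'%s['finger_gap']); return s
E
python3 - <<'E'
from h import *
st(); snap("wrist","w8.png",(180,150,380,310),4)
E
```

```text
t 9.45 pos [ 0.4516 -0.2677  0.0903] z [-2.e-04 -6.e-04 -1.e+00] yaw 0.1807 F [ 0.7 -0.6  0.1] gap 0.0701
```

View pics/w8.png

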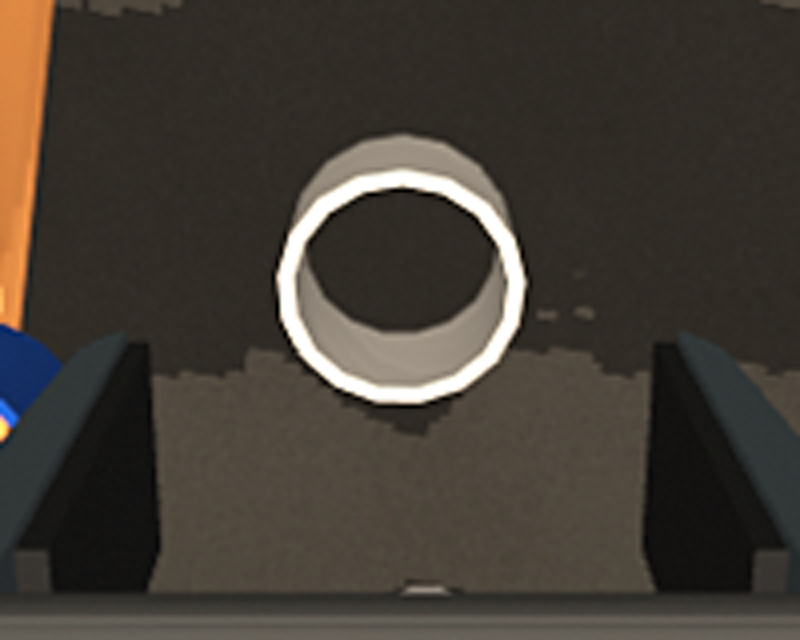

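Run:
```python
from h import *
s=st(); P=onz(last("wrist"),280.5,221.75,.03); print(P, s['eef_rot'].T@(P-s['ee_pos']))
```

```text
t 9.50 pos [ 0.4527 -0.2685  0.0916] z [ 0.0027 -0.0024 -1.    ] yaw 0.1806 F [ 0.2 -0.4 -0.3] gap 0.0694
[ 0.45146611 -0.26583215  0.03      ] [ 0.00297534 -0.00088851  0.06156383]
```

>>> {"method": "apply_moves", "body": {"moves": [{"fingers":60,"xyz":[-0.0005,0.002,-0.045],"rotation":[0,0,0]},{"fingers":60,"xyz":[-0.0005,0.002,-0.085],"rotation":[0,0,0]},{"fingers":60,"xyz":[-0.0005,0.002,-0.085],"rotation":[0,0,0]},{"fingers":255,"xyz":[-0.0005,0.002,-0.085],"rotation":[0,0,0]},{"fingers":255,"xyz":[-0.0005,0.002,-0.085],"rotation":[0,0,0]},{"fingers":255,"xyz":[-0.0005,0.002,-0.085],"rotation":[0,0,0]},{"fingers":255,"xyz":[-0.0005,0.002,-0.085],"rotation":[0,0,0]},{"fingers":255,"xyz":[-0.0005,0.002,-0.085],"rotation":[0,0,0]},{"fingers":255,"xyz":[-0.0005,0.002,-0.085],"rotation":[0,0,0]}]}}

```text
time: 10.4
ee_pos: [0.4523, -0.2669, 0.0069]
eef_rot: [[-0.179, 0.984, 0.004], [0.984, 0.179, -0.003], [-0.004, 0.003, -1.0]]
force: [-1.0, 0.5, 7.9]
finger_gap: 0.0458
```

Run:
```python
from h import *
st(); snap("wrist","w9.png",(180,150,380,310),4)
```

```text
t 10.40 pos [ 0.4523 -0.2669  0.0069] z [ 0.0039 -0.0032 -1.    ] yaw 0.1800 F [-1.   0.5  7.9] gap 0.0458
```

View pics/w9.png

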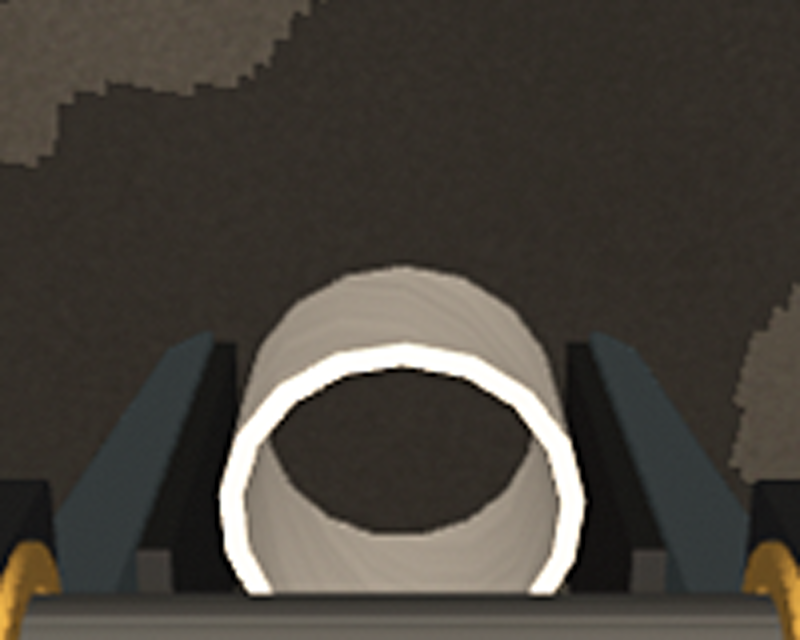

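Run:
```python
from h import *
s=st(); W=last("wrist")
for u,v,z in((280.5,235.75,.03),(280.5,216.5,.0)):
  P=onz(W,u,v,z); print(P, s['eef_rot'].T@(P-s['ee_pos']))
```

```text
t 10.45 pos [ 0.4523 -0.2669  0.007 ] z [ 0.0039 -0.0032 -1.    ] yaw 0.1800 F [-1.3  0.2  6.6] gap 0.0458
[ 0.44796649 -0.24327006  0.03      ] [ 2.39358294e-02  8.01405343e-07 -2.31343457e-02]
[ 0.44816806 -0.243528    0.        ] [2.37602812e-02 5.55545615e-05 6.86687671e-03]
```

>>> {"method": "apply_moves", "body": {"moves": [{"fingers":255,"xyz":[0,0,0.05],"rotation":[-0.003,-0.004,0]},{"fingers":255,"xyz":[0,0,0.1],"rotation":[-0.003,-0.004,0]},{"fingers":255,"xyz":[0,0.0,0.15],"rotation":[-0.003,-0.004,0]},{"fingers":255,"xyz":[0.01,0.05,0.195],"rotation":[-0.003,-0.004,0]},{"fingers":255,"xyz":[0.063,0.339,0.195],"rotation":[-0.003,-0.004,-0.005]},{"fingers":255,"xyz":[0.063,0.339,0.195],"rotation":[-0.003,-0.004,-0.005]},{"fingers":255,"xyz":[0.063,0.339,0.195],"rotation":[-0.003,-0.004,-0.005]},{"fingers":255,"xyz":[0.063,0.339,0.195],"rotation":[-0.003,-0.004,-0.005]},{"fingers":255,"xyz":[0.063,0.339,0.195],"rotation":[-0.003,-0.004,-0.005]},{"fingers":255,"xyz":[0.063,0.339,0.195],"rotation":[-0.003,-0.004,-0.005]},{"fingers":255,"xyz":[0.063,0.339,0.195],"rotation":[-0.003,-0.004,-0.005]},{"fingers":255,"xyz":[0.063,0.339,0.195],"rotation":[-0.003,-0.004,-0.005]}]}}

```text
time: 11.65
ee_pos: [0.5139, 0.0744, 0.2003]
eef_rot: [[-0.178, 0.984, 0.005], [0.984, 0.178, -0.004], [-0.005, 0.004, -1.0]]
force: [0.4, -0.5, -0.1]
finger_gap: 0.0458
```

Run:
```python
from h import *
st(); snap("wrist","w10.png")
```

```text
t 11.65 pos [0.5139 0.0744 0.2003] z [ 0.0049 -0.0039 -1.    ] yaw 0.1785 F [ 0.4 -0.5 -0.1] gap 0.0458
```

View pics/w10.png

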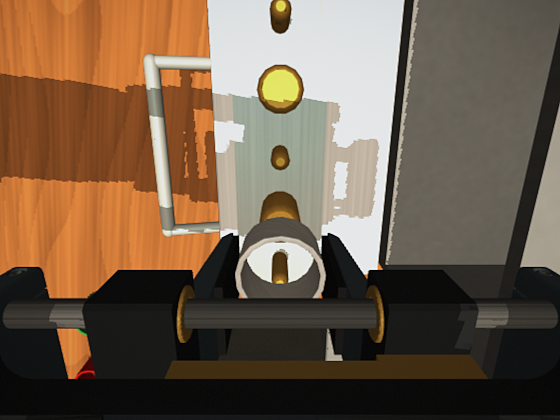

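The wrist view shows the posts in a column at u≈280, with stout1's top at (280,89) and slim2 at (280,157). The ring is held above stout2. I'll enlarge it and fit.

Run:
```python
from h import *
crop("wrist","w10c.png",(200,0,360,300),2)
crop("wrist","w10d.png",(230,50,330,180),6*0.75)
```

```text
(no output)
```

View pics/w10c.png

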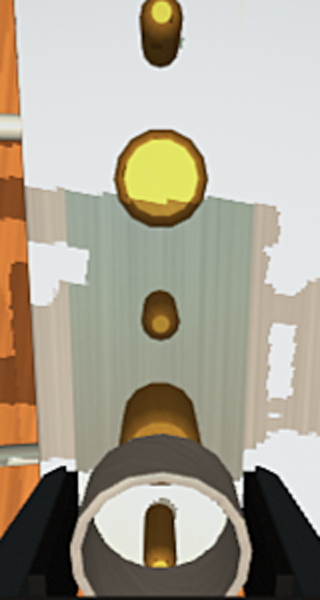

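View pics/w10d.png

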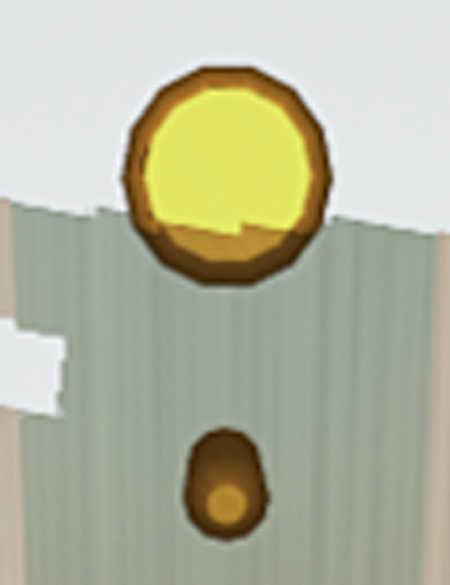

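```bash
cat >> h.py <<'E'
def rackfit(im,ys,uv,z=.140,yaw=None):
    from scipy.optimize import least_squares
    ys=np.array(ys)/1e3; uv=np.array(uv,float)
    def M(p): return np.c_[p[0]-np.sin(p[2])*ys,p[1]+np.cos(p[2])*ys,np.full(len(ys),z)]
    r=least_squares(lambda p:(proj(im,M(p))-uv).ravel(),[.505,.12,.175]); return r.x,r.fun.round(2),M
E
python3 - <<'E'
from h import *
np.set_printoptions(precision=4,suppress=True)
s=st(); W=last("wrist")
p,f,M=rackfit(W,[96,48,0,-96],[(280.5,6),(280.4,88.7),(280.2,162.2),(280.5,283.5)]); print(p,f)
for y in(96,48,0,-48,-96): P=np.array([p[0]-np.sin(p[2])*y/1e3,p[1]+np.cos(p[2])*y/1e3,.14]); print(y,P,'tool',s['eef_rot'].T@(P-s['ee_pos']))
# ring centre: rim bottom? ring outer top row
E
```

```text
t 11.70 pos [0.5136 0.073  0.2001] z [ 0.0043 -0.0045 -1.    ] yaw 0.1767 F [-0.3  0.6 -1.1] gap 0.0453
[0.506  0.1201 0.1791] [-0.09  0.32  0.    0.44  0.2  -0.48 -0.11 -0.55]
96 [0.4889 0.2146 0.14  ] tool [0.144  0.0003 0.0593]
48 [0.4974 0.1673 0.14  ] tool [0.096  0.0004 0.0596]
0 [0.506  0.1201 0.14  ] tool [0.048  0.0006 0.0598]
-48 [0.5145 0.0729 0.14  ] tool [0.     0.0007 0.0601]
-96 [0.5231 0.0256 0.14  ] tool [-0.048   0.0008  0.0603]
```

>>> {"method": "apply_moves", "body": {"moves": [{"fingers":255,"xyz":[0.0008,-0.0005,-0.02],"rotation":[0.004,0.0045,0]},{"fingers":255,"xyz":[0.0008,-0.0005,-0.04],"rotation":[0.004,0.0045,0]},{"fingers":255,"xyz":[0.0008,-0.0005,-0.055],"rotation":[0.004,0.0045,0]},{"fingers":255,"xyz":[0.0008,-0.0005,-0.065],"rotation":[0.004,0.0045,0]},{"fingers":255,"xyz":[0.0008,-0.0005,-0.075],"rotation":[0.004,0.0045,0]},{"fingers":255,"xyz":[0.0008,-0.0005,-0.075],"rotation":[0.004,0.0045,0]}]}}

```text
time: 12.3
ee_pos: [0.5139, 0.0716, 0.1237]
eef_rot: [[-0.173, 0.985, -0.003], [0.985, 0.173, -0.0], [0.0, -0.003, -1.0]]
force: [-0.4, -0.0, 0.1]
finger_gap: 0.0455
```

Run:
```python
from h import *
st(); snap("wrist","w11.png",(180,150,380,310),4)
```

```text
t 12.30 pos [0.5139 0.0716 0.1237] z [-2.7e-03 -2.0e-04 -1.0e+00] yaw 0.1740 F [-0.4 -0.   0.1] gap 0.0455
```

View pics/w11.png

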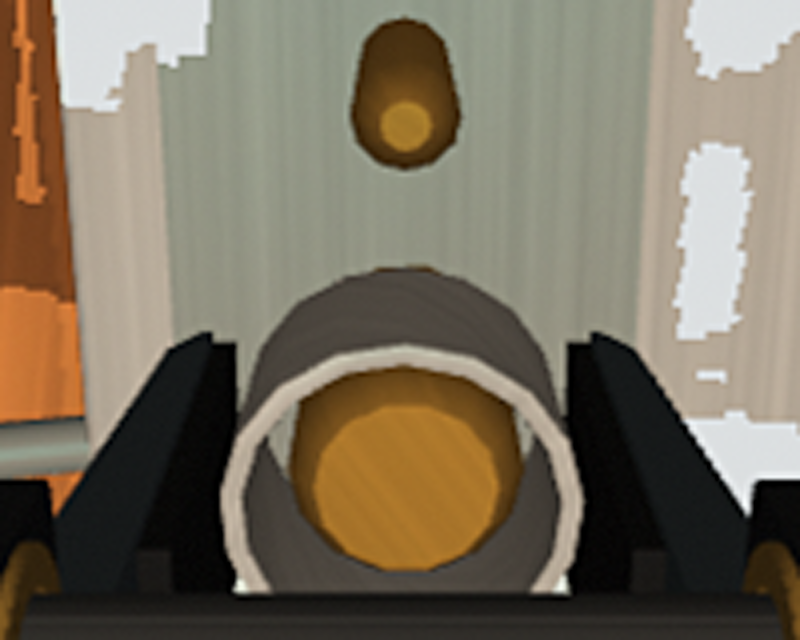

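The post is centred inside the ring. I'll lower the rest of the way and release.

>>> {"method": "apply_moves", "body": {"moves": [{"fingers":255,"xyz":[0,0,-0.01],"rotation":[0,0,0]},{"fingers":255,"xyz":[0,0,-0.019],"rotation":[0,0,0]},{"fingers":255,"xyz":[0,0,-0.02],"rotation":[0,0,0]},{"fingers":255,"xyz":[0,0,-0.02],"rotation":[0,0,0]}]}}

```text
time: 12.75
ee_pos: [0.5144, 0.0727, 0.1043]
eef_rot: [[-0.175, 0.985, -0.001], [0.985, 0.175, 0.0], [0.0, -0.001, -1.0]]
force: [0.1, -1.1, -0.7]
finger_gap: 0.0454
```

>>> {"method": "apply_moves", "body": {"moves": [{"fingers":90,"xyz":[0,0,0],"rotation":[0,0,0]},{"fingers":90,"xyz":[0,0,0],"rotation":[0,0,0]},{"fingers":90,"xyz":[0,0,0],"rotation":[0,0,0]},{"fingers":90,"xyz":[0,0,0],"rotation":[0,0,0]},{"fingers":90,"xyz":[0,0,0.04],"rotation":[0,0,0]},{"fingers":90,"xyz":[0,0,0.08],"rotation":[0,0,0]},{"fingers":60,"xyz":[0,0,0.1],"rotation":[0,0,0]},{"fingers":60,"xyz":[0,0,0.1],"rotation":[0,0,0]}]}}

```text
time: 13.55
ee_pos: [0.5167, 0.0729, 0.2081]
eef_rot: [[-0.174, 0.985, 0.007], [0.985, 0.174, 0.001], [-0.0, 0.007, -1.0]]
force: [0.3, 0.0, -0.7]
finger_gap: 0.0693
```

Run:
```python
from h import *
st(); snap("wrist","w12.png",(200,0,360,300),2); snap("scene","s12.png",(250,150,360,260),6)
```

```text
t 13.55 pos [0.5167 0.0729 0.2081] z [ 0.0071  0.0011 -1.    ] yaw 0.1752 F [ 0.3  0.  -0.7] gap 0.0693
```

View pics/w12.png

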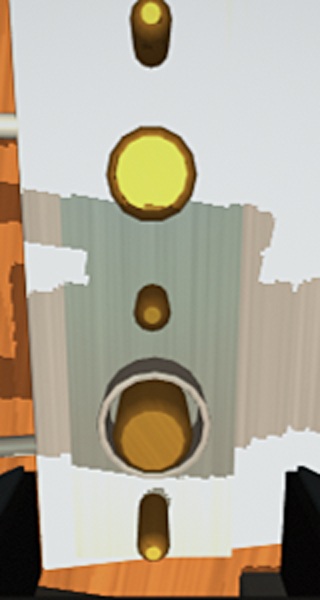

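View pics/s12.png

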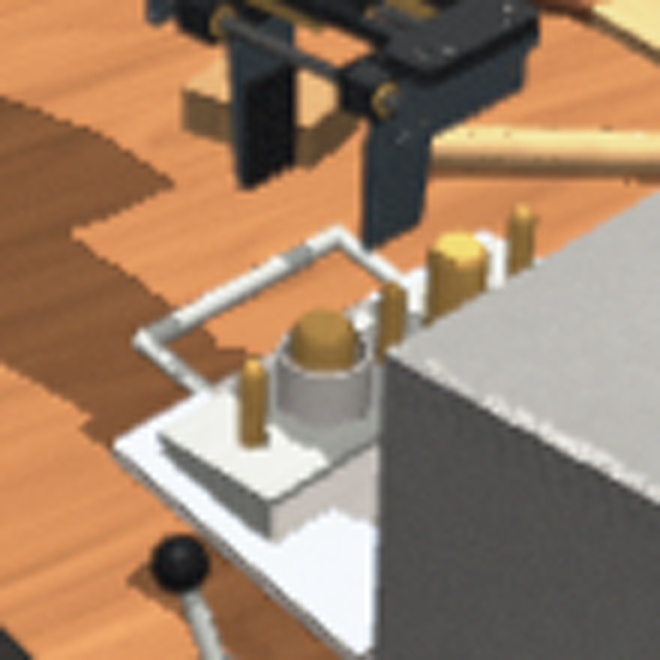

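Ring wB is seated on stout2, down on the plate. Next is wide ring A.

>>> {"method": "apply_moves", "body": {"moves": [{"fingers":60,"xyz":[0.0755,-0.3175,0],"rotation":[0,0,0]},{"fingers":60,"xyz":[0.0755,-0.3175,0],"rotation":[0,0,0]},{"fingers":60,"xyz":[0.0755,-0.3175,0],"rotation":[0,0,0]},{"fingers":60,"xyz":[0.0755,-0.3175,0],"rotation":[0,0,0]},{"fingers":60,"xyz":[0.0755,-0.3175,0],"rotation":[0,0,0]},{"fingers":60,"xyz":[0.0755,-0.3175,-0.06],"rotation":[0,0,0]},{"fingers":60,"xyz":[0.0755,-0.3175,-0.11],"rotation":[0,0,0]},{"fingers":60,"xyz":[0.0755,-0.3175,-0.11],"rotation":[0,0,0]},{"fingers":60,"xyz":[0.0755,-0.3175,-0.11],"rotation":[0,0,0]}]}}

```text
time: 14.55
ee_pos: [0.5857, -0.2449, 0.0872]
eef_rot: [[-0.172, 0.985, -0.014], [0.985, 0.172, 0.006], [0.008, -0.013, -1.0]]
force: [0.0, 1.1, 0.1]
finger_gap: 0.0694
```

Run:
```python
from h import *
st(); snap("wrist","w13.png",(180,150,380,310),4);st()
```

```text
t 14.55 pos [ 0.5857 -0.2449  0.0872] z [-0.0138  0.0056 -0.9999] yaw 0.1728 F [0.  1.1 0.1] gap 0.0694
t 14.60 pos [ 0.5876 -0.2444  0.0907] z [-0.0085  0.004  -1.    ] yaw 0.1736 F [-0.  -0.6 -0.1] gap 0.0700
```

View pics/w13.png

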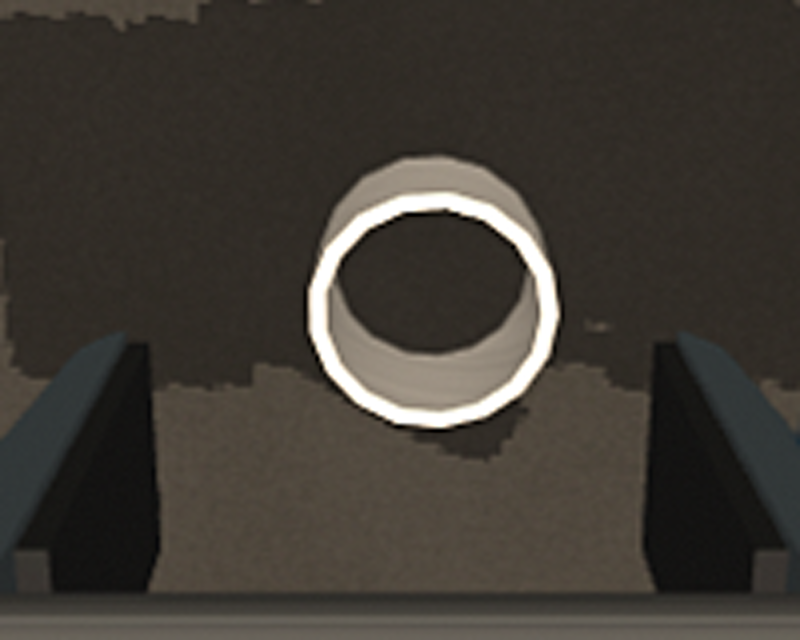

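Run:
```python
from h import *
s=st(); P=onz(last("wrist"),288.25,227.5,.03); print(P, s['eef_rot'].T@(P-s['ee_pos']))
# image-only: tcp-fixed offset using nominal cam in tool
```

```text
t 14.60 pos [ 0.5876 -0.2444  0.0907] z [-0.0085  0.004  -1.    ] yaw 0.1736 F [-0.  -0.6 -0.1] gap 0.0700
[ 0.590991   -0.24500473  0.03      ] [-0.00151586  0.00365033  0.06064637]
```

>>> {"method": "apply_moves", "body": {"moves": [{"fingers":60,"xyz":[0,0,0],"rotation":[0,0,0]},{"fingers":60,"xyz":[0,0,0],"rotation":[0,0,0]},{"fingers":60,"xyz":[0,0,0],"rotation":[0,0,0]}]}}

```text
time: 14.9
ee_pos: [0.5912, -0.2444, 0.0969]
eef_rot: [[-0.175, 0.984, 0.003], [0.984, 0.175, -0.001], [-0.002, 0.003, -1.0]]
force: [0.7, -0.6, -0.9]
finger_gap: 0.0702
```

>>> {"method": "apply_moves", "body": {"moves": [{"fingers":60,"xyz":[0,-0.0005,-0.045],"rotation":[0,0,0]},{"fingers":60,"xyz":[0,-0.0005,-0.09],"rotation":[0,0,0]},{"fingers":60,"xyz":[0,-0.0005,-0.091],"rotation":[0,0,0]},{"fingers":60,"xyz":[0,-0.0005,-0.091],"rotation":[0,0,0]},{"fingers":255,"xyz":[0,-0.0005,-0.091],"rotation":[0,0,0]},{"fingers":255,"xyz":[0,-0.0005,-0.091],"rotation":[0,0,0]},{"fingers":255,"xyz":[0,-0.0005,-0.091],"rotation":[0,0,0]},{"fingers":255,"xyz":[0,-0.0005,-0.091],"rotation":[0,0,0]},{"fingers":255,"xyz":[0,-0.0005,-0.091],"rotation":[0,0,0]},{"fingers":255,"xyz":[0,-0.0005,-0.091],"rotation":[0,0,0]}]}}

```text
time: 15.9
ee_pos: [0.5905, -0.2455, 0.0045]
eef_rot: [[-0.174, 0.985, 0.0], [0.985, 0.174, -0.0], [-0.0, 0.0, -1.0]]
force: [-0.2, 1.4, 5.4]
finger_gap: 0.0447
```

Run:
```python
from h import *
st(); snap("wrist","w14.png",(180,150,380,310),4)
```

```text
t 15.90 pos [ 0.5905 -0.2455  0.0045] z [ 4.e-04 -1.e-04 -1.e+00] yaw 0.1752 F [-0.2  1.4  5.4] gap 0.0447
```

View pics/w14.png

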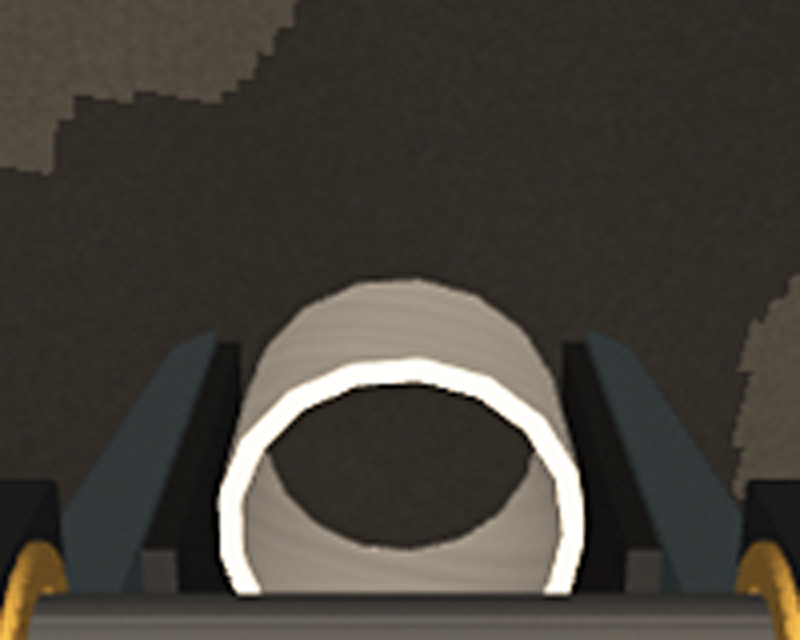

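Run:
```python
from h import *
s=st(); W=last("wrist")
for u,v,z in((280,150+356.5/4,.03),(280,150+277.5/4,.0)):
  P=onz(W,u,v,z); print(P, s['eef_rot'].T@(P-s['ee_pos']))
```

```text
t 15.95 pos [ 0.5905 -0.2455  0.0045] z [ 4.e-04 -1.e-04 -1.e+00] yaw 0.1752 F [-0.8  0.2  5.5] gap 0.0447
[ 0.58623067 -0.22277388  0.03      ] [ 0.02313348 -0.00021347 -0.02549741]
[ 0.58631133 -0.22308338  0.        ] [ 0.02281943 -0.00020023  0.00450265]
```

>>> {"method": "apply_moves", "body": {"moves": [{"fingers":255,"xyz":[0,0,0.05],"rotation":[0,0,0]},{"fingers":255,"xyz":[0,0,0.1],"rotation":[0,0,0]},{"fingers":255,"xyz":[0,0.0,0.15],"rotation":[0,0,0]},{"fingers":255,"xyz":[0,0.02,0.195],"rotation":[0,0,0]},{"fingers":255,"xyz":[-0.094,0.413,0.195],"rotation":[0,0,0]},{"fingers":255,"xyz":[-0.094,0.413,0.195],"rotation":[0,0,0]},{"fingers":255,"xyz":[-0.094,0.413,0.195],"rotation":[0,0,0]},{"fingers":255,"xyz":[-0.094,0.413,0.195],"rotation":[0,0,0]},{"fingers":255,"xyz":[-0.094,0.413,0.195],"rotation":[0,0,0]},{"fingers":255,"xyz":[-0.094,0.413,0.195],"rotation":[0,0,0]},{"fingers":255,"xyz":[-0.094,0.413,0.195],"rotation":[0,0,0]},{"fingers":255,"xyz":[-0.094,0.413,0.195],"rotation":[0,0,0]}]}}

```text
time: 17.15
ee_pos: [0.4962, 0.1653, 0.1985]
eef_rot: [[-0.174, 0.985, -0.001], [0.985, 0.174, 0.0], [0.0, -0.001, -1.0]]
force: [0.5, 0.7, 0.4]
finger_gap: 0.0444
```

>>> {"method": "apply_moves", "body": {"moves": [{"fingers":255,"xyz":[0,0,0],"rotation":[0,0,0]},{"fingers":255,"xyz":[0,0,0],"rotation":[0,0,0]},{"fingers":255,"xyz":[0,0,0],"rotation":[0,0,0]}]}}

```text
time: 17.45
ee_pos: [0.4972, 0.1626, 0.1984]
eef_rot: [[-0.174, 0.985, -0.001], [0.985, 0.174, -0.001], [-0.0, -0.001, -1.0]]
force: [-0.7, -0.2, -0.5]
finger_gap: 0.0444
```

Run:
```python
from h import *
st(); snap("wrist","w15.png",(200,0,360,300),2)
```

```text
t 17.45 pos [0.4972 0.1626 0.1984] z [-8.e-04 -6.e-04 -1.e+00] yaw 0.1745 F [-0.7 -0.2 -0.5] gap 0.0444
```

View pics/w15.png

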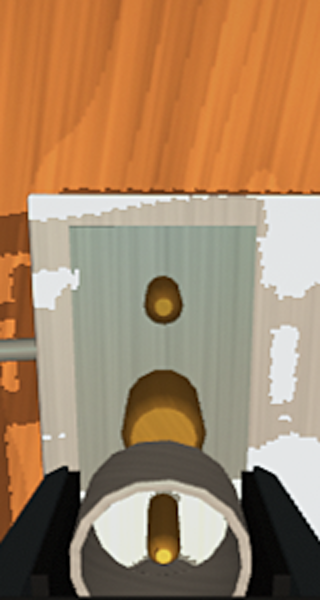

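Run:
```python
from h import *
np.set_printoptions(precision=4,suppress=True)
s=st(); W=last("wrist")
p,f,M=rackfit(W,[96,0],[(281.5,153),(281.7,278)]); print(p,f)
for y in(96,48,0): P=np.array([p[0]-np.sin(p[2])*y/1e3,p[1]+np.cos(p[2])*y/1e3,.14]); print(y,P,'tool',s['eef_rot'].T@(P-s['ee_pos']))
P=np.array([.4974,.1673,.14]); print(s['eef_rot'].T@(P-s['ee_pos']))
```

```text
t 17.50 pos [0.4974 0.1623 0.1985] z [-0.0007 -0.0004 -1.    ] yaw 0.1735 F [-0.2 -1.6 -0.7] gap 0.0446
[0.5059 0.1202 0.1777] [ 0.    0.45 -0.   -0.57]
96 [0.4889 0.2146 0.14  ] tool [0.053  0.0007 0.0585]
48 [0.4974 0.1674 0.14  ] tool [0.005  0.0009 0.0585]
0 [0.5059 0.1202 0.14  ] tool [-0.043   0.0011  0.0585]
[0.0049 0.0009 0.0585]
```

>>> {"method": "apply_moves", "body": {"moves": [{"fingers":255,"xyz":[0,0.005,0],"rotation":[0,0,0]},{"fingers":255,"xyz":[0,0.005,-0.03],"rotation":[0,0,0]},{"fingers":255,"xyz":[0,0.005,-0.045],"rotation":[0,0,0]},{"fingers":255,"xyz":[0,0.005,-0.06],"rotation":[0,0,0]},{"fingers":255,"xyz":[0,0.005,-0.07],"rotation":[0,0,0]},{"fingers":255,"xyz":[0,0.005,-0.075],"rotation":[0,0,0]},{"fingers":255,"xyz":[0,0.005,-0.075],"rotation":[0,0,0]}]}}

```text
time: 18.2
ee_pos: [0.4971, 0.1682, 0.1233]
eef_rot: [[-0.174, 0.985, -0.001], [0.985, 0.174, -0.0], [0.0, -0.001, -1.0]]
force: [0.3, -0.1, -0.3]
finger_gap: 0.0445
```

Run:
```python
from h import *
st(); snap("wrist","w16.png",(180,150,380,310),4)
```

```text
t 18.20 pos [0.4971 0.1682 0.1233] z [-0.0013 -0.     -1.    ] yaw 0.1744 F [ 0.3 -0.1 -0.3] gap 0.0445
```

View pics/w16.png

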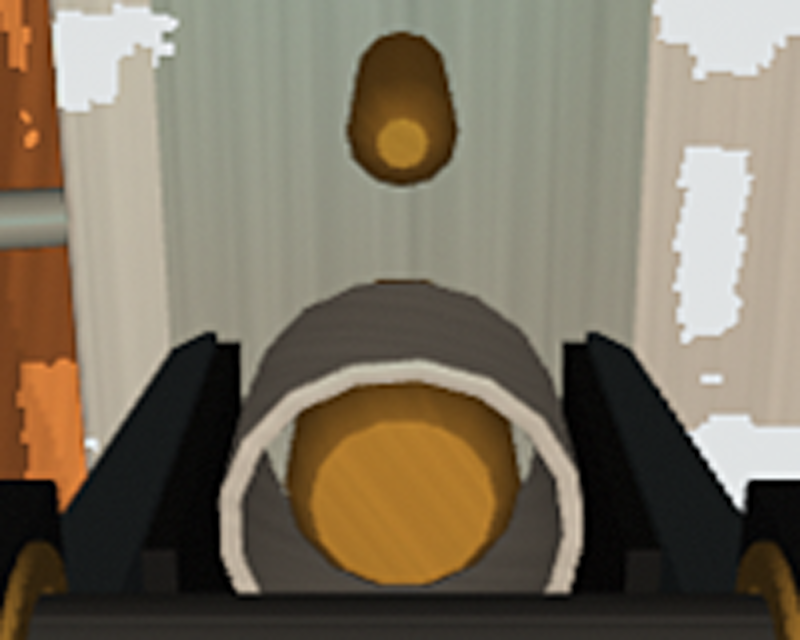

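The second ring is threaded too. I'll lower and release.

>>> {"method": "apply_moves", "body": {"moves": [{"fingers":255,"xyz":[0,0,-0.012],"rotation":[0,0,0]},{"fingers":255,"xyz":[0,0,-0.022],"rotation":[0,0,0]},{"fingers":255,"xyz":[0,0,-0.022],"rotation":[0,0,0]},{"fingers":90,"xyz":[0,0,-0.022],"rotation":[0,0,0]},{"fingers":90,"xyz":[0,0,-0.022],"rotation":[0,0,0]},{"fingers":90,"xyz":[0,0,-0.022],"rotation":[0,0,0]},{"fingers":90,"xyz":[0,0,-0.022],"rotation":[0,0,0]},{"fingers":90,"xyz":[0,0,-0.022],"rotation":[0,0,0]},{"fingers":90,"xyz":[0,0,0.028],"rotation":[0,0,0]},{"fingers":90,"xyz":[0,0,0.077],"rotation":[0,0,0]},{"fingers":110,"xyz":[0,0,0.077],"rotation":[0,0,0]},{"fingers":110,"xyz":[0,0,0.077],"rotation":[0,0,0]}]}}

```text
time: 19.45
ee_pos: [0.4976, 0.1688, 0.2019]
eef_rot: [[-0.174, 0.985, 0.002], [0.985, 0.174, 0.001], [0.001, 0.002, -1.0]]
force: [-0.0, 0.5, -0.4]
finger_gap: 0.052
```

Run:
```python
from h import *
st(); snap("wrist","w17.png",(200,0,360,300),2); snap("scene","s17.png",(110,130,370,330),3)
```

```text
t 19.45 pos [0.4976 0.1688 0.2019] z [ 0.0023  0.0011 -1.    ] yaw 0.1752 F [-0.   0.5 -0.4] gap 0.0520
```

View pics/w17.png

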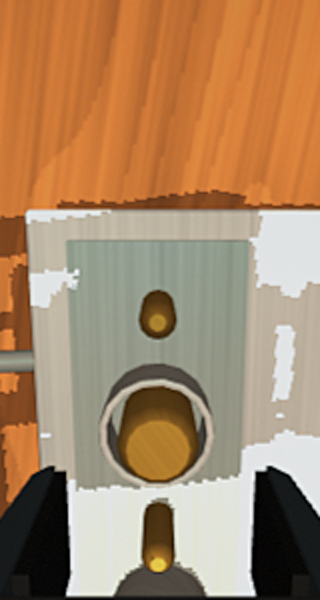

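View pics/s17.png

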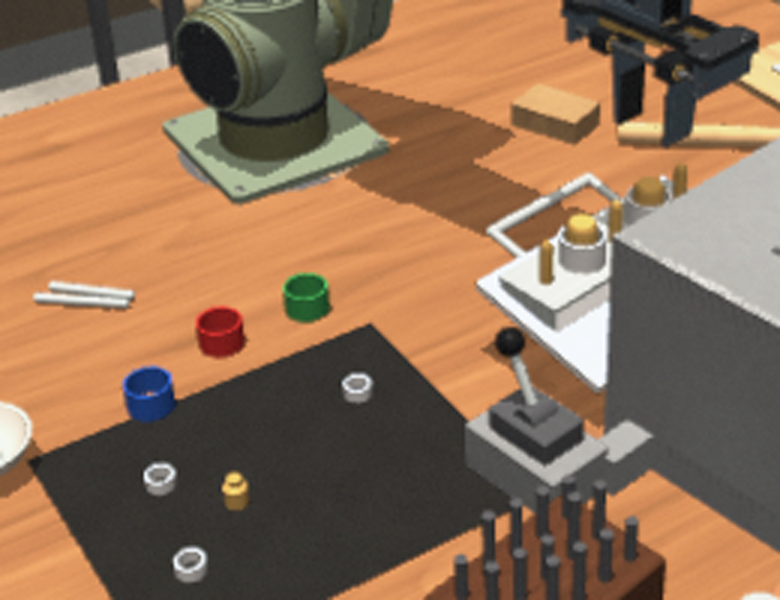

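>>> {"method": "apply_moves", "body": {"moves": [{"fingers":110,"xyz":[-0.033,-0.319,0],"rotation":[0,0,0]},{"fingers":110,"xyz":[-0.033,-0.319,0],"rotation":[0,0,0]},{"fingers":110,"xyz":[-0.033,-0.319,0],"rotation":[0,0,0]},{"fingers":110,"xyz":[-0.033,-0.319,0],"rotation":[0,0,0]},{"fingers":110,"xyz":[-0.033,-0.319,0],"rotation":[0,0,0]},{"fingers":110,"xyz":[-0.033,-0.319,-0.04],"rotation":[0,0,0]},{"fingers":110,"xyz":[-0.033,-0.319,-0.11],"rotation":[0,0,0]},{"fingers":110,"xyz":[-0.033,-0.319,-0.11],"rotation":[0,0,0]},{"fingers":110,"xyz":[-0.033,-0.319,-0.11],"rotation":[0,0,0]},{"fingers":110,"xyz":[-0.033,-0.319,-0.11],"rotation":[0,0,0]},{"fingers":110,"xyz":[-0.033,-0.319,-0.11],"rotation":[0,0,0]},{"fingers":110,"xyz":[-0.033,-0.319,-0.11],"rotation":[0,0,0]}]}}

```text
time: 20.75
ee_pos: [0.4655, -0.1501, 0.0925]
eef_rot: [[-0.175, 0.984, 0.003], [0.984, 0.175, -0.001], [-0.001, 0.003, -1.0]]
force: [-0.7, 1.0, 0.2]
finger_gap: 0.0519
```

Run:
```python
from h import *
st(); snap("wrist","w18.png",(180,150,380,310),4)
```

```text
t 20.75 pos [ 0.4655 -0.1501  0.0925] z [ 3.1e-03 -9.0e-04 -1.0e+00] yaw 0.1764 F [-0.7  1.   0.2] gap 0.0519
```

View pics/w18.png

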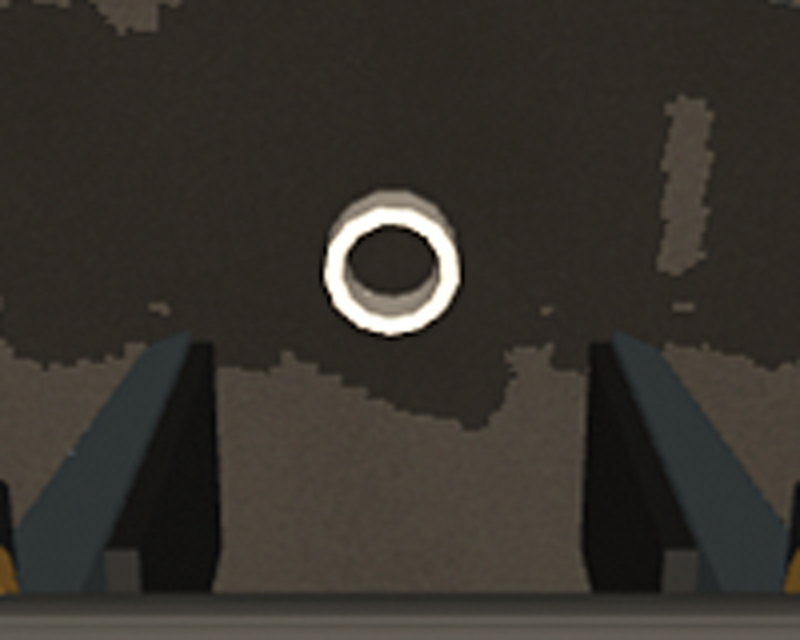

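Run:
```python
from h import *
s=st(); P=onz(last("wrist"),180+393/4,150+271/4,.014); print(P, s['eef_rot'].T@(P-s['ee_pos']))
```

```text
t 20.80 pos [ 0.4654 -0.1501  0.0923] z [ 2.8e-03 -9.0e-04 -1.0e+00] yaw 0.1765 F [-1.   0.2  0.3] gap 0.0520
[ 0.46439246 -0.15142595  0.014     ] [-0.00106397 -0.00141302  0.07834193]
```

>>> {"method": "apply_moves", "body": {"moves": [{"fingers":110,"xyz":[-0.001,-0.001,-0.045],"rotation":[0,0,0]},{"fingers":110,"xyz":[-0.001,-0.001,-0.085],"rotation":[0,0,0]},{"fingers":110,"xyz":[-0.001,-0.001,-0.0875],"rotation":[0,0,0]},{"fingers":110,"xyz":[-0.001,-0.001,-0.0875],"rotation":[0,0,0]},{"fingers":255,"xyz":[-0.001,-0.001,-0.0875],"rotation":[0,0,0]},{"fingers":255,"xyz":[-0.001,-0.001,-0.0875],"rotation":[0,0,0]},{"fingers":255,"xyz":[-0.001,-0.001,-0.0875],"rotation":[0,0,0]},{"fingers":255,"xyz":[-0.001,-0.001,-0.0875],"rotation":[0,0,0]},{"fingers":255,"xyz":[-0.001,-0.001,-0.0875],"rotation":[0,0,0]},{"fingers":255,"xyz":[-0.001,-0.001,-0.0875],"rotation":[0,0,0]},{"fingers":255,"xyz":[-0.001,-0.001,-0.0875],"rotation":[0,0,0]}]}}

```text
time: 21.9
ee_pos: [0.4636, -0.1516, 0.0042]
eef_rot: [[-0.174, 0.985, 0.001], [0.985, 0.174, -0.0], [-0.0, 0.001, -1.0]]
force: [-0.7, 0.1, 6.3]
finger_gap: 0.0254
```

Run:
```python
from h import *
st(); snap("wrist","w19.png",(180,150,380,310),4)
```

```text
t 21.90 pos [ 0.4636 -0.1516  0.0042] z [ 1.e-03 -2.e-04 -1.e+00] yaw 0.1750 F [-0.7  0.1  6.3] gap 0.0254
```

View pics/w19.png

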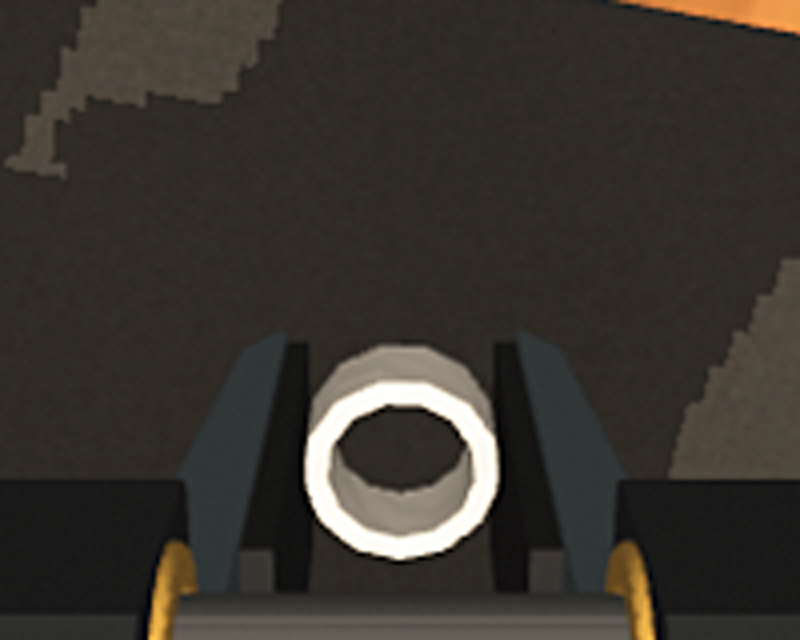

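Run:
```python
from h import *
s=st(); P=onz(last("wrist"),280.25,267.25,.014); print(P, s['eef_rot'].T@(P-s['ee_pos']))
```

```text
t 21.95 pos [ 0.4637 -0.1516  0.0042] z [ 1.1e-03 -2.0e-04 -1.0e+00] yaw 0.1750 F [-0.9  0.1  6.5] gap 0.0254
[ 0.46354328 -0.15125993  0.014     ] [ 3.48582703e-04 -7.03700030e-05 -9.83344387e-03]
```

>>> {"method": "apply_moves", "body": {"moves": [{"fingers":255,"xyz":[0,0,0.05],"rotation":[0,0,0]},{"fingers":255,"xyz":[0,0,0.1],"rotation":[0,0,0]},{"fingers":255,"xyz":[0,0.0,0.15],"rotation":[0,0,0]},{"fingers":255,"xyz":[0,0.02,0.175],"rotation":[0,0,0]},{"fingers":255,"xyz":[0.0595,0.177,0.175],"rotation":[0,0,0]},{"fingers":255,"xyz":[0.0595,0.177,0.175],"rotation":[0,0,0]},{"fingers":255,"xyz":[0.0595,0.177,0.175],"rotation":[0,0,0]},{"fingers":255,"xyz":[0.0595,0.177,0.175],"rotation":[0,0,0]},{"fingers":255,"xyz":[0.0595,0.177,0.175],"rotation":[0,0,0]},{"fingers":255,"xyz":[0.0595,0.177,0.175],"rotation":[0,0,0]},{"fingers":255,"xyz":[0.0595,0.177,0.175],"rotation":[0,0,0]},{"fingers":255,"xyz":[0.0595,0.177,0.175],"rotation":[0,0,0]}]}}

```text
time: 23.15
ee_pos: [0.5222, 0.0244, 0.1782]
eef_rot: [[-0.173, 0.985, -0.001], [0.985, 0.173, -0.0], [0.0, -0.001, -1.0]]
force: [-1.2, -1.4, -0.9]
finger_gap: 0.0256
```

Run:
```python
from h import *
st(); snap("wrist","w20.png",(180,110,380,310),3)
```

```text
t 23.15 pos [0.5222 0.0244 0.1782] z [-7.e-04 -0.e+00 -1.e+00] yaw 0.1735 F [-1.2 -1.4 -0.9] gap 0.0256
```

View pics/w20.png

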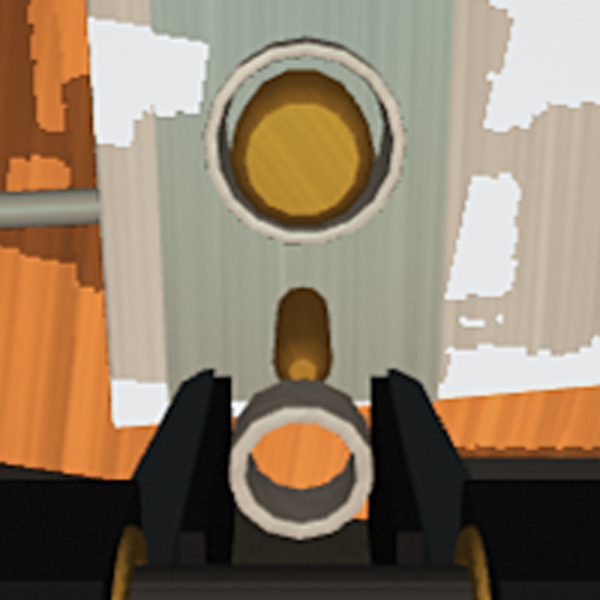

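Run:
```python
from h import *
s=st(); W=last("wrist"); Rt=s['eef_rot'].T
for uv in((280.7,233.7),(280.7,163.3)):
    P=onz(W,*uv,.14); print(P,Rt@(P-s['ee_pos']))
P=np.array([.5231,.0256,.14]); print(Rt@(P-s['ee_pos']))
```

```text
t 23.20 pos [0.5223 0.0245 0.1783] z [-5.e-04  1.e-04 -1.e+00] yaw 0.1735 F [ 0.1 -0.1 -0.2] gap 0.0254
[0.52227799 0.02549661 0.14      ] [0.00096648 0.00017278 0.038277  ]
[0.51394154 0.07282114 0.14      ] [0.04901964 0.00013273 0.03828375]
[0.00092639 0.0010003  0.03827658]
```

>>> {"method": "apply_moves", "body": {"moves": [{"fingers":255,"xyz":[0.0003,0.0008,0],"rotation":[0,0,0]},{"fingers":255,"xyz":[0.0003,0.0008,-0.015],"rotation":[0,0,0]},{"fingers":255,"xyz":[0.0003,0.0008,-0.03],"rotation":[0,0,0]},{"fingers":255,"xyz":[0.0003,0.0008,-0.04],"rotation":[0,0,0]},{"fingers":255,"xyz":[0.0003,0.0008,-0.05],"rotation":[0,0,0]},{"fingers":255,"xyz":[0.0003,0.0008,-0.05],"rotation":[0,0,0]}]}}

```text
time: 23.8
ee_pos: [0.5221, 0.0263, 0.1269]
eef_rot: [[-0.174, 0.985, -0.003], [0.985, 0.174, 0.0], [0.001, -0.003, -1.0]]
force: [-1.5, 0.7, 0.7]
finger_gap: 0.0251
```

Run:
```python
from h import *
st(); snap("wrist","w21.png",(220,190,340,310),5)
```

```text
t 23.80 pos [0.5221 0.0263 0.1269] z [-3.2e-03  1.0e-04 -1.0e+00] yaw 0.1749 F [-1.5  0.7  0.7] gap 0.0251
```

View pics/w21.png

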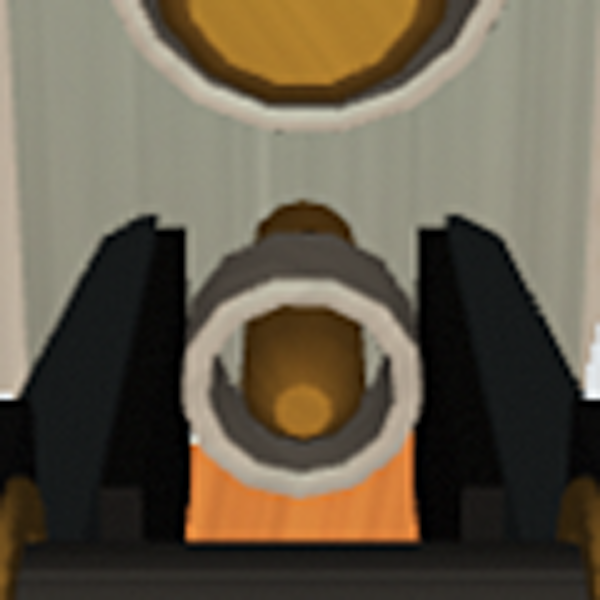

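>>> {"method": "apply_moves", "body": {"moves": [{"fingers":255,"xyz":[0,0,-0.012],"rotation":[0,0,0]},{"fingers":255,"xyz":[0,0,-0.024],"rotation":[0,0,0]},{"fingers":255,"xyz":[0,0,-0.025],"rotation":[0,0,0]},{"fingers":255,"xyz":[0,0,-0.025],"rotation":[0,0,0]},{"fingers":140,"xyz":[0,0,-0.025],"rotation":[0,0,0]},{"fingers":140,"xyz":[0,0,-0.025],"rotation":[0,0,0]},{"fingers":140,"xyz":[0,0,-0.025],"rotation":[0,0,0]},{"fingers":140,"xyz":[0,0,-0.025],"rotation":[0,0,0]},{"fingers":140,"xyz":[0,0,0.02],"rotation":[0,0,0]},{"fingers":140,"xyz":[0,0,0.07],"rotation":[0,0,0]},{"fingers":120,"xyz":[0,0,0.075],"rotation":[0,0,0]},{"fingers":110,"xyz":[0,0,0.075],"rotation":[0,0,0]}]}}

```text
time: 25.05
ee_pos: [0.5238, 0.0264, 0.2049]
eef_rot: [[-0.174, 0.985, 0.004], [0.985, 0.174, 0.0], [-0.0, 0.004, -1.0]]
force: [-0.7, -0.0, -0.7]
finger_gap: 0.0512
```

Run:
```python
from h import *
st(); snap("wrist","w22.png",(180,110,380,310),3); snap("scene","s22.png",(110,130,370,330),3)
```

```text
t 25.05 pos [0.5238 0.0264 0.2049] z [ 3.8e-03  3.0e-04 -1.0e+00] yaw 0.1752 F [-0.7 -0.  -0.7] gap 0.0512
```

View pics/w22.png

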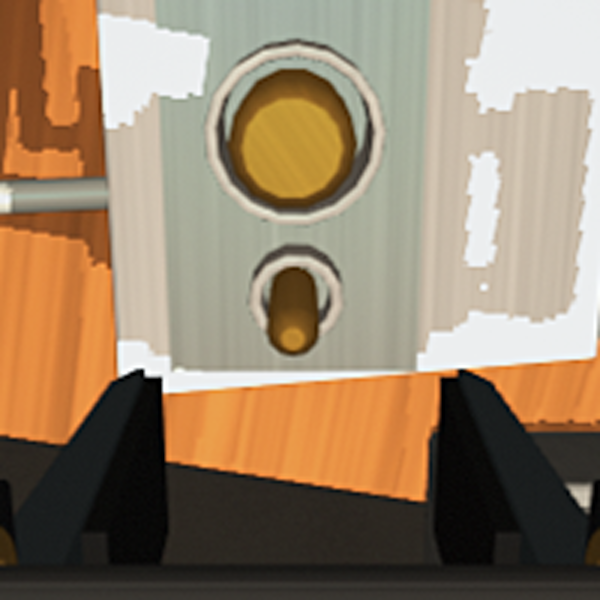

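View pics/s22.png

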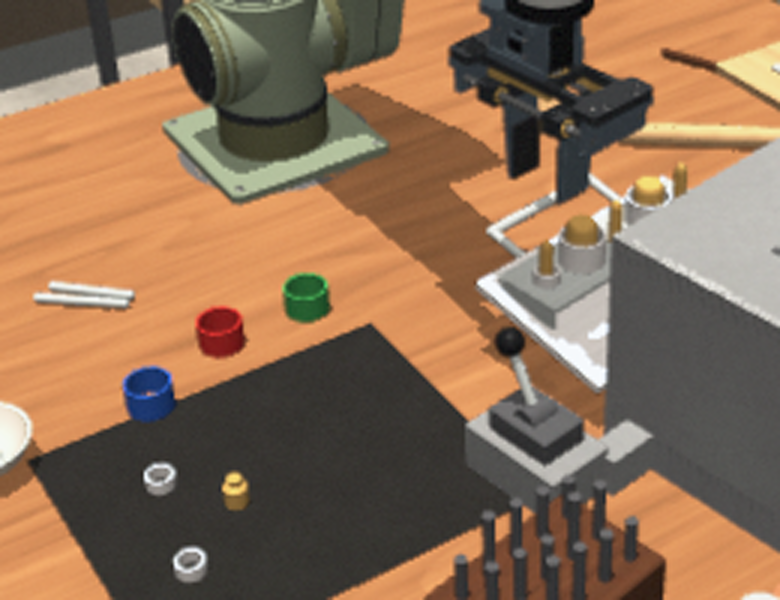

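Three are seated. Next is narrow C near (0.473,-0.358).

>>> {"method": "apply_moves", "body": {"moves": [{"fingers":110,"xyz":[-0.0495,-0.384,0],"rotation":[0,0,0]},{"fingers":110,"xyz":[-0.0495,-0.384,0],"rotation":[0,0,0]},{"fingers":110,"xyz":[-0.0495,-0.384,0],"rotation":[0,0,0]},{"fingers":110,"xyz":[-0.0495,-0.384,0],"rotation":[0,0,0]},{"fingers":110,"xyz":[-0.0495,-0.384,0],"rotation":[0,0,0]},{"fingers":110,"xyz":[-0.0495,-0.384,0],"rotation":[0,0,0]},{"fingers":110,"xyz":[-0.0495,-0.384,0],"rotation":[0,0,0]},{"fingers":110,"xyz":[-0.0495,-0.384,-0.05],"rotation":[0,0,0]},{"fingers":110,"xyz":[-0.0495,-0.384,-0.1],"rotation":[0,0,0]},{"fingers":110,"xyz":[-0.0495,-0.384,-0.11],"rotation":[0,0,0]},{"fingers":110,"xyz":[-0.0495,-0.384,-0.11],"rotation":[0,0,0]},{"fingers":110,"xyz":[-0.0495,-0.384,-0.11],"rotation":[0,0,0]}]}}

```text
time: 26.35
ee_pos: [0.4731, -0.3572, 0.0923]
eef_rot: [[-0.174, 0.985, -0.002], [0.985, 0.174, 0.002], [0.002, -0.002, -1.0]]
force: [1.1, -0.5, 0.4]
finger_gap: 0.0521
```

>>> {"method": "apply_moves", "body": {"moves": [{"fingers":110,"xyz":[0,0,0],"rotation":[0,0,0]},{"fingers":110,"xyz":[0,0,0],"rotation":[0,0,0]}]}}

```text
time: 26.55
ee_pos: [0.4744, -0.3579, 0.0949]
eef_rot: [[-0.175, 0.985, 0.002], [0.985, 0.175, -0.002], [-0.002, 0.002, -1.0]]
force: [0.2, 0.1, -0.0]
finger_gap: 0.0519
```

Run:
```python
from h import *
st(); snap("wrist","w23.png",(180,150,380,310),4)
```

```text
t 26.55 pos [ 0.4744 -0.3579  0.0949] z [ 0.002  -0.0018 -1.    ] yaw 0.1759 F [ 0.2  0.1 -0. ] gap 0.0519
```

View pics/w23.png

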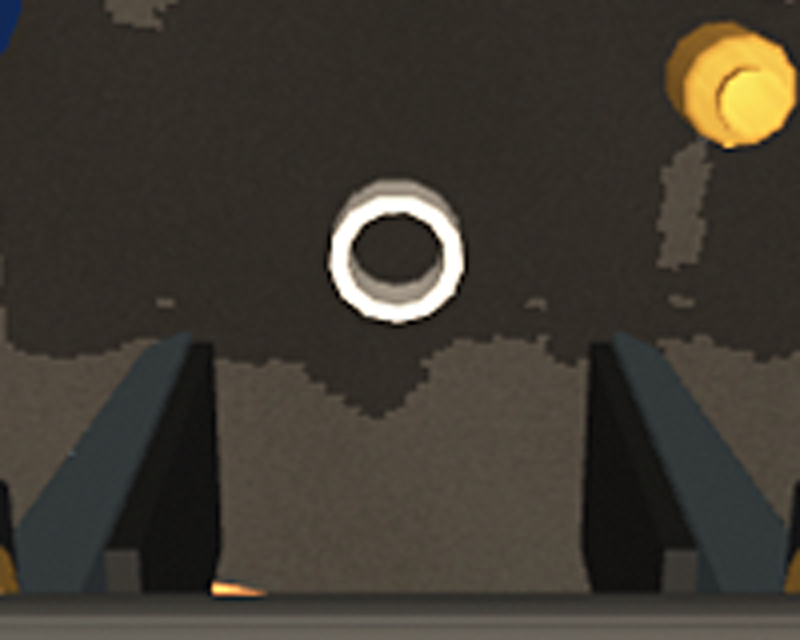

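Run:
```python
from h import *
s=st(); P=onz(last("wrist"),180+396.5/4,150+259/4,.014); print(P, s['eef_rot'].T@(P-s['ee_pos']))
P=onz(last("wrist"),180+745/4,150+90/4,.03); print('weight',P)
```

```text
t 26.60 pos [ 0.4743 -0.3578  0.0948] z [ 0.0019 -0.0017 -1.    ] yaw 0.1758 F [-0.5  0.4  0.1] gap 0.0521
[ 0.47357276 -0.35745564  0.014     ] [ 0.00063811 -0.00077899  0.08077655]
weight [ 0.52921574 -0.30954217  0.03      ]
```

>>> {"method": "apply_moves", "body": {"moves": [{"fingers":110,"xyz":[-0.0005,0.0003,-0.045],"rotation":[0,0,0]},{"fingers":110,"xyz":[-0.0005,0.0003,-0.088],"rotation":[0,0,0]},{"fingers":110,"xyz":[-0.0005,0.0003,-0.09],"rotation":[0,0,0]},{"fingers":110,"xyz":[-0.0005,0.0003,-0.09],"rotation":[0,0,0]},{"fingers":255,"xyz":[-0.0005,0.0003,-0.09],"rotation":[0,0,0]},{"fingers":255,"xyz":[-0.0005,0.0003,-0.09],"rotation":[0,0,0]},{"fingers":255,"xyz":[-0.0005,0.0003,-0.09],"rotation":[0,0,0]},{"fingers":255,"xyz":[-0.0005,0.0003,-0.09],"rotation":[0,0,0]},{"fingers":255,"xyz":[-0.0005,0.0003,-0.09],"rotation":[0,0,0]},{"fingers":255,"xyz":[-0.0005,0.0003,-0.09],"rotation":[0,0,0]},{"fingers":255,"xyz":[-0.0005,0.0003,-0.09],"rotation":[0,0,0]}]}}

```text
time: 27.7
ee_pos: [0.4733, -0.3575, 0.004]
eef_rot: [[-0.174, 0.985, 0.0], [0.985, 0.174, -0.0], [-0.001, 0.0, -1.0]]
force: [-0.7, 0.3, 6.3]
finger_gap: 0.0258
```

Run:
```python
from h import *
st(); snap("wrist","w24.png",(180,150,380,310),4)
```

```text
t 27.70 pos [ 0.4733 -0.3575  0.004 ] z [ 4.e-04 -5.e-04 -1.e+00] yaw 0.1752 F [-0.7  0.3  6.3] gap 0.0258
```

View pics/w24.png

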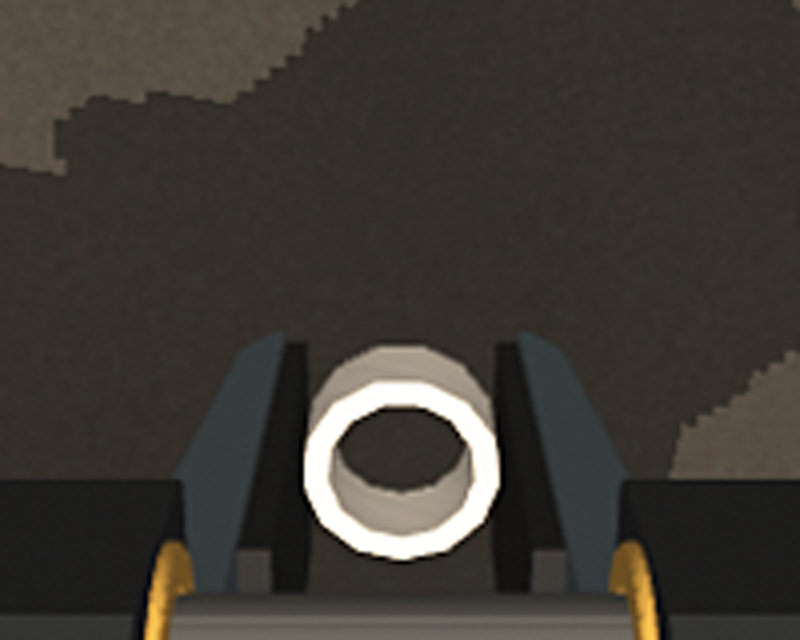

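>>> {"method": "apply_moves", "body": {"moves": [{"fingers":255,"xyz":[0,0,0.05],"rotation":[0,0,0]},{"fingers":255,"xyz":[0,0,0.1],"rotation":[0,0,0]},{"fingers":255,"xyz":[0,0.0,0.15],"rotation":[0,0,0]},{"fingers":255,"xyz":[0,0.03,0.175],"rotation":[0,0,0]},{"fingers":255,"xyz":[0.02,0.3,0.175],"rotation":[0,0,0]},{"fingers":255,"xyz":[0.02,0.3,0.175],"rotation":[0,0,0]},{"fingers":255,"xyz":[0.02,0.3,0.175],"rotation":[0,0,0]},{"fingers":255,"xyz":[0.02,0.3,0.175],"rotation":[0,0,0]},{"fingers":255,"xyz":[0.02,0.3,0.175],"rotation":[0,0,0]},{"fingers":255,"xyz":[0.02,0.3,0.175],"rotation":[0,0,0]},{"fingers":255,"xyz":[0.02,0.3,0.175],"rotation":[0,0,0]},{"fingers":255,"xyz":[0.02,0.3,0.175],"rotation":[0,0,0]}]}}

```text
time: 28.95
ee_pos: [0.4928, -0.0574, 0.178]
eef_rot: [[-0.176, 0.984, -0.001], [0.984, 0.176, -0.0], [-0.0, -0.001, -1.0]]
force: [-0.3, -0.4, -0.3]
finger_gap: 0.0254
```

>>> {"method": "apply_moves", "body": {"moves": [{"fingers":255,"xyz":[0.0125,0.1775,0],"rotation":[0,0,0]},{"fingers":255,"xyz":[0.0125,0.1775,0],"rotation":[0,0,0]},{"fingers":255,"xyz":[0.0125,0.1775,0],"rotation":[0,0,0]},{"fingers":255,"xyz":[0.0125,0.1775,0],"rotation":[0,0,0]},{"fingers":255,"xyz":[0.0125,0.1775,0],"rotation":[0,0,0]},{"fingers":255,"xyz":[0.0125,0.1775,0],"rotation":[0,0,0]},{"fingers":255,"xyz":[0.0125,0.1775,0],"rotation":[0,0,0]}]}}

```text
time: 29.65
ee_pos: [0.5055, 0.1185, 0.178]
eef_rot: [[-0.172, 0.985, -0.001], [0.985, 0.172, -0.001], [-0.0, -0.001, -1.0]]
force: [-0.0, -0.6, -1.6]
finger_gap: 0.0258
```

Run:
```python
from h import *
st(); snap("wrist","w25.png",(180,110,380,310),3)
```

```text
t 29.65 pos [0.5055 0.1185 0.178 ] z [-1.e-03 -6.e-04 -1.e+00] yaw 0.1732 F [-0.  -0.6 -1.6] gap 0.0258
```

View pics/w25.png

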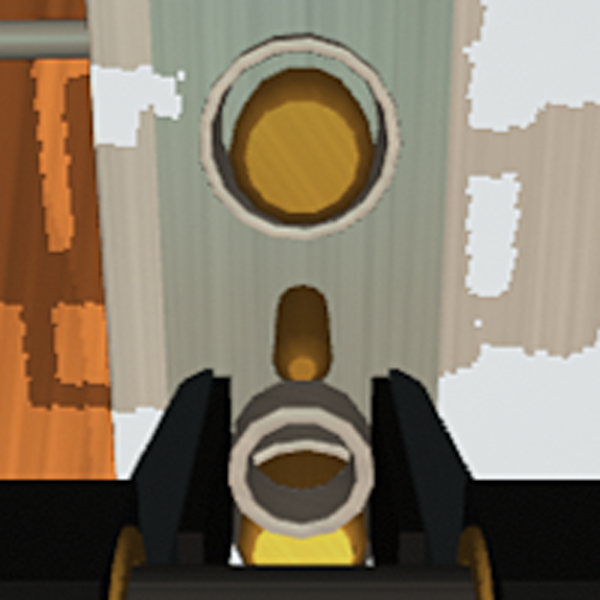

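>>> {"method": "apply_moves", "body": {"moves": [{"fingers":255,"xyz":[0.0003,0.0014,0],"rotation":[0,0,0]},{"fingers":255,"xyz":[0.0003,0.0014,-0.015],"rotation":[0,0,0]},{"fingers":255,"xyz":[0.0003,0.0014,-0.03],"rotation":[0,0,0]},{"fingers":255,"xyz":[0.0003,0.0014,-0.04],"rotation":[0,0,0]},{"fingers":255,"xyz":[0.0003,0.0014,-0.05],"rotation":[0,0,0]},{"fingers":255,"xyz":[0.0003,0.0014,-0.05],"rotation":[0,0,0]}]}}

```text
time: 30.3
ee_pos: [0.5049, 0.1212, 0.1269]
eef_rot: [[-0.174, 0.985, -0.003], [0.985, 0.174, -0.0], [0.0, -0.003, -1.0]]
force: [0.8, -0.2, -0.5]
finger_gap: 0.0258
```

Run:
```python
from h import *
st(); snap("wrist","w26.png",(220,190,340,310),5)
```

```text
t 30.30 pos [0.5049 0.1212 0.1269] z [-3.e-03 -4.e-04 -1.e+00] yaw 0.1748 F [ 0.8 -0.2 -0.5] gap 0.0258
```

View pics/w26.png

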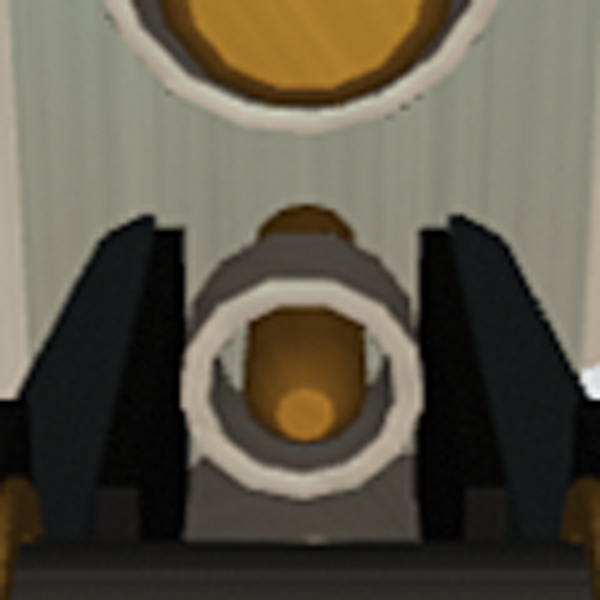

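>>> {"method": "apply_moves", "body": {"moves": [{"fingers":255,"xyz":[0,0,-0.012],"rotation":[0,0,0]},{"fingers":255,"xyz":[0,0,-0.024],"rotation":[0,0,0]},{"fingers":255,"xyz":[0,0,-0.025],"rotation":[0,0,0]},{"fingers":255,"xyz":[0,0,-0.025],"rotation":[0,0,0]},{"fingers":140,"xyz":[0,0,-0.025],"rotation":[0,0,0]},{"fingers":140,"xyz":[0,0,-0.025],"rotation":[0,0,0]},{"fingers":140,"xyz":[0,0,-0.025],"rotation":[0,0,0]},{"fingers":140,"xyz":[0,0,-0.025],"rotation":[0,0,0]},{"fingers":140,"xyz":[0,0,0.02],"rotation":[0,0,0]},{"fingers":140,"xyz":[0,0,0.07],"rotation":[0,0,0]},{"fingers":120,"xyz":[0,0,0.075],"rotation":[0,0,0]},{"fingers":110,"xyz":[0,0,0.075],"rotation":[0,0,0]}]}}

```text
time: 31.55
ee_pos: [0.5066, 0.1218, 0.205]
eef_rot: [[-0.174, 0.985, 0.004], [0.985, 0.174, 0.001], [0.0, 0.004, -1.0]]
force: [0.4, 0.2, -0.1]
finger_gap: 0.0509
```

Run:
```python
from h import *
st(); snap("wrist","w27.png",(180,110,380,310),3); snap("scene","s27.png",(110,130,370,330),3)
```

```text
t 31.55 pos [0.5066 0.1218 0.205 ] z [ 0.0038  0.0011 -1.    ] yaw 0.1752 F [ 0.4  0.2 -0.1] gap 0.0509
```

View pics/w27.png

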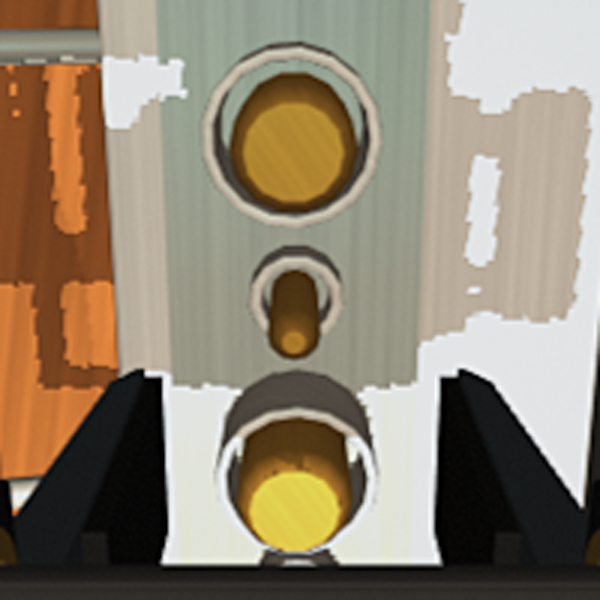

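View pics/s27.png

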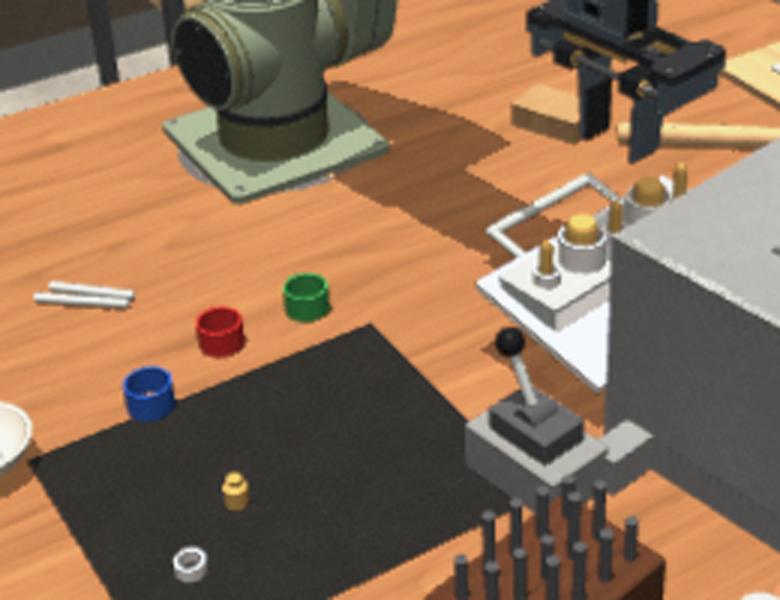

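Four are seated. The last ring, narrow A, is still near (0.583,-0.380).

>>> {"method": "apply_moves", "body": {"moves": [{"fingers":110,"xyz":[0.04,-0.4,0],"rotation":[0,0,0]},{"fingers":110,"xyz":[0.04,-0.4,0],"rotation":[0,0,0]},{"fingers":110,"xyz":[0.04,-0.4,0],"rotation":[0,0,0]},{"fingers":110,"xyz":[0.04,-0.4,0],"rotation":[0,0,0]},{"fingers":110,"xyz":[0.04,-0.4,0],"rotation":[0,0,0]},{"fingers":110,"xyz":[0.04,-0.4,0],"rotation":[0,0,0]},{"fingers":110,"xyz":[0.04,-0.4,0],"rotation":[0,0,0]},{"fingers":110,"xyz":[0.04,-0.4,0],"rotation":[0,0,0]},{"fingers":110,"xyz":[0.078,-0.5015,0],"rotation":[0,0,0]},{"fingers":110,"xyz":[0.078,-0.5015,0],"rotation":[0,0,0]},{"fingers":110,"xyz":[0.078,-0.5015,-0.05],"rotation":[0,0,0]},{"fingers":110,"xyz":[0.078,-0.5015,-0.09],"rotation":[0,0,0]}]}}

```text
time: 32.85
ee_pos: [0.5832, -0.3821, 0.1092]
eef_rot: [[-0.172, 0.985, -0.002], [0.985, 0.172, 0.001], [0.001, -0.002, -1.0]]
force: [-0.8, 1.3, -1.6]
finger_gap: 0.0519
```

>>> {"method": "apply_moves", "body": {"moves": [{"fingers":110,"xyz":[0,0,-0.02],"rotation":[0,0,0]},{"fingers":110,"xyz":[0,0,-0.02],"rotation":[0,0,0]},{"fingers":110,"xyz":[0,0,-0.02],"rotation":[0,0,0]},{"fingers":110,"xyz":[0,0,-0.02],"rotation":[0,0,0]}]}}

```text
time: 33.25
ee_pos: [0.5846, -0.3803, 0.0946]
eef_rot: [[-0.175, 0.985, 0.002], [0.985, 0.175, -0.001], [-0.001, 0.001, -1.0]]
force: [-1.0, 0.5, 0.4]
finger_gap: 0.0516
```

Run:
```python
from h import *
st(); snap("wrist","w28.png",(180,150,380,310),4)
```

```text
t 33.25 pos [ 0.5846 -0.3803  0.0946] z [ 0.0016 -0.0012 -1.    ] yaw 0.1754 F [-1.   0.5  0.4] gap 0.0516
```

View pics/w28.png

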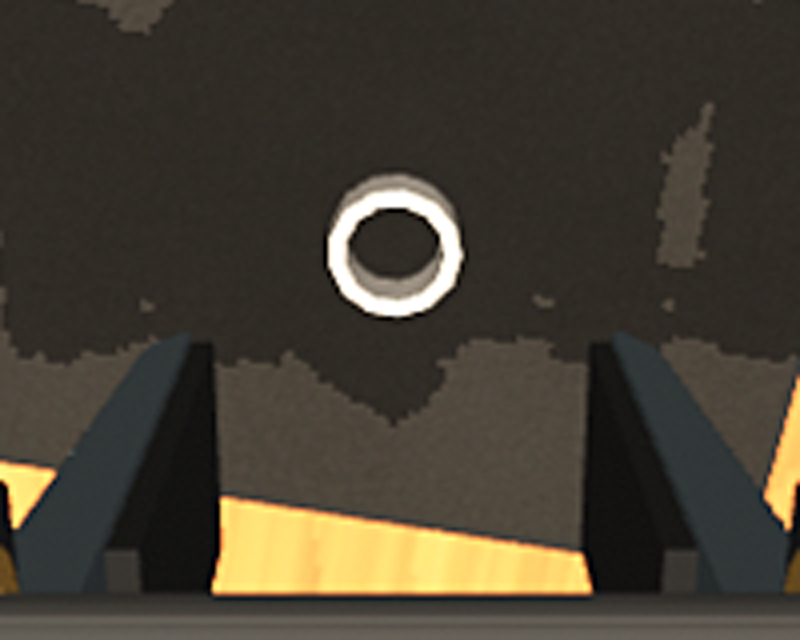

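>>> {"method": "apply_moves", "body": {"moves": [{"fingers":110,"xyz":[-0.001,0.0015,-0.045],"rotation":[0,0,0]},{"fingers":110,"xyz":[-0.001,0.0015,-0.088],"rotation":[0,0,0]},{"fingers":110,"xyz":[-0.001,0.0015,-0.09],"rotation":[0,0,0]},{"fingers":110,"xyz":[-0.001,0.0015,-0.09],"rotation":[0,0,0]},{"fingers":255,"xyz":[-0.001,0.0015,-0.09],"rotation":[0,0,0]},{"fingers":255,"xyz":[-0.001,0.0015,-0.09],"rotation":[0,0,0]},{"fingers":255,"xyz":[-0.001,0.0015,-0.09],"rotation":[0,0,0]},{"fingers":255,"xyz":[-0.001,0.0015,-0.09],"rotation":[0,0,0]},{"fingers":255,"xyz":[-0.001,0.0015,-0.09],"rotation":[0,0,0]},{"fingers":255,"xyz":[-0.001,0.0015,-0.09],"rotation":[0,0,0]},{"fingers":255,"xyz":[-0.001,0.0015,-0.09],"rotation":[0,0,0]}]}}

```text
time: 34.4
ee_pos: [0.583, -0.3786, 0.004]
eef_rot: [[-0.174, 0.985, 0.0], [0.985, 0.174, -0.0], [-0.0, 0.0, -1.0]]
force: [0.2, 0.5, 5.8]
finger_gap: 0.0251
```

Run:
```python
from h import *
st(); snap("wrist","w29.png",(180,150,380,310),4)
```

```text
t 34.40 pos [ 0.583  -0.3786  0.004 ] z [ 4.e-04 -3.e-04 -1.e+00] yaw 0.1752 F [0.2 0.5 5.8] gap 0.0251
```

View pics/w29.png

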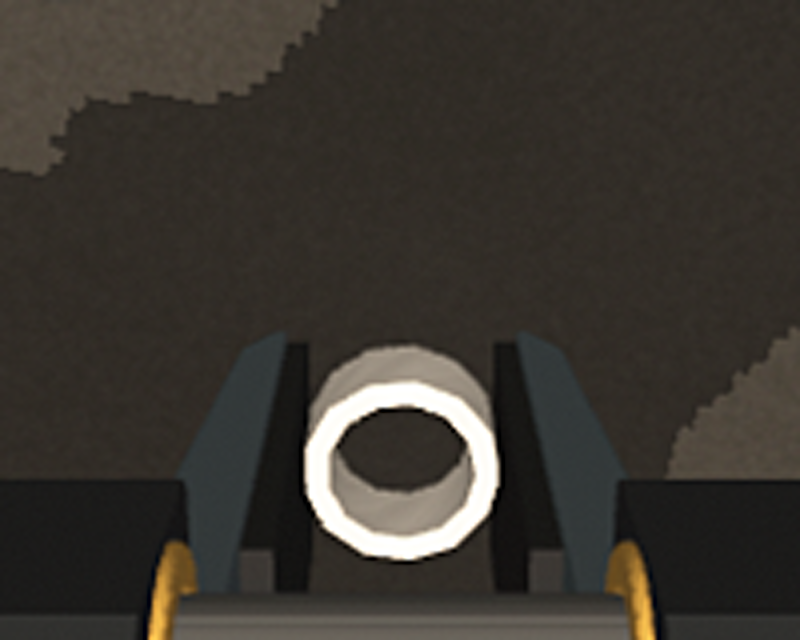

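>>> {"method": "apply_moves", "body": {"moves": [{"fingers":255,"xyz":[0,0,0.05],"rotation":[0,0,0]},{"fingers":255,"xyz":[0,0,0.1],"rotation":[0,0,0]},{"fingers":255,"xyz":[0,0.0,0.15],"rotation":[0,0,0]},{"fingers":255,"xyz":[0,0.03,0.175],"rotation":[0,0,0]},{"fingers":255,"xyz":[-0.05,0.315,0.175],"rotation":[0,0,0]},{"fingers":255,"xyz":[-0.05,0.315,0.175],"rotation":[0,0,0]},{"fingers":255,"xyz":[-0.05,0.315,0.175],"rotation":[0,0,0]},{"fingers":255,"xyz":[-0.05,0.315,0.175],"rotation":[0,0,0]},{"fingers":255,"xyz":[-0.05,0.315,0.175],"rotation":[0,0,0]},{"fingers":255,"xyz":[-0.05,0.315,0.175],"rotation":[0,0,0]},{"fingers":255,"xyz":[-0.05,0.315,0.175],"rotation":[0,0,0]},{"fingers":255,"xyz":[-0.05,0.315,0.175],"rotation":[0,0,0]}]}}

```text
time: 35.65
ee_pos: [0.5326, -0.0629, 0.178]
eef_rot: [[-0.176, 0.984, -0.001], [0.984, 0.176, -0.0], [-0.0, -0.001, -1.0]]
force: [1.4, -0.7, -1.0]
finger_gap: 0.0253
```

>>> {"method": "apply_moves", "body": {"moves": [{"fingers":255,"xyz":[-0.044,0.278,0],"rotation":[0,0,0]},{"fingers":255,"xyz":[-0.044,0.278,0],"rotation":[0,0,0]},{"fingers":255,"xyz":[-0.044,0.278,0],"rotation":[0,0,0]},{"fingers":255,"xyz":[-0.044,0.278,0],"rotation":[0,0,0]},{"fingers":255,"xyz":[-0.044,0.278,0],"rotation":[0,0,0]},{"fingers":255,"xyz":[-0.044,0.278,0],"rotation":[0,0,0]},{"fingers":255,"xyz":[-0.044,0.278,0],"rotation":[0,0,0]},{"fingers":255,"xyz":[-0.044,0.278,0],"rotation":[0,0,0]},{"fingers":255,"xyz":[-0.044,0.278,0],"rotation":[0,0,0]}]}}

```text
time: 36.55
ee_pos: [0.4894, 0.2129, 0.1779]
eef_rot: [[-0.172, 0.985, -0.001], [0.985, 0.172, -0.001], [-0.001, -0.001, -1.0]]
force: [0.0, -0.1, -0.6]
finger_gap: 0.0253
```

Run:
```python
from h import *
st(); snap("wrist","w30.png",(180,110,380,310),3)
```

```text
t 36.55 pos [0.4894 0.2129 0.1779] z [-7.e-04 -7.e-04 -1.e+00] yaw 0.1733 F [ 0.  -0.1 -0.6] gap 0.0253
```

View pics/w30.png

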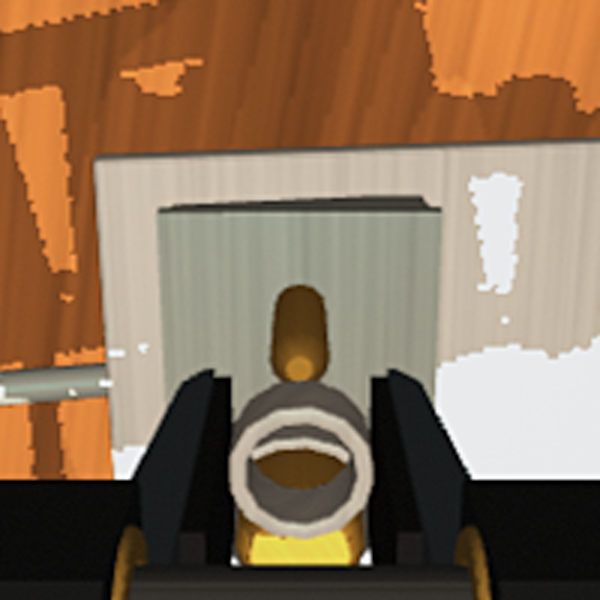

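>>> {"method": "apply_moves", "body": {"moves": [{"fingers":255,"xyz":[-0.0006,0.0014,0],"rotation":[0,0,0]},{"fingers":255,"xyz":[-0.0006,0.0014,-0.015],"rotation":[0,0,0]},{"fingers":255,"xyz":[-0.0006,0.0014,-0.03],"rotation":[0,0,0]},{"fingers":255,"xyz":[-0.0006,0.0014,-0.04],"rotation":[0,0,0]},{"fingers":255,"xyz":[-0.0006,0.0014,-0.05],"rotation":[0,0,0]},{"fingers":255,"xyz":[-0.0006,0.0014,-0.05],"rotation":[0,0,0]}]}}

```text
time: 37.2
ee_pos: [0.4875, 0.2154, 0.1269]
eef_rot: [[-0.174, 0.985, -0.003], [0.985, 0.174, -0.001], [-0.0, -0.003, -1.0]]
force: [-0.2, -0.2, -0.2]
finger_gap: 0.0252
```

Run:
```python
from h import *
st(); snap("wrist","w31.png",(220,190,340,310),5)
```

```text
t 37.20 pos [0.4875 0.2154 0.1269] z [-2.9e-03 -8.0e-04 -1.0e+00] yaw 0.1747 F [-0.2 -0.2 -0.2] gap 0.0252
```

View pics/w31.png

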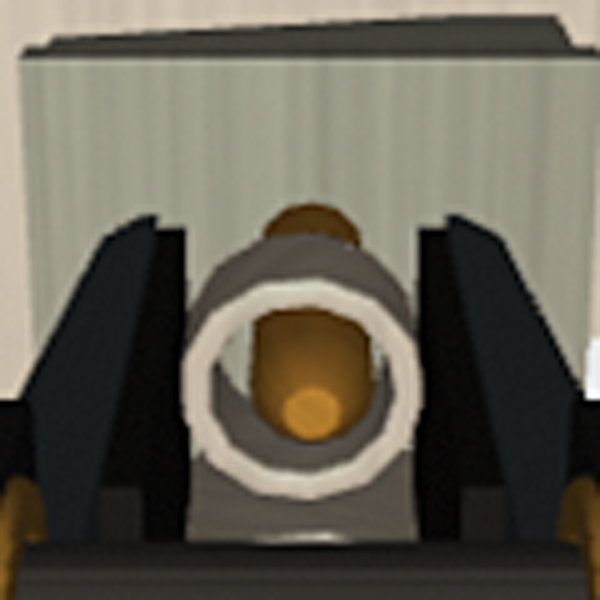

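>>> {"method": "apply_moves", "body": {"moves": [{"fingers":255,"xyz":[0.0008,0.0001,-0.012],"rotation":[0,0,0]},{"fingers":255,"xyz":[0.0008,0.0001,-0.024],"rotation":[0,0,0]},{"fingers":255,"xyz":[0.0008,0.0001,-0.025],"rotation":[0,0,0]},{"fingers":255,"xyz":[0.0008,0.0001,-0.025],"rotation":[0,0,0]},{"fingers":140,"xyz":[0.0008,0.0001,-0.025],"rotation":[0,0,0]},{"fingers":140,"xyz":[0.0008,0.0001,-0.025],"rotation":[0,0,0]},{"fingers":140,"xyz":[0.0008,0.0001,-0.025],"rotation":[0,0,0]},{"fingers":140,"xyz":[0.0008,0.0001,-0.025],"rotation":[0,0,0]},{"fingers":140,"xyz":[0,0,0.02],"rotation":[0,0,0]},{"fingers":140,"xyz":[0,0,0.07],"rotation":[0,0,0]},{"fingers":120,"xyz":[0,0,0.115],"rotation":[0,0,0]},{"fingers":110,"xyz":[-0.05,0,0.14],"rotation":[0,0,0]}]}}

```text
time: 38.45
ee_pos: [0.4482, 0.2172, 0.2697]
eef_rot: [[-0.172, 0.985, 0.009], [0.985, 0.172, 0.004], [0.002, 0.01, -1.0]]
force: [-1.0, -0.6, 0.4]
finger_gap: 0.0513
```

Run:
```python
from h import *
st(); snap("wrist","w32.png",(200,0,480,300),2); snap("scene","s32.png",(250,150,360,260),6)
snap("top","t32.png",(190,150,310,250),6)
```

```text
t 38.45 pos [0.4482 0.2172 0.2697] z [ 0.0091  0.0039 -1.    ] yaw 0.1729 F [-1.  -0.6  0.4] gap 0.0513
```

View pics/w32.png

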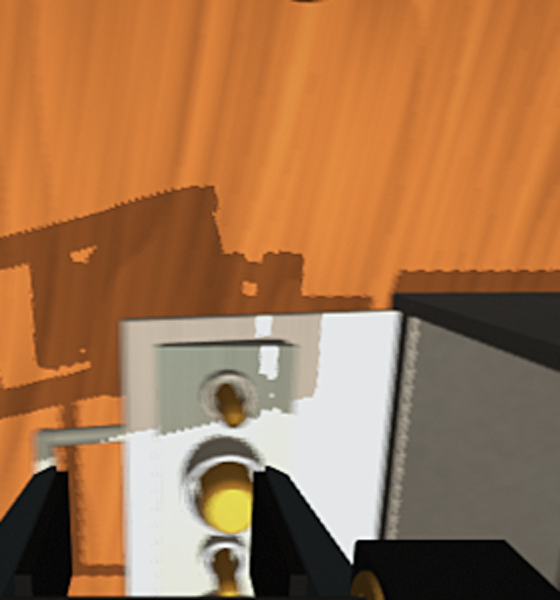

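View pics/s32.png

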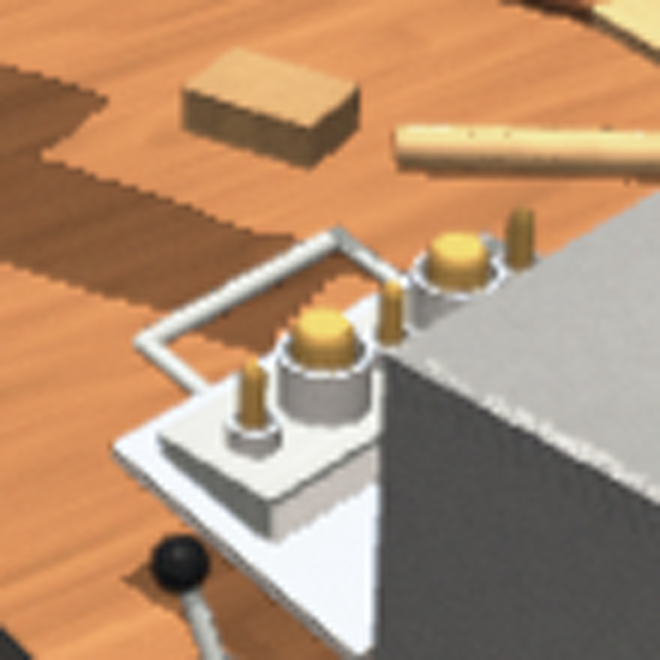

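View pics/t32.png

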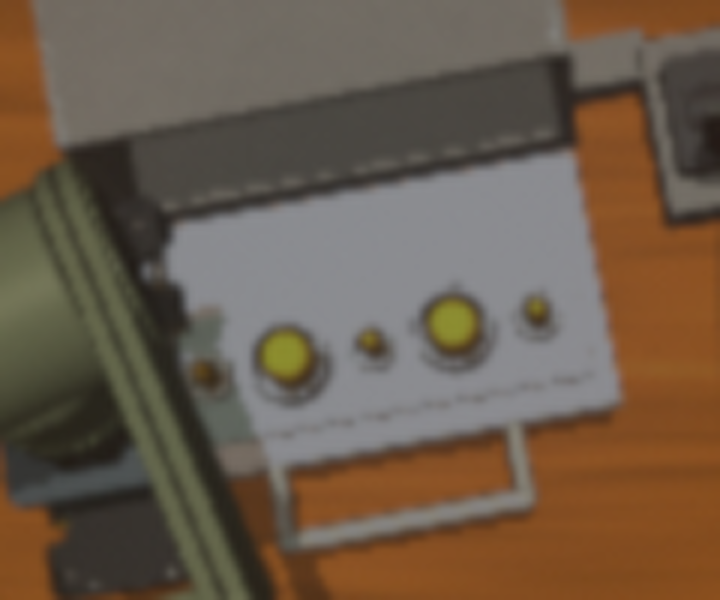

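All five rings are seated on the plate: wide on the stout posts, narrow on the slim ones. Next I grip the bar and close the door.

>>> {"method": "apply_moves", "body": {"moves": [{"fingers":140,"xyz":[0,0,0],"rotation":[0,0,0]},{"fingers":140,"xyz":[0,0,0],"rotation":[0,0,0]},{"fingers":140,"xyz":[0,0,0],"rotation":[0,0,0]}]}}

```text
time: 38.9
ee_pos: [0.4436, 0.2158, 0.2643]
eef_rot: [[-0.174, 0.985, -0.003], [0.985, 0.174, -0.001], [-0.0, -0.003, -1.0]]
force: [0.1, 0.2, 0.2]
finger_gap: 0.041
```

>>> {"method": "apply_moves", "body": {"moves": [{"fingers":140,"xyz":[-0.0335,-0.03,0],"rotation":[0.01,-0.05,0]},{"fingers":140,"xyz":[-0.0335,-0.113,-0.03],"rotation":[0.035,-0.197,0]},{"fingers":140,"xyz":[-0.0335,-0.113,-0.074],"rotation":[0.035,-0.197,0]},{"fingers":140,"xyz":[-0.0335,-0.113,-0.1],"rotation":[0.035,-0.197,0]},{"fingers":140,"xyz":[-0.0335,-0.113,-0.124],"rotation":[0.035,-0.197,0]},{"fingers":140,"xyz":[-0.0335,-0.113,-0.124],"rotation":[0.035,-0.197,0]},{"fingers":140,"xyz":[-0.0335,-0.113,-0.124],"rotation":[0.035,-0.197,0]},{"fingers":140,"xyz":[-0.0335,-0.113,-0.124],"rotation":[0.035,-0.197,0]}]}}

```text
time: 39.7
ee_pos: [0.4115, 0.1035, 0.1429]
eef_rot: [[-0.175, 0.965, 0.198], [0.985, 0.171, 0.036], [0.001, 0.201, -0.98]]
force: [-0.8, -0.4, 0.7]
finger_gap: 0.041
```

Run:
```python
from h import *
st(); snap("wrist","w33.png"); snap("scene","s33.png",(200,60,400,260),3)
```

```text
t 39.70 pos [0.4115 0.1035 0.1429] z [ 0.1979  0.0357 -0.9796] yaw 0.1756 F [-0.8 -0.4  0.7] gap 0.0410
```

View pics/w33.png

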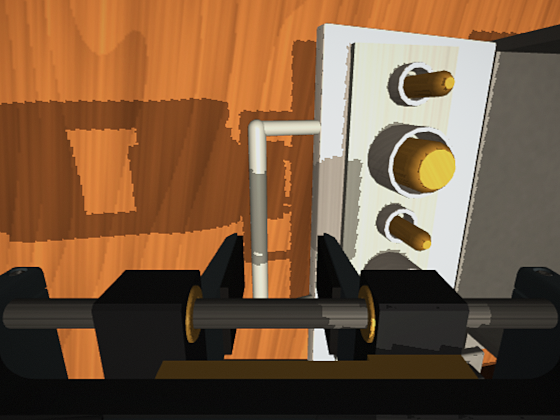

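View pics/s33.png

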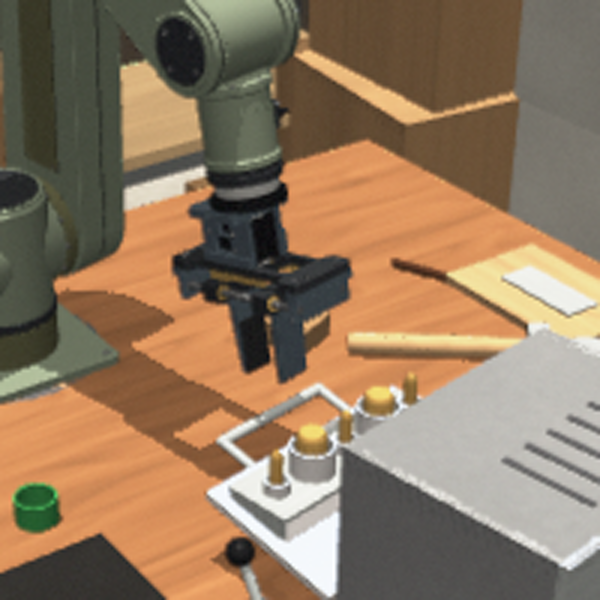

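Run:
```python
from h import *
np.set_printoptions(precision=4,suppress=True)
s=st(); W=last("wrist")
for uv in((258,150),(260.5,290),(257,128)):
    P=onz(W,*uv,.091); print(P,s['eef_rot'].T@(P-s['ee_pos']), Rz(-.178)@(P-[.6143,.1396,0]))
```

```text
t 39.80 pos [0.4111 0.1035 0.1429] z [ 0.1979  0.0357 -0.9796] yaw 0.1757 F [ 0.3  0.6 -0.2] gap 0.0410
[0.3973 0.158  0.091 ] [ 0.056  -0.0144  0.05  ] [-0.2103  0.0565  0.091 ]
[0.4156 0.0542 0.091 ] [-0.0494 -0.0146  0.05  ] [-0.2107 -0.0489  0.091 ]
[0.3945 0.172  0.091 ] [ 0.0703 -0.0148  0.05  ] [-0.2106  0.0708  0.091 ]
```

>>> {"method": "apply_moves", "body": {"moves": [{"fingers":140,"xyz":[-0.0015,0,-0.03],"rotation":[0,0,0]},{"fingers":140,"xyz":[-0.0015,0,-0.055],"rotation":[0,0,0]},{"fingers":140,"xyz":[-0.0015,0,-0.066],"rotation":[0,0,0]},{"fingers":140,"xyz":[-0.0015,0,-0.066],"rotation":[0,0,0]},{"fingers":255,"xyz":[-0.0015,0,-0.066],"rotation":[0,0,0]},{"fingers":255,"xyz":[-0.0015,0,-0.066],"rotation":[0,0,0]},{"fingers":255,"xyz":[-0.0015,0,-0.066],"rotation":[0,0,0]},{"fingers":255,"xyz":[-0.0015,0,-0.066],"rotation":[0,0,0]},{"fingers":255,"xyz":[-0.0015,0,-0.066],"rotation":[0,0,0]},{"fingers":255,"xyz":[-0.0015,0,-0.066],"rotation":[0,0,0]},{"fingers":255,"xyz":[-0.0015,0,-0.066],"rotation":[0,0,0]}]}}

```text
time: 40.9
ee_pos: [0.4096, 0.1033, 0.0764]
eef_rot: [[-0.174, 0.965, 0.198], [0.985, 0.171, 0.036], [0.001, 0.201, -0.98]]
force: [1.6, 1.3, 6.6]
finger_gap: 0.0112
```

Run:
```python
from h import *
np.set_printoptions(precision=4,suppress=True)
s=st()
yaw=.178; h=np.array([-np.sin(yaw),np.cos(yaw),0]); fx=np.array([np.cos(yaw),np.sin(yaw),0]); up=np.array([0,0,1.])
b=.014; tz=lambda f:np.sin(f)*fx-np.cos(f)*up
tcp=lambda th,ph:-.215*np.sin(th)*fx+.215*np.cos(th)*up+b*tz(ph)
th0,ph0=1.36,.2
for th in list(np.arange(1.36,0,-.08))+[0,-.02,-.04]:
    ph=.2*max(0,(th-.8)/.56)
    print('%.2f'%th,tcp(th,ph)-tcp(th0,ph0),'rot',(ph0-ph)*h)
```

```text
t 40.90 pos [0.4096 0.1033 0.0764] z [ 0.1979  0.0356 -0.9796] yaw 0.1752 F [1.6 1.3 6.6] gap 0.0112
1.36 [0. 0. 0.] rot [-0.  0.  0.]
1.28 [0.0038 0.0007 0.0166] rot [-0.0051  0.0281  0.    ]
1.20 [0.0089 0.0016 0.0328] rot [-0.0101  0.0562  0.    ]
1.12 [0.0153 0.0028 0.0485] rot [-0.0152  0.0844  0.    ]
1.04 [0.0229 0.0041 0.0636] rot [-0.0202  0.1125  0.    ]
0.96 [0.0316 0.0057 0.0781] rot [-0.0253  0.1406  0.    ]
0.88 [0.0415 0.0075 0.0917] rot [-0.0304  0.1687  0.    ]
0.80 [0.0524 0.0094 0.1045] rot [-0.0354  0.1968  0.    ]
0.72 [0.0647 0.0116 0.1164] rot [-0.0354  0.1968  0.    ]
0.64 [0.0778 0.014  0.1272] rot [-0.0354  0.1968  0.    ]
0.56 [0.0918 0.0165 0.1369] rot [-0.0354  0.1968  0.    ]
0.48 [0.1065 0.0192 0.1454] rot [-0.0354  0.1968  0.    ]
0.40 [0.1218 0.0219 0.1528] rot [-0.0354  0.1968  0.    ]
0.32 [0.1376 0.0248 0.1588] rot [-0.0354  0.1968  0.    ]
0.24 [0.1539 0.0277 0.1636] rot [-0.0354  0.1968  0.    ]
0.16 [0.1705 0.0307 0.167 ] rot [-0.0354  0.1968  0.    ]
0.08 [0.1873 0.0337 0.169 ] rot [-0.0354  0.1968  0.    ]
0.00 [0.2042 0.0367 0.1697] rot [-0.0354  0.1968  0.    ]
-0.02 [0.2084 0.0375 0.1697] rot [-0.0354  0.1968  0.    ]
-0.04 [0.2126 0.0383 0.1696] rot [-0.0354  0.1968  0.    ]
```

The bar is gripped. I'll raise it slowly along the arc.

>>> {"method": "apply_moves", "body": {"moves": [{"fingers":255,"xyz":[0.0018,0.0003,0.008],"rotation":[-0.0025,0.014,0]},{"fingers":255,"xyz":[0.0038,0.0007,0.0166],"rotation":[-0.0051,0.0281,0]},{"fingers":255,"xyz":[0.0063,0.0011,0.0248],"rotation":[-0.0076,0.042,0]},{"fingers":255,"xyz":[0.0089,0.0016,0.0328],"rotation":[-0.0101,0.0562,0]},{"fingers":255,"xyz":[0.012,0.0022,0.0407],"rotation":[-0.0127,0.07,0]},{"fingers":255,"xyz":[0.0153,0.0028,0.0485],"rotation":[-0.0152,0.0844,0]},{"fingers":255,"xyz":[0.019,0.0034,0.0561],"rotation":[-0.0177,0.0985,0]},{"fingers":255,"xyz":[0.0229,0.0041,0.0636],"rotation":[-0.0202,0.1125,0]},{"fingers":255,"xyz":[0.0271,0.0049,0.0709],"rotation":[-0.0228,0.1265,0]},{"fingers":255,"xyz":[0.0316,0.0057,0.0781],"rotation":[-0.0253,0.1406,0]},{"fingers":255,"xyz":[0.0365,0.0066,0.085],"rotation":[-0.0279,0.155,0]},{"fingers":255,"xyz":[0.0415,0.0075,0.0917],"rotation":[-0.0304,0.1687,0]}]}}

```text
time: 42.1
ee_pos: [0.4473, 0.1099, 0.165]
eef_rot: [[-0.174, 0.984, 0.02], [0.985, 0.174, 0.003], [-0.0, 0.02, -1.0]]
force: [0.1, 0.3, -9.3]
finger_gap: 0.0112
```

Run:
```python
from h import *
st(); snap("wrist","w34.png"); snap("scene","s34.png",(200,60,400,260),3)
```

```text
t 42.10 pos [0.4473 0.1099 0.165 ] z [ 0.0196  0.0031 -0.9998] yaw 0.1752 F [ 0.1  0.3 -9.3] gap 0.0112
```

View pics/w34.png

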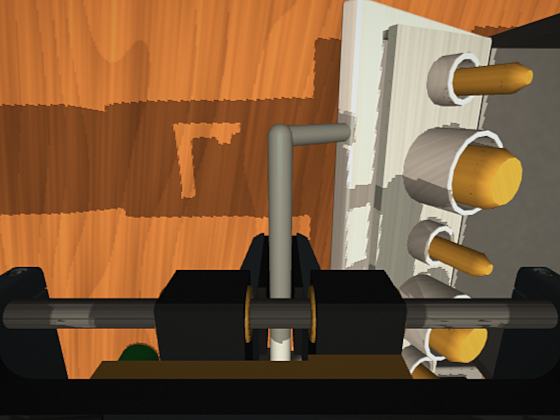

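View pics/s34.png

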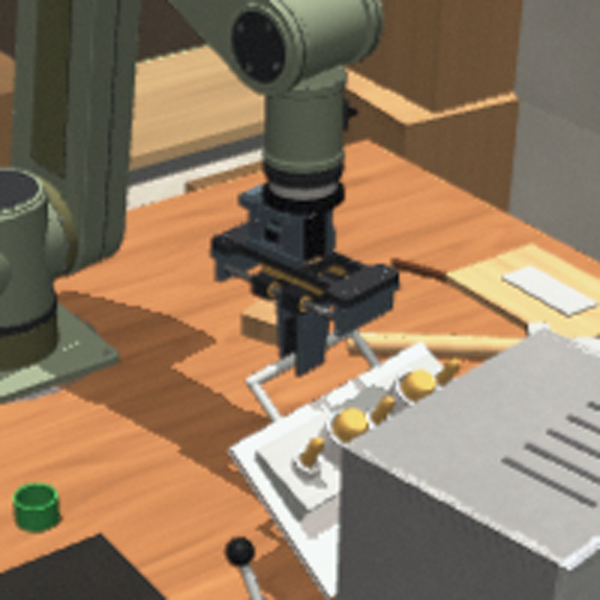

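>>> {"method": "apply_moves", "body": {"moves": [{"fingers":255,"xyz":[0.0054,0.001,0.0065],"rotation":[-0.0025,0.014,0]},{"fingers":255,"xyz":[0.0109,0.0019,0.0128],"rotation":[-0.005,0.0281,0]},{"fingers":255,"xyz":[0.017,0.003,0.0189],"rotation":[-0.005,0.0281,0]},{"fingers":255,"xyz":[0.0232,0.0041,0.0247],"rotation":[-0.005,0.0281,0]},{"fingers":255,"xyz":[0.0297,0.0053,0.0302],"rotation":[-0.005,0.0281,0]},{"fingers":255,"xyz":[0.0363,0.0065,0.0355],"rotation":[-0.005,0.0281,0]},{"fingers":255,"xyz":[0.0432,0.0077,0.0405],"rotation":[-0.005,0.0281,0]},{"fingers":255,"xyz":[0.0503,0.009,0.0452],"rotation":[-0.005,0.0281,0]},{"fingers":255,"xyz":[0.0576,0.0103,0.0496],"rotation":[-0.005,0.0281,0]},{"fingers":255,"xyz":[0.065,0.0117,0.0537],"rotation":[-0.005,0.0281,0]},{"fingers":255,"xyz":[0.0726,0.013,0.0575],"rotation":[-0.005,0.0281,0]},{"fingers":255,"xyz":[0.0803,0.0144,0.0611],"rotation":[-0.005,0.0281,0]}]}}

```text
time: 43.4
ee_pos: [0.5263, 0.124, 0.2299]
eef_rot: [[-0.175, 0.985, -0.007], [0.985, 0.174, -0.002], [-0.001, -0.008, -1.0]]
force: [-8.7, -2.5, 10.8]
finger_gap: 0.0109
```

Run:
```python
from h import *
st(); snap("wrist","w35.png")
```

```text
t 43.40 pos [0.5263 0.124  0.2299] z [-0.0074 -0.002  -1.    ] yaw 0.1754 F [-8.7 -2.5 10.8] gap 0.0109
```

View pics/w35.png

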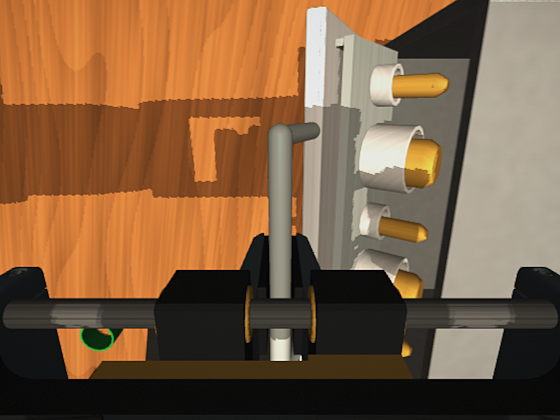

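>>> {"method": "apply_moves", "body": {"moves": [{"fingers":255,"xyz":[0.0079,0.0014,0.003],"rotation":[0,0,0]},{"fingers":255,"xyz":[0.0158,0.0029,0.006],"rotation":[0,0,0]},{"fingers":255,"xyz":[0.0239,0.0043,0.0085],"rotation":[0,0,0]},{"fingers":255,"xyz":[0.0321,0.0058,0.0108],"rotation":[0,0,0]},{"fingers":255,"xyz":[0.0404,0.0073,0.0126],"rotation":[0,0,0]},{"fingers":255,"xyz":[0.0487,0.0088,0.0142],"rotation":[0,0,0]},{"fingers":255,"xyz":[0.0571,0.0103,0.0153],"rotation":[0,0,0]},{"fingers":255,"xyz":[0.0655,0.0118,0.0162],"rotation":[0,0,0]},{"fingers":255,"xyz":[0.07,0.0125,0.0165],"rotation":[0,0,0]},{"fingers":255,"xyz":[0.074,0.0133,0.0167],"rotation":[0,0,0]}]}}

```text
time: 44.45
ee_pos: [0.6036, 0.1378, 0.2467]
eef_rot: [[-0.174, 0.985, 0.0], [0.985, 0.174, -0.001], [-0.001, -0.0, -1.0]]
force: [-3.9, -1.3, 2.5]
finger_gap: 0.0111
```

>>> {"method": "apply_moves", "body": {"moves": [{"fingers":255,"xyz":[0.0042,0.0008,0],"rotation":[0,0,0]},{"fingers":255,"xyz":[0.008,0.0015,0],"rotation":[0,0,0]},{"fingers":255,"xyz":[0.01,0.0018,0],"rotation":[0,0,0]},{"fingers":255,"xyz":[0.01,0.0018,0],"rotation":[0,0,0]}]}}

```text
time: 44.85
ee_pos: [0.6138, 0.1396, 0.2466]
eef_rot: [[-0.174, 0.985, 0.001], [0.985, 0.174, -0.001], [-0.001, 0.001, -1.0]]
force: [-3.5, -1.7, 5.8]
finger_gap: 0.0109
```

Run:
```python
from h import *
st(); snap("wrist","w36.png"); snap("scene","s36.png",(200,60,460,280),3)
```

```text
t 44.85 pos [0.6138 0.1396 0.2466] z [ 7.e-04 -7.e-04 -1.e+00] yaw 0.1753 F [-3.5 -1.7  5.8] gap 0.0109
```

View pics/w36.png

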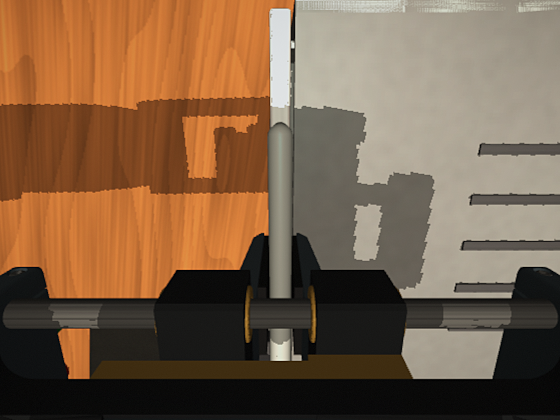

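View pics/s36.png

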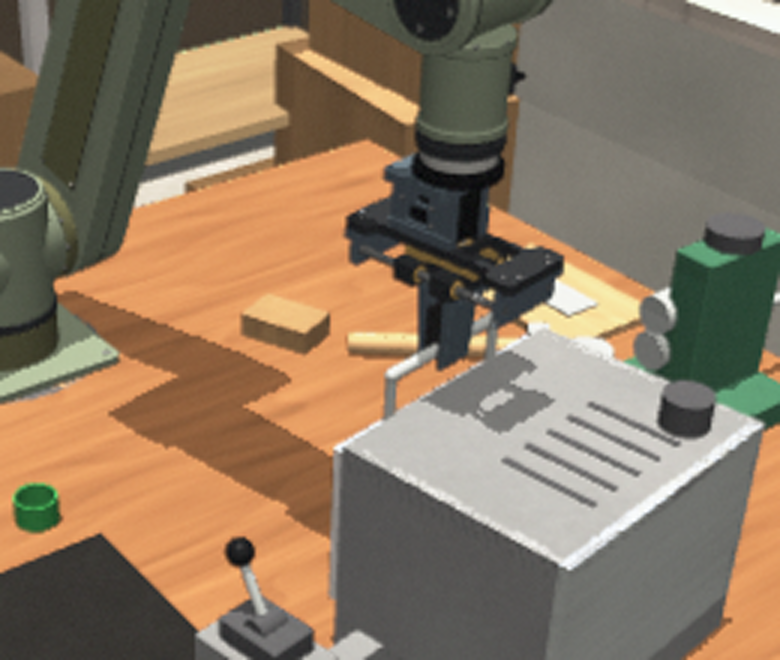

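>>> {"method": "apply_moves", "body": {"moves": [{"fingers":255,"xyz":[0.003,0.0005,0],"rotation":[0,0,0]},{"fingers":255,"xyz":[0.006,0.001,0],"rotation":[0,0,0]},{"fingers":255,"xyz":[0.006,0.001,0],"rotation":[0,0,0]},{"fingers":255,"xyz":[0.006,0.001,0],"rotation":[0,0,0]}]}}

```text
time: 45.35
ee_pos: [0.6138, 0.1396, 0.2466]
eef_rot: [[-0.174, 0.985, -0.013], [0.985, 0.174, -0.003], [-0.001, -0.013, -1.0]]
force: [-17.8, -4.1, 11.8]
finger_gap: 0.0113
```

The door is at its shut stop: 18 N of reaction and no motion. I'll relax, release and lift.

>>> {"method": "apply_moves", "body": {"moves": [{"fingers":255,"xyz":[-0.0045,-0.0008,0],"rotation":[0,0,0]},{"fingers":255,"xyz":[-0.0045,-0.0008,0],"rotation":[0,0,0]},{"fingers":140,"xyz":[-0.0045,-0.0008,0],"rotation":[0,0,0]},{"fingers":140,"xyz":[-0.0045,-0.0008,0],"rotation":[0,0,0]},{"fingers":140,"xyz":[-0.0045,-0.0008,0],"rotation":[0,0,0]},{"fingers":140,"xyz":[-0.0045,-0.0008,0],"rotation":[0,0,0]},{"fingers":140,"xyz":[-0.0045,-0.0008,0.03],"rotation":[0,0,0]},{"fingers":140,"xyz":[-0.0045,-0.0008,0.08],"rotation":[0,0,0]},{"fingers":140,"xyz":[-0.0045,-0.0008,0.1],"rotation":[0,0,0]},{"fingers":140,"xyz":[-0.0045,-0.0008,0.1],"rotation":[0,0,0]}]}}

```text
time: 46.35
ee_pos: [0.6173, 0.1406, 0.3491]
eef_rot: [[-0.174, 0.985, 0.008], [0.985, 0.174, 0.002], [0.0, 0.008, -1.0]]
force: [0.3, -0.1, 1.0]
finger_gap: 0.041
```

Run:
```python
from h import *
st(); snap("wrist","w37.png"); snap("top","t37.png",(180,85,330,200),5); snap("scene","s37.png",(240,180,340,280),6)
```

```text
t 46.35 pos [0.6173 0.1406 0.3491] z [ 0.008   0.0016 -1.    ] yaw 0.1752 F [ 0.3 -0.1  1. ] gap 0.0410
```

View pics/w37.png

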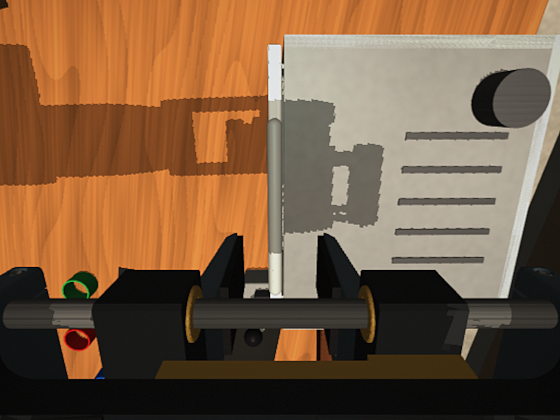

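View pics/t37.png

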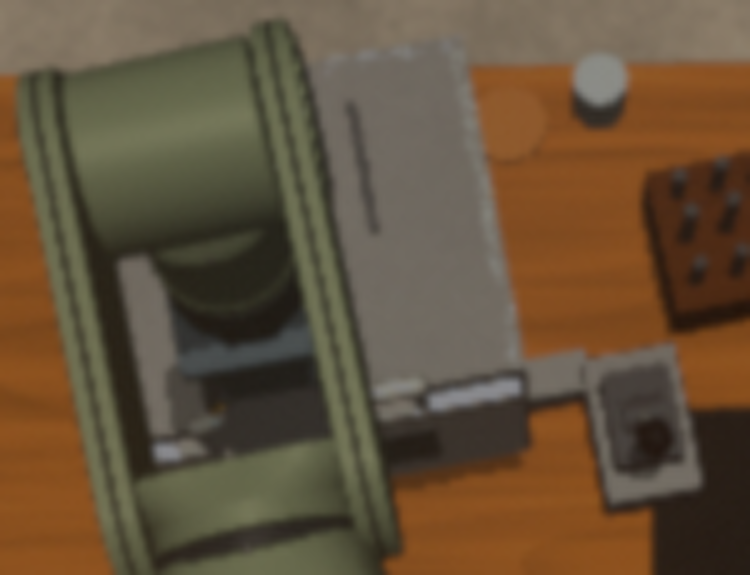

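View pics/s37.png

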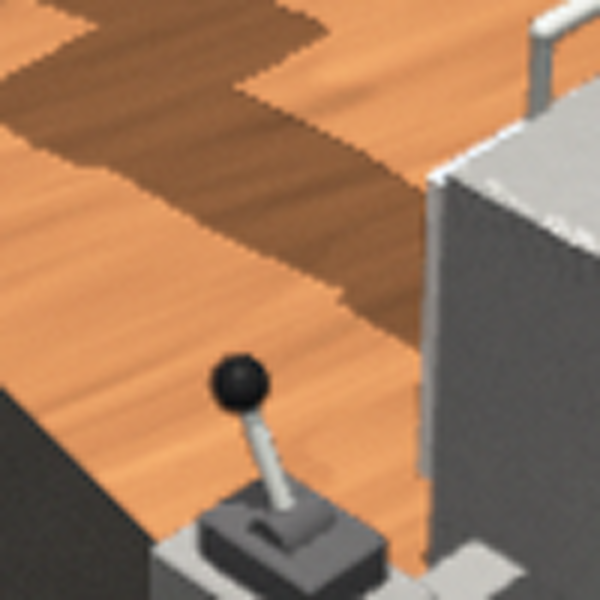

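The door is shut. Now to the switch: I go to the -x side of the lever with the fingers closed.

>>> {"method": "apply_moves", "body": {"moves": [{"fingers":255,"xyz":[-0.05,-0.233,0],"rotation":[0,0,0]},{"fingers":255,"xyz":[-0.05,-0.233,0],"rotation":[0,0,0]},{"fingers":255,"xyz":[-0.05,-0.233,0],"rotation":[0,0,0]},{"fingers":255,"xyz":[-0.05,-0.233,0],"rotation":[0,0,0]},{"fingers":255,"xyz":[-0.05,-0.233,0],"rotation":[0,0,0]},{"fingers":255,"xyz":[-0.05,-0.233,-0.05],"rotation":[0,0,0]},{"fingers":255,"xyz":[-0.05,-0.233,-0.1],"rotation":[0,0,0]},{"fingers":255,"xyz":[-0.05,-0.233,-0.15],"rotation":[0,0,0]},{"fingers":255,"xyz":[-0.05,-0.233,-0.17],"rotation":[0,0,0]},{"fingers":255,"xyz":[-0.05,-0.233,-0.17],"rotation":[0,0,0]},{"fingers":255,"xyz":[-0.05,-0.233,-0.17],"rotation":[0,0,0]}]}}

```text
time: 47.6
ee_pos: [0.5656, -0.0928, 0.1746]
eef_rot: [[-0.174, 0.985, -0.002], [0.985, 0.174, 0.0], [0.0, -0.002, -1.0]]
force: [-0.1, -0.2, -0.6]
finger_gap: 0.0007
```

Run:
```python
from h import *
st(); snap("wrist","w38.png"); snap("scene","s38.png",(200,130,360,330),3)
```

```text
t 47.60 pos [ 0.5656 -0.0928  0.1746] z [-1.6e-03  1.0e-04 -1.0e+00] yaw 0.1753 F [-0.1 -0.2 -0.6] gap 0.0007
```

View pics/w38.png

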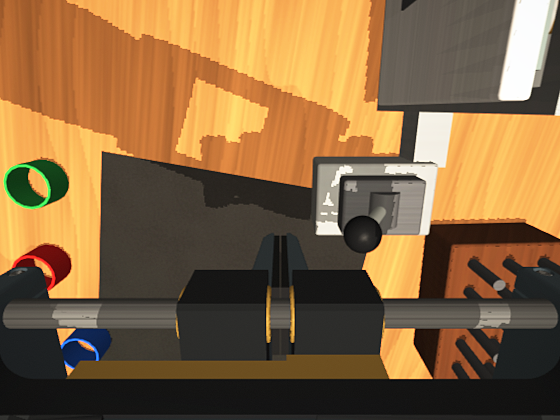

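View pics/s38.png

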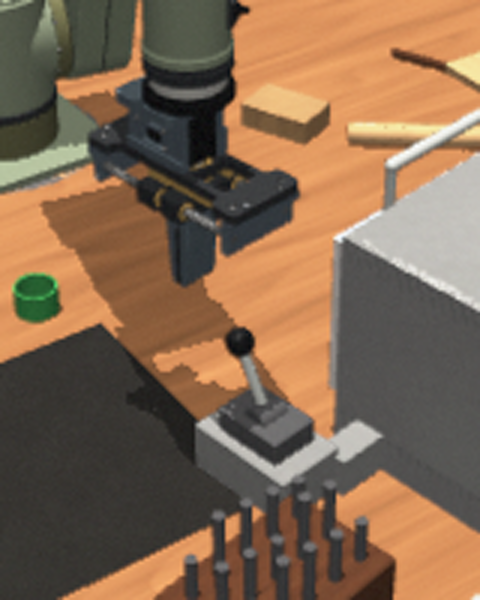

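Run:
```python
from h import *
s=st(); P=onz(last("wrist"),362,234,.133); print(P, s['eef_rot'].T@(P-s['ee_pos']))
```

```text
t 47.70 pos [ 0.5667 -0.0929  0.1765] z [ 2.5e-03 -7.0e-04 -1.0e+00] yaw 0.1754 F [ 0.  -0.3  0.6] gap 0.0003
[ 0.62121058 -0.083353    0.133     ] [-4.66962263e-05  5.52141568e-02  4.35990421e-02]
```

>>> {"method": "apply_moves", "body": {"moves": [{"fingers":255,"xyz":[0,0,-0.03],"rotation":[0,0,0]},{"fingers":255,"xyz":[0,0,-0.056],"rotation":[0,0,0]},{"fingers":255,"xyz":[0,0,-0.056],"rotation":[0,0,0]}]}}

```text
time: 48.0
ee_pos: [0.5642, -0.0925, 0.1175]
eef_rot: [[-0.174, 0.985, -0.004], [0.985, 0.174, 0.001], [0.001, -0.004, -1.0]]
force: [-0.7, 0.2, 0.4]
finger_gap: 0.0
```

>>> {"method": "apply_moves", "body": {"moves": [{"fingers":255,"xyz":[0.02,0.0036,0],"rotation":[0,0,0]},{"fingers":255,"xyz":[0.035,0.0063,0],"rotation":[0,0,0]},{"fingers":255,"xyz":[0.045,0.008,0],"rotation":[0,0,0]},{"fingers":255,"xyz":[0.055,0.0098,0],"rotation":[0,0,0]},{"fingers":255,"xyz":[0.065,0.0115,0],"rotation":[0,0,0]},{"fingers":255,"xyz":[0.075,0.0134,0],"rotation":[0,0,0]},{"fingers":255,"xyz":[0.085,0.0152,0],"rotation":[0,0,0]},{"fingers":255,"xyz":[0.093,0.0166,0],"rotation":[0,0,0]},{"fingers":255,"xyz":[0.093,0.0166,0],"rotation":[0,0,0]}]}}

```text
time: 48.9
ee_pos: [0.6599, -0.0759, 0.1185]
eef_rot: [[-0.175, 0.985, 0.0], [0.985, 0.175, 0.0], [-0.0, 0.0, -1.0]]
force: [-0.0, -0.1, -0.9]
finger_gap: 0.0005
```

Run:
```python
from h import *
st(); snap("scene","s39.png",(200,130,360,330),3)
```

```text
t 48.90 pos [ 0.6599 -0.0759  0.1185] z [ 3.e-04  0.e+00 -1.e+00] yaw 0.1756 F [-0.  -0.1 -0.9] gap 0.0005
```

View pics/s39.png

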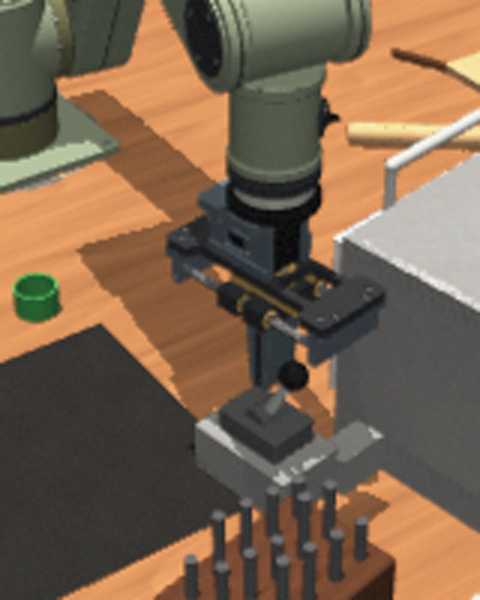

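>>> {"method": "apply_moves", "body": {"moves": [{"fingers":255,"xyz":[0.005,0.0009,0],"rotation":[0,0,0]},{"fingers":255,"xyz":[0.01,0.0018,0],"rotation":[0,0,0]},{"fingers":255,"xyz":[0.014,0.0025,0],"rotation":[0,0,0]},{"fingers":255,"xyz":[0.014,0.0025,0],"rotation":[0,0,0]}]}}

```text
time: 49.35
ee_pos: [0.6633, -0.0752, 0.1187]
eef_rot: [[-0.175, 0.984, -0.022], [0.985, 0.175, -0.002], [0.002, -0.022, -1.0]]
force: [-21.8, -4.6, 10.5]
finger_gap: 0.0003
```

Run:
```python
from h import *
st(); snap("scene","s40.png",(240,210,340,310),6)
```

```text
t 49.35 pos [ 0.6633 -0.0752  0.1187] z [-0.0224 -0.0024 -0.9997] yaw 0.1759 F [-21.8  -4.6  10.5] gap 0.0003
```

View pics/s40.png

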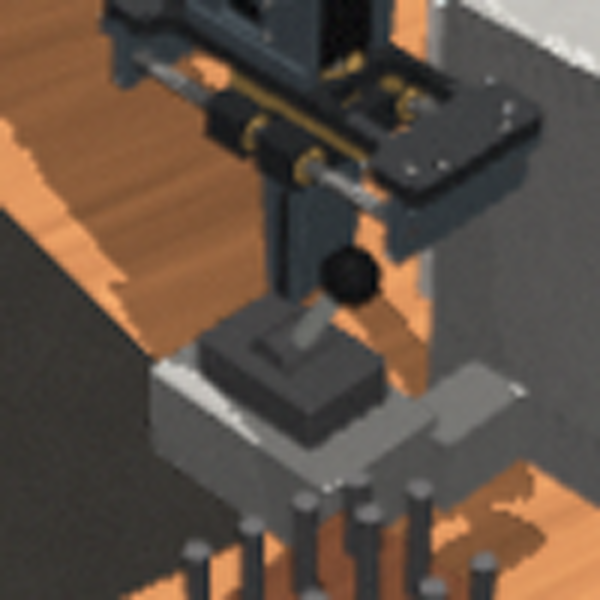

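The lever is at its stop, with 22 N of reaction. I'll back off and lift clear.

>>> {"method": "apply_moves", "body": {"moves": [{"fingers":255,"xyz":[-0.02,-0.0036,0],"rotation":[0,0,0]},{"fingers":255,"xyz":[-0.05,-0.009,0],"rotation":[0,0,0]},{"fingers":255,"xyz":[-0.09,-0.016,0],"rotation":[0,0,0]},{"fingers":255,"xyz":[-0.12,-0.03,0.04],"rotation":[0,0,0]},{"fingers":255,"xyz":[-0.14,-0.05,0.09],"rotation":[0,0,0]},{"fingers":255,"xyz":[-0.18,-0.07,0.13],"rotation":[0,0,0]},{"fingers":255,"xyz":[-0.2,-0.09,0.15],"rotation":[0,0,0]},{"fingers":255,"xyz":[-0.2,-0.09,0.15],"rotation":[0,0,0]},{"fingers":255,"xyz":[-0.2,-0.09,0.15],"rotation":[0,0,0]},{"fingers":255,"xyz":[-0.2,-0.09,0.15],"rotation":[0,0,0]}]}}

```text
time: 50.4
ee_pos: [0.4729, -0.1632, 0.268]
eef_rot: [[-0.174, 0.985, -0.001], [0.985, 0.174, 0.001], [0.001, -0.001, -1.0]]
force: [0.0, 0.0, 0.0]
finger_gap: 0.0007
```

Run:
```python
from h import *
from scipy.optimize import least_squares
st(); snap("scene","s41.png",(230,130,430,310),4); snap("top","t41.png",(180,85,330,200),5); snap("top","t41b.png")
```

```text
t 50.40 pos [ 0.4729 -0.1632  0.268 ] z [-1.2e-03  8.0e-04 -1.0e+00] yaw 0.1754 F [0. 0. 0.] gap 0.0007
```

View pics/s41.png

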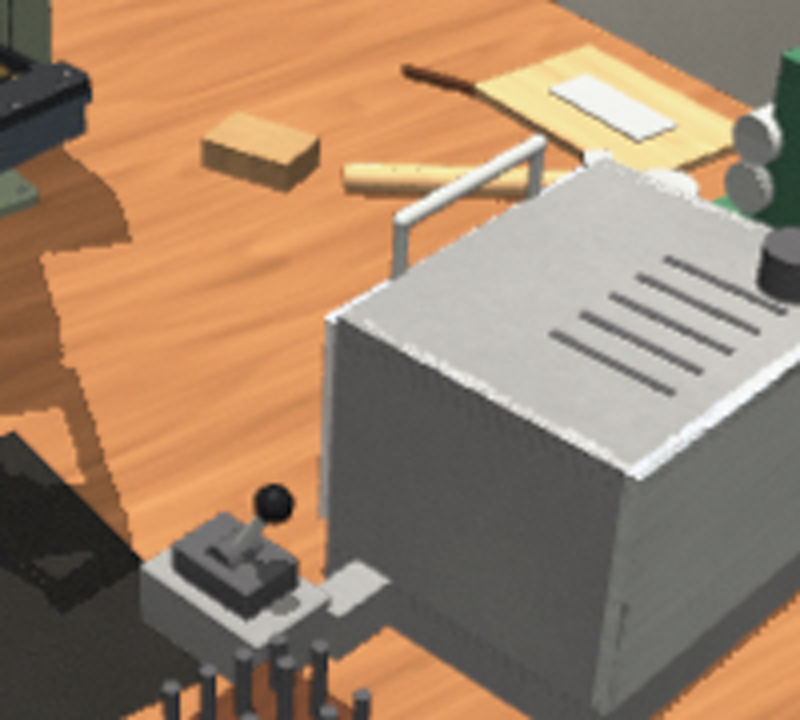

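View pics/t41.png

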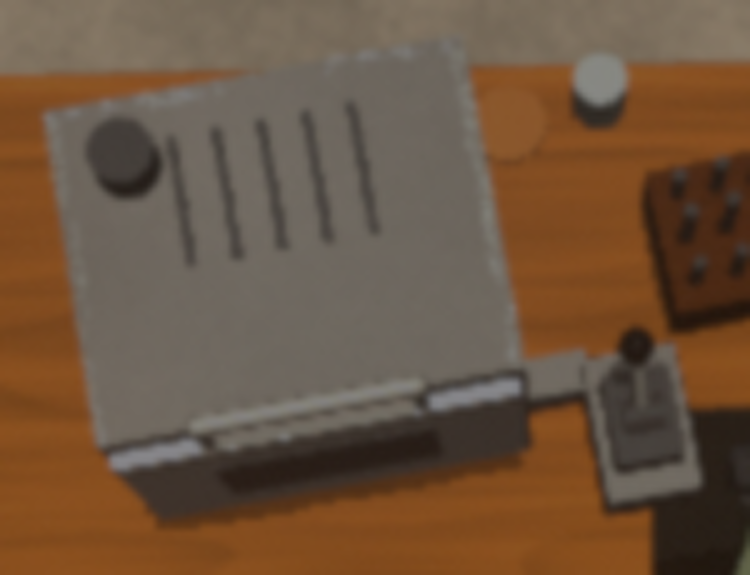

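View pics/t41b.png

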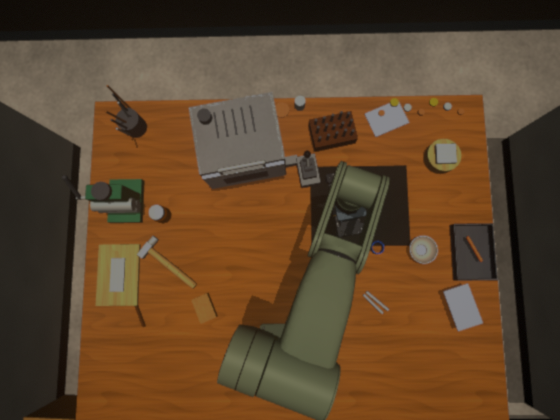

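Run:
```python
from h import *
np.set_printoptions(precision=4,suppress=True)
T,S=last("top"),last("scene"); H=[.6143,.1396,0]
for n,a,b in(("knob",(307,154),(298.25,255.75)),("bar",(241.6,166.2),(347.9,175.3))):
    P=tri([T,S],[a,b]); print(n,P,Rz(-.178)@(P-H))
st()
```

```text
knob [ 0.6843 -0.0717  0.1321] [ 0.0315 -0.2204  0.1321]
bar [0.6124 0.1384 0.2579] [-0.0021 -0.0009  0.2579]
t 50.55 pos [ 0.473  -0.1629  0.2675] z [-0.0028  0.001  -1.    ] yaw 0.1764 F [ 0.   0.  -0.3] gap 0.0005
```

Run:
```python
from rig import bot
print(bot.hand_in())
```

```text
the job is handed in; nothing more can be done
None
```

The job is handed in at about 50 s. I pulled the door down to its stop and slid both wide rings onto the stout posts and all three narrow rings onto the slim ones. Then I shut the door, threw the switch lever fully over to on, and moved the arm clear.

- **Rings:** pictures with the door down showed all five on the plate. They were still in place at about 0.4 rad while closing. Once the door was shut they could not be seen, so their final seating is not directly confirmed.
- **Door:** it stopped moving at its shut stop under about 18 N. In the final pictures the pull bar is within about 2 mm of its shut position, roughly 0.01 rad.
- **Switch:** the lever met its stop at about 22 N. The final pictures put the knob 31.5 mm beyond centre, about 0.95 rad.
- **Bystanders:** the weight was last seen undisturbed while I picked the rings, but the arm hid it in the final picture. The jar, hammer and dish look unmoved there.
- **Clearance and mishaps:** the robot was touching nothing at the end, with the force reading near zero. During the pull, joint 5 reached its limit once because the tool was tilted too far. I tilted it back while still holding the bar and finished the pull.
- **Disagreement:** the scene and top cameras differed by about 4 to 6 mm on positions, so I relied mainly on the wrist camera for the fits.

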